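# Check the finished knock-out bar and pack the kit

### The job

Make up the knock-out kit: slide the vise jaw fully open, lift out the finished aluminium bar, lay it flat on the gauge plate with one end under the foot, and press the red cap gently down so that the foot rests on the bar for a second. Then lay the bar flat in the bare lane of the wooden tray, and pull every rod out of the beech stand and lay it down in the blue-cloth lane. When the bar is out, slide the vise jaw fully shut again; leave the gauge foot up and everything else in its place.

Things in the scene. Friction and masses are not known exactly. Their poses are not given: they have to be found in the camera images.
- vise: Green bench vise fixed to the cart, origin under its centre. Bed 44 mm wide (x), 22 mm high. The bar lies on the bed along the vise x axis, centre line at y = -30 mm, between the fixed jaw (y below -43 mm) and the sliding jaw. Both jaws are 44 mm wide (x), tops 36 mm above the cart: the bar sticks out about 33 mm beyond them at each end and 12 mm above.
- vise_jaw (a joint): How far the sliding jaw of the vise is open (m): 0 shut (its stop, just touching the bar), 0.045 fully open. It slides along the vise's +y and stays where it is left; it drags at about 3 N.
- jaw_lug (a point): Centre of the top of the brass lug on the sliding jaw, 64 mm above the cart. The lug is an upright tab 24 mm (vise x) by 12 mm (vise y), free over its upper 32 mm; it stands 47 mm from the bar's face when the jaw is closed. Pinch or push it to move the jaw.
- bar: Finished aluminium knock-out bar, 110 x 26 x 26 mm, long along its x, with a row of five dark graded holes; about 0.2 kg. Origin at its centre. Any of its four long faces may lie down.
- gauge: Height gauge fixed to the cart, origin at cart level under the near end. Steel base plate x = -5 to 130 mm, 80 mm wide, 14 mm high, on which the bar lies along x. Foot axis at x = 75, y = 0; bracket x = 62 to 128, 28 wide, 90 to 112 mm high, column at x = 115. Open above for x below 60: slide the bar in under the foot from the near (-x) side, held by its outer end.
- gauge_foot (a joint): Downward travel of the gauge's sprung foot (m): 0 at rest (fully up), 0.045 lowest. Height of the foot above the base plate is 48 mm minus the travel, so it reads 0.022 when the foot rests on the 26 mm bar. The spring pushes back with 1 to 3 N and lifts the foot when let go.
- foot_tip (a point): Centre of the underside of the gauge foot (a disc 16 mm across); 62 mm above the cart when up.
- foot_cap (a point): Centre of the top of the red press cap (28 mm across) on the foot's spindle; 160 mm above the cart when up. Press it straight down; once the foot rests on something the cap gives a further 12 mm on its own spring (2 to 8 N).
- rod_stand: Beech stand fixed to the cart top, origin at the cart surface, 150 mm wide along y. Four holes 38 mm deep at y = -60, -20, 20, 60 mm, mouths at x = 35 mm, z = 55 mm; the rods in them lean 45 degrees towards the stand's +x (away from the robot) and come out along their own axis.
- kit_tray: Dark wooden open tray fixed to the cart top, 150 (x) x 180 (y) x 22 mm high, walls and floor 6 mm, origin at the centre of its underside. A wall along its x at y = 0 parts it into two lanes, each 138 x 81 mm inside: the bare lane at +y is for the bar, the blue-cloth lane at -y is for the rods.
- rod1: Knock-out rod with a red band, 115 mm long, origin at mid length, x axis along it towards the handle end: square brass handle 11 x 11 mm from x = 0 to 57 mm, round steel shank 9 mm thick from x = -57 mm to 0. 60 g. Stands with its shank in the stand; may be absent.
- rod2: Knock-out rod with a blue band, 115 mm long, origin at mid length, x axis along it towards the handle end: square brass handle 11 x 11 mm from x = 0 to 57 mm, round steel shank 9 mm thick from x = -57 mm to 0. 60 g. Stands with its shank in the stand; may be absent.
- rod3: Knock-out rod with a green band, 115 mm long, origin at mid length, x axis along it towards the handle end: square brass handle 11 x 11 mm from x = 0 to 57 mm, round steel shank 9 mm thick from x = -57 mm to 0. 60 g. Stands with its shank in the stand; may be absent.
- rod4: Knock-out rod with a black band, 115 mm long, origin at mid length, x axis along it towards the handle end: square brass handle 11 x 11 mm from x = 0 to 57 mm, round steel shank 9 mm thick from x = -57 mm to 0. 60 g. Stands with its shank in the stand; may be absent.
- file: Bystander, leave alone: flat steel file with wooden handle, 190 mm, lying.
- loupe: Bystander, leave alone: black loupe, 34 mm across, 26 mm high.
- pin_vise: Bystander, leave alone: brass pin vise, 90 mm, lying.
- stone: Bystander, leave alone: Arkansas stone 100 x 40 x 18 mm.
- torch: Bystander, leave alone: nickel pocket torch 110 mm, lying.
- tin: Bystander, leave alone: small red tin 50 x 30 x 18 mm.
Not all that is in view belongs to the job. Leave any purple look-alike of the rod4 alone.

How it is judged:
By the outcome, as a careful person would: the job done as asked, in the order asked, and still so for the second after the job is handed in, with the robot touching nothing.
Of rod1, rod2, rod3, rod4 only 2 to 4 are there at a start; the rules pass over those that are not, and their reading is None.
At some moment in a run one of bar may be knocked a few centimetres aside while the robot is not near it.
Once in a run the grip may slacken for a moment while it holds something.
It also fails if it takes over 210 s, if anything falls off the work surface, if the arm or the gripper's body presses on something with over 40 N, if the wrist force passes 120 N, or if a joint passes its speed limit or range.

### The arm

A 6-joint arm with a two-finger parallel gripper is mounted at the origin on the work surface. World frame = base frame: x ahead of the robot, y to its left, z up, the work surface at z = 0. Lengths are in m, angles in rad, forces in N, time in s.
With the tool pointing down it reaches from about 0.375 to 0.9 m from the base axis. Payload 3.1 kg.
Tool frame: the origin (TCP) lies at the very end of the fingers, on their centre line; the grasp point (between the pads) lies 19 mm behind it; z points along the fingers, x is the direction in which the jaws open and shut, and the axes are right-handed (so a half turn about z gives the same grasp; the last joint's range is limited). The gripper opens to 87 mm and grips with 3 to 60 N. Pads are 19 mm wide; open, the fingers measure 117 mm over their backs; the gripper's body (75 mm by 190 mm) begins 51 mm behind the grasp point.
Start: joints at [0.944, 0.527, 1.433, -0, 1.181, -0.178], TCP at [0.271, 0.563, 0.223] pointing down, gripper open.
Joint ranges: [-3.08, 3.08], [-0.75, 2.2], [0.22, 2.44], [-1.43, 4.57], [0, 2.65], [-2.85, 2.85]. Speed limits (rad/s): [2.79, 2.79, 3.14, 3.14, 3.14, 3.14].

### API

Orientations are given as a unit quaternion [x, y, z, w].
In Python, from rig import robot gives the robot as it stands. The module is installed in compiled form; this text tells all that it offers.
- The arm moves only by the shell command python3 -m creep 'ROWS' [OPENING] [FORCE]. ROWS is a JSON object of lists of equal length, an entry for each row: "dp": the shift along the tool's x, y, z in cm, a list of three; "turn": the turn, a rotation vector about the tool's x, y, z in degrees, a list of three. In form: {"dp": [[x, y, z], ...], "turn": [[wx, wy, wz], ...]}. A call has 1 to 20 rows; each row shifts and turns the commanded pose from where the row before left it, along the tool's axes as they then stand; what a row does not reach is not made up. A row lasts 1/10 s, in which the tool goes at most 50 mm and 8.59 degrees, less where a joint would pass 70% of its speed; a pose out of reach is approached as far as the arm can. A call is refused whole if a number of a shift passes 5 or a number of a turn 8.59, either way. A call with a gripper value outside its range is refused whole. OPENING is the gripper command: -1 is fully open, 1 is shut, values between are in proportion, set as the call begins (- or left out, the last holds). The fingers move at their own pace and stop on an object; FORCE is the grip in N (left out, the last holds). Time passes only in rows, so rows that do not move let the fingers close. It gives the time, the measured TCP pose, the force and the opening at its end, in the units of the state.
- robot.get_obs(): the state, without advancing time (a new reading comes with each control period).
- robot.camera(name): name is "scene" or "top"; returns the picture (420x560x3 uint8, red, green, blue); there is no depth.
- robot.calibration(name): a dict with "fx", "fy", "cx", "cy" (pixels), "dist_coeffs" ([k1, k2, p1, p2, k3] as OpenCV has them; the pictures are not rectified), "rvec" (rotation vector, rad) and "tvec" (3), from world to camera coordinates, as OpenCV has them. Camera axes: x right, y down, z forward; pixel columns grow to the right and rows downward; lengths in m; the calibration is good to about 2 mm. A picture is of the moment at which its call begins. calibration takes no time and is no camera call.
- robot.hand_in(): hands the job in, once; it reports no verdict.
Trained networks look in the newest picture that a camera, given by its name, has taken for a name from the list of things; names that differ only in an ending like _2 or _b are one class to them, and where a whole thing is asked for, a point or a joint stands for the part that bears it (a point fixed in the world has none). Each returns a list of dicts, best first, with "confidence" (0 to 1); they miss things now and then, are a little off and sometimes report something else, mostly with a low value. They report only what shows in the picture. A call takes as long as a camera call. They do not tell look-alikes from the thing itself.
- robot.masks_of(name, camera): "pixels" (420x560 bool, what is visible of it).
- robot.tip_of(name, camera): "point" ([x, y, z] in m, in the coordinates of the camera as it stood for that picture, good to about 4 mm: a listed point, or the origin of a listed thing).
The state is a dict: "time": time; "q": joint angles; "joint_velocities": joint speeds; "joint_torque": joint torques, N m; "position": TCP position; "tool_rot": TCP orientation; "ft_force": force on the tool from outside, world axes, zero at the start; "moment": the same for the moment, N m; "grip_width": finger opening in m.
Only numpy, scipy, OpenCV 4.12 (cv2) and the standard library are available. Lean on these libraries where they do the work, as an engineer would, in place of code of your own. Each camera call takes 0.05 s, during which the arm holds its last target.

## Working session

There is one attempt and no reset: what is moved stays moved. The work goes in short steps, Python scripts to look and compute and a shell command to move; the robot and the scene stay as the last step left them, time stands still between calls to the robot, and variables do not carry over. Pictures are saved under pics/ and viewed, and the job is handed in when it is done.

```bash
mkdir -p pics; ls
python3 - <<'E'
from rig import robot
import cv2,numpy as np
print(robot.get_obs())
for n in ("scene","top"):
    im=robot.camera(n); cv2.imwrite(f"pics/{n}0.png",im[:,:,::-1]); c=robot.calibration(n); print(n,c)
    R=cv2.Rodrigues(np.array(c['rvec']))[0]; print(-R.T@np.array(c['tvec']).ravel())
E
```

```text
pics
{'time': 0.0, 'q': array([ 9.43545158e-01,  5.28459902e-01,  1.43392432e+00,  7.53033212e-06,
        1.18137665e+00, -1.78522559e-01]), 'joint_velocities': array([ 1.20770046e-04, -2.02428407e-03, -1.34778741e-03,  2.77551763e-03,
       -3.29960693e-05, -6.24529579e-04]), 'joint_torque': array([ 4.55192840e-04, -4.40038705e+01, -1.76589847e+01,  6.33199629e-02,
        5.81745955e-02, -1.44548021e-04]), 'position': array([0.27068098, 0.56252393, 0.22156848]), 'tool_rot': array([ 8.46705752e-01,  5.32060329e-01, -1.00705918e-03,  4.01414746e-04]), 'ft_force': array([ 0.10058232,  0.13223352, -0.37828266]), 'moment': array([ 0.02215195, -0.06012747,  0.02680598]), 'grip_width': 0.08705829735082837}
scene {'fx': 454.9842688193601, 'fy': 454.9842688193601, 'cx': 285.43715330323295, 'cy': 205.8617455939517, 'dist_coeffs': array([-0.02569782,  0.        ,  0.        ,  0.        ,  0.        ]), 'rvec': array([ 2.15227945,  1.29716027, -0.49255523]), 'tvec': array([-0.25940484, -0.33191647,  1.47537848])}
[ 1.19199457 -0.30745812  0.9158709 ]
top {'fx': 476.912203762543, 'fy': 476.912203762543, 'cx': 275.46097935390907, 'cy': 212.5892037760565, 'dist_coeffs': array([-0.01574481,  0.        ,  0.        ,  0.        ,  0.        ]), 'rvec': array([ 2.16873906, -2.11503309,  0.19954723]), 'tvec': array([-0.03193952,  0.59567586,  1.07469642])}
[4.08237897e-01 9.56347763e-04 1.15938051e+00]
```

View pics/scene0.png

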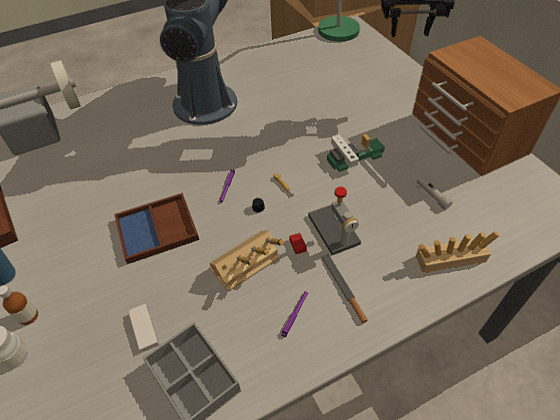

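View pics/top0.png

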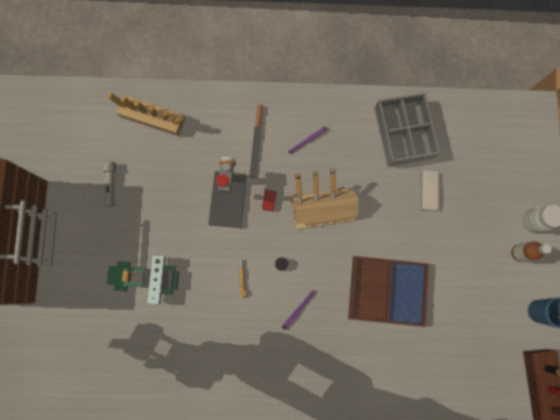

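The scene shows the vise at (355,150), the gauge at (340,225), the beech stand at (250,260) and the tray at (155,228). In the top view these are at (145,278), (228,195), (325,205) and (390,290). The stand at (150,115) in the top view is a different, unlisted one. Next I'll locate each of them.

```bash
cat > h.py <<'E'
from rig import robot
import cv2,numpy as np
from scipy.spatial.transform import Rotation as Rn
def cal(n):
    c=robot.calibration(n); K=np.array([[c['fx'],0,c['cx']],[0,c['fy'],c['cy']],[0,0,1]])
    R=cv2.Rodrigues(np.array(c['rvec']))[0]; return K,np.array(c['dist_coeffs']),R,np.array(c['tvec']).ravel()
def ray(n,uv):
    K,d,R,t=cal(n); p=cv2.undistortPoints(np.array(uv,float).reshape(-1,1,2),K,d).reshape(-1,2)
    return -R.T@t, np.c_[p,np.ones(len(p))]@R
def onz(n,uv,z):
    o,d=ray(n,uv); s=(z-o[2])/d[:,2]; return o+d*s[:,None]
def proj(n,P):
    K,d,R,t=cal(n); return cv2.projectPoints(np.array(P,float).reshape(-1,1,3),cv2.Rodrigues(R)[0],t,K,d)[0].reshape(-1,2)
def c2w(n,p):
    K,d,R,t=cal(n); return R.T@(np.array(p)-t)
def tri(uv1,uv2,n1="scene",n2="top"):
    o1,d1=ray(n1,uv1);o2,d2=ray(n2,uv2); d1=d1[0]/np.linalg.norm(d1[0]);d2=d2[0]/np.linalg.norm(d2[0])
    A=np.c_[d1,-d2]; s=np.linalg.lstsq(A,o2-o1,rcond=None)[0]
    a=o1+d1*s[0];b=o2+d2*s[1]; return (a+b)/2,np.linalg.norm(a-b)
def crop(n,im,x0,y0,x1,y1,s,fn):
    c=im[y0:y1,x0:x1,::-1]; c=cv2.resize(c,None,fx=s,fy=s,interpolation=cv2.INTER_CUBIC); cv2.imwrite(fn,c)
E
python3 - <<'E'
from h import *
T=robot.camera("top");S=robot.camera("scene")
crop("top",T,80,60,380,340,2,"pics/t1.png")
crop("scene",S,100,120,500,340,2,"pics/s1.png")
np.set_printoptions(precision=4,suppress=True)
for nm in ["vise","vise_jaw","jaw_lug","bar","gauge","foot_tip","foot_cap","rod_stand","kit_tray","rod1","rod2","rod3","rod4"]:
  for cam in("scene","top"):
    try:
      r=robot.tip_of(nm,cam)
    except Exception as e: print(nm,cam,e);continue
    print(nm,cam,[(round(x['confidence'],2),c2w(cam,x['point']).round(3).tolist()) for x in r][:5])
print(robot.get_obs()['time'])
E
```

```text
vise scene [(0.68, [0.437, 0.281, -0.004])]
vise top [(0.72, [0.789, 0.031, -0.0]), (0.6, [0.438, 0.291, 0.005])]
vise_jaw scene it knows: bar, file, foot_cap, foot_tip, gauge, jaw_lug, kit_tray, loupe, pin_vise, rod, rod_stand, stone, tin, torch, vise
vise_jaw top it knows: bar, file, foot_cap, foot_tip, gauge, jaw_lug, kit_tray, loupe, pin_vise, rod, rod_stand, stone, tin, torch, vise
jaw_lug scene [(0.62, [0.64, -0.11, 0.069]), (0.55, [0.437, 0.323, 0.063]), (0.29, [0.416, -0.293, 0.001])]
jaw_lug top [(0.66, [0.654, -0.149, 0.071]), (0.55, [0.439, 0.322, 0.063]), (0.28, [0.42, -0.287, -0.001]), (0.22, [0.636, -0.001, -0.001])]
bar scene [(0.97, [0.428, 0.252, 0.03])]
bar top [(0.68, [0.437, 0.261, 0.037])]
gauge scene []
gauge top [(0.63, [0.576, 0.106, 0.003])]
foot_tip scene []
foot_tip top [(0.53, [0.647, 0.099, 0.064])]
foot_cap scene [(0.54, [0.645, 0.094, 0.156])]
foot_cap top [(0.71, [0.644, 0.1, 0.159]), (0.36, [0.647, 0.101, 0.065]), (0.35, [0.672, -0.398, 0.003]), (0.25, [0.787, 0.032, 0.005])]
rod_stand scene [(0.82, [0.592, -0.14, 0.0]), (0.46, [0.635, -0.075, 0.068])
[... 753 characters left out ...]
 [0.373, -0.077, 0.006]), (0.51, [0.65, -0.148, 0.069]), (0.49, [0.636, -0.073, 0.069])]
rod3 scene [(0.81, [0.792, -0.097, 0.004]), (0.69, [0.368, -0.083, 0.002]), (0.47, [0.641, -0.109, 0.07]), (0.47, [0.634, -0.075, 0.069])]
rod3 top [(0.7, [0.644, -0.109, 0.07]), (0.7, [0.79, -0.089, 0.006]), (0.69, [0.373, -0.077, 0.006]), (0.51, [0.65, -0.148, 0.069]), (0.49, [0.636, -0.073, 0.069])]
rod4 scene [(0.81, [0.792, -0.097, 0.004]), (0.69, [0.368, -0.083, 0.002]), (0.47, [0.641, -0.109, 0.07]), (0.47, [0.634, -0.075, 0.069])]
rod4 top [(0.7, [0.644, -0.109, 0.07]), (0.7, [0.79, -0.089, 0.006]), (0.69, [0.373, -0.077, 0.006]), (0.51, [0.65, -0.148, 0.069]), (0.49, [0.636, -0.073, 0.069])]
1.4
```

View pics/t1.png

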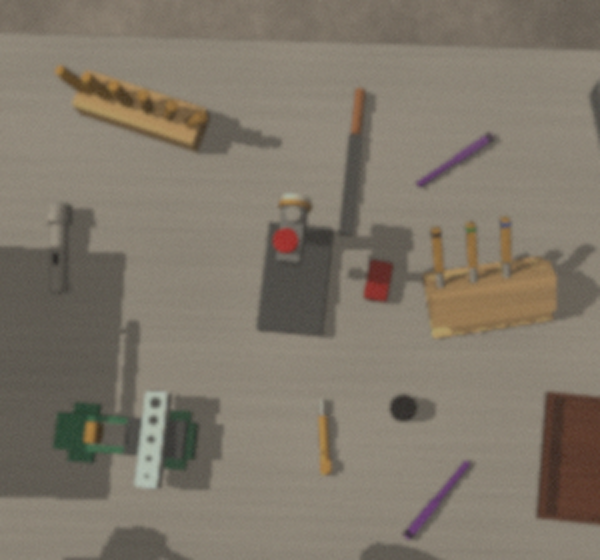

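View pics/s1.png

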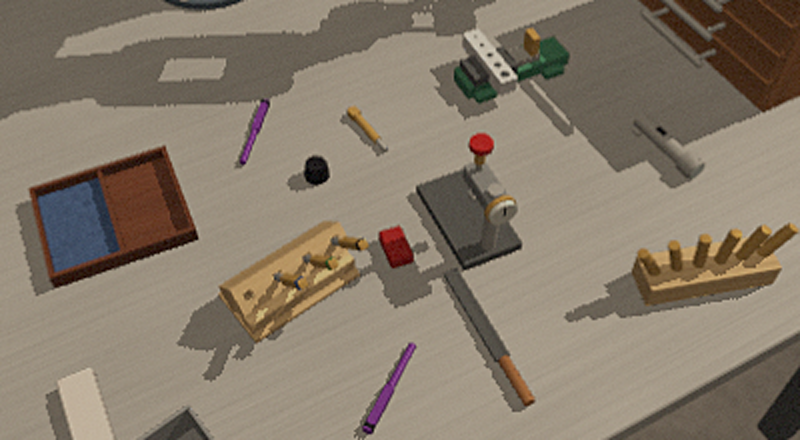

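The top crop shows the bar in the vise, with the lug left of it. The gauge opens towards the robot, three rods (black, green and blue bands) are in the stand, and two purple look-alikes lie loose. Next I'll measure these with the masks.

Run:
```python
from h import *
np.set_printoptions(precision=4,suppress=True)
robot.camera("top");robot.camera("scene")
def rect(nm,z,cam="top",k=0):
    r=robot.masks_of(nm,cam)
    for x in r[:4]:
        m=x['pixels'].astype(np.uint8); ys,xs=np.nonzero(m)
        W=onz(cam,np.c_[xs,ys],z)[:,:2]
        (c,s,a)=cv2.minAreaRect((W*1000).astype(np.float32))
        print(nm,cam,round(x['confidence'],2),"n",m.sum(),"c",np.round(c,1),"size",np.round(s,1),"ang",round(a,1),"mean",(W.mean(0)*1000).round(1), "px",xs.mean().round(1),ys.mean().round(1))
rect("bar",0.048); rect("bar",0.048,"scene"); rect("vise",0.03); rect("jaw_lug",0.064);rect("jaw_lug",0.064,"scene")
rect("gauge",0.014); rect("foot_cap",0.160); rect("foot_cap",0.160,"scene"); rect("kit_tray",0.022); rect("kit_tray",0.022,"scene");rect("rod_stand",0.03);rect("rod1",0.09);rect("rod1",0.09,"scene")
```

```text
bar top 0.56 n 696 c [433.8 254. ] size [ 33.8 113.8] ang 85.5 mean [433.1 254.4] px 155.9 279.6
bar scene 0.94 n 393 c [441.6 247.8] size [ 38.7 128.4] ang 87.9 mean [441.9 248.4] px 344.9 150.0
vise top 0.58 n 1303 c [437.8 290.8] size [165.5  65.8] ang 88.0 mean [437.9 296.5] px 139.7 277.3
jaw_lug top 0.88 n 365 c [438.2 296.4] size [62.3 43. ] ang 86.6 mean [437.9 292.4] px 137.6 276.8
jaw_lug top 0.54 n 618 c [433.5 250.1] size [ 30.4 108.3] ang 86.9 mean [433.  250.8] px 155.8 279.5
jaw_lug scene 0.76 n 210 c [459.5 289.4] size [48.  74.1] ang 9.9 mean [460.9 286.7] px 360.9 145.2
jaw_lug scene 0.44 n 236 c [664.8 -21.4] size [29.7 53.6] ang 80.5 mean [665.  -21.7] px 297.2 243.0
jaw_lug scene 0.26 n 77 c [ 648.6 -145.8] size [36.7 14.3] ang 45.8 mean [ 649.7 -145.2] px 245.0 259.5
gauge top 0.59 n 2036 c [651.8  98.7] size [ 82.7 174.4] ang 85.4 mean [642.3 101.3] px 227.3 195.4
foot_cap top 0.52 n 138 c [645.6  99. ] size [26.6 25.7] ang 2.3 mean [645.4  99.5] px 222.8 180.1
foot_cap scene 0.62 n 234 c [541.  222.3] size [44.6 67.3] ang 11.3 mean [542.6 219.4] px 360.6 145.1
[... 316 characters left out ...]
1 208.4
rod1 top 0.77 n 240 c [374.8 -71.2] size [ 14. 104.] ang 48.0 mean [373.2 -69.8] px 297.4 310.1
rod1 top 0.65 n 142 c [648.4 -67. ] size [66.2 13.2] ang 5.5 mean [649.6 -67.7] px 298.4 187.4
rod1 top 0.59 n 148 c [ 662.5 -146.2] size [70.9 11.6] ang 0.2 mean [ 665.8 -146.4] px 332.6 181.5
rod1 top 0.5 n 83 c [ 779.6 -106.7] size [10.6 52. ] ang 36.1 mean [ 780.8 -108.9] px 316.8 133.3
rod1 scene 0.65 n 353 c [704.1 329.1] size [107.5  33.7] ang 4.1 mean [706.3 330.3] px 433.9 192.5
rod1 scene 0.59 n 215 c [ 826.8 -114.8] size [ 10.7 103.3] ang 37.4 mean [ 830.6 -119.6] px 293.3 315.5
rod1 scene 0.47 n 102 c [ 658.4 -111.2] size [40.1 16.8] ang 45.2 mean [ 659.3 -110.7] px 260.1 250.0
```

Run:
```python
from h import *
np.set_printoptions(precision=4,suppress=True)
T=robot.camera("top");S=robot.camera("scene")
t=T.astype(int)
m=((t.min(2)>165)).astype(np.uint8); m[:240]=0;m[320:]=0;m[:,:120]=0;m[:,190:]=0
n,l,st,ce=cv2.connectedComponentsWithStats(m)
k=1+st[1:,4].argmax(); mm=(l==k).astype(np.uint8); print(st[k])
cs=cv2.findContours(mm,cv2.RETR_EXTERNAL,cv2.CHAIN_APPROX_NONE)[0]; c=max(cs,key=cv2.contourArea).reshape(-1,2)
W=onz("top",c,0.048)[:,:2]*1000
print("bar",cv2.minAreaRect(W.astype(np.float32)))
# brass lug
h=cv2.cvtColor(T,cv2.COLOR_RGB2HSV).astype(int)
b=((h[:,:,0]>8)&(h[:,:,0]<28)&(h[:,:,1]>130)).astype(np.uint8); b[:250]=0;b[310:]=0;b[:,:110]=0;b[:,145:]=0
n,l,st,ce=cv2.connectedComponentsWithStats(b)
for i in range(1,n):
    if st[i,4]>8:
        ys,xs=np.nonzero(l==i); print("lug",st[i],(onz("top",np.c_[xs,ys],.064)[:,:2]*1000).mean(0), cv2.minAreaRect((onz("top",np.c_[xs,ys],.064)[:,:2]*1000).astype(np.float32)))
crop("top",T,100,240,200,320,8,"pics/t2.png")
crop("scene",S,310,110,410,185,8,"pics/s2.png")
```

```text
[148 270  13  33 195]
bar ((417.87896728515625, 257.2787780761719), (19.82454490661621, 72.49732208251953), 86.08844757080078)
lug [122 271   8  10  55] [439.4528 320.3735] ((439.685302734375, 319.3260192871094), (15.344385147094727, 20.541845321655273), 84.7549819946289)
```

View pics/t2.png

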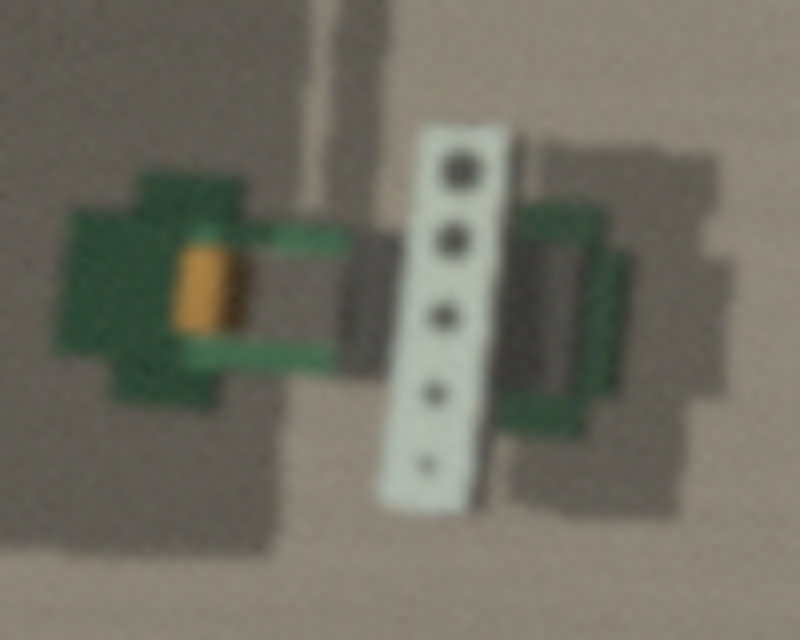

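View pics/s2.png

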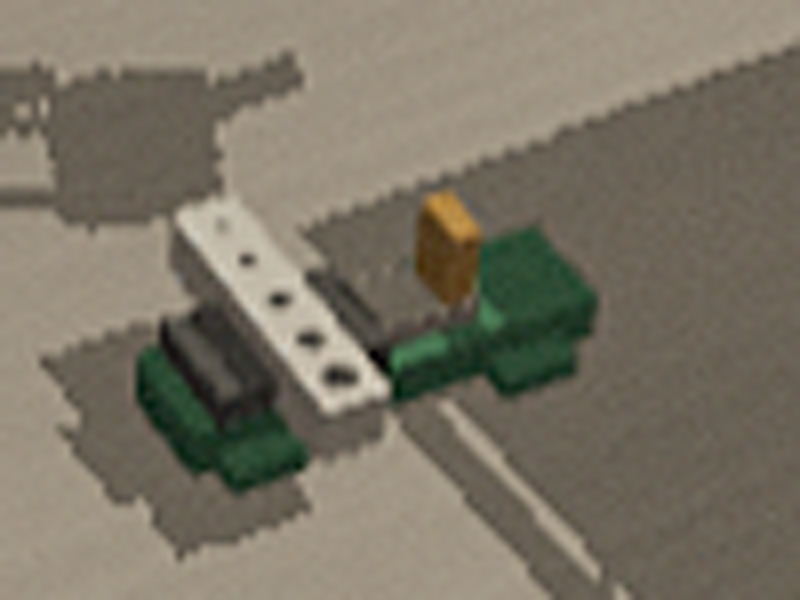

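Run:
```python
from h import *
np.set_printoptions(precision=1,suppress=True)
u=lambda a:(np.array(a,float)+.5)/8-.5+np.array([100,240])
W=onz("top",u([(420,123),(513,124),(474,516),(378,508)]),.048)[:,:2]*1000
print(W,W.mean(0)); d=(W[0]+W[1]-W[2]-W[3]);print(np.degrees(np.arctan2(d[1],d[0])),np.hypot(*d)/2)
L=onz("top",u([(182,244),(230,244),(222,334),(172,332)]),.064)[:,:2]*1000
print(L,L.mean(0))
us=lambda a:(np.array(a,float)+.5)/8-.5+np.array([310,110])
B=onz("scene",us([(178,210),(238,198),(390,388),(325,412)]),.048)[:,:2]*1000; print(B,B.mean(0))
L=onz("scene",us([(422,198),(448,190),(481,238),(456,246)]),.064)[:,:2]*1000; print(L,L.mean(0))
# base plate gauge from crop t1 (scale2 origin 80,60): corners
u=lambda a:(np.array(a,float)+.5)/2-.5+np.array([80,60])
G=onz("top",u([(270,224),(333,227),(325,335),(258,330)]),.014)[:,:2]*1000;print("G",G); print(onz("top",u([(286,240)]),.160)*1000)
u=lambda a:(np.array(a,float)+.5)/2-.5+np.array([100,120])
print("cap scene",onz("scene",u([(481,145)]),.160)*1000)
```

```text
[[489.4 266.8]
 [489.8 239.9]
 [377.9 244.2]
 [379.5 271.6]] [434.2 255.6]
-2.330071991430009 111.01820260500845
[[452.2 328.2]
 [452.5 314.6]
 [427.2 315. ]
 [427.4 329.1]] [439.8 321.7]
[[375.1 247.1]
 [379.9 269.2]
 [486.7 263.4]
 [485.9 237.8]] [431.9 254.4]
[[425.5 314.9]
 [426.4 325.3]
 [452.6 321.3]
 [451.9 311.4]] [439.1 318.2]
G [[700.6 134.5]
 [699.   56.8]
 [564.3  61.9]
 [568.3 143.1]]
[[646.1  99.6 160. ]]
cap scene [[649.2  95.2 160. ]]
```

```bash
python3 -m creep '{"dp":[[0,0,0],[0,0,0],[0,0,0],[-2.3,1.85,0],[-2.3,1.85,0],[-2.3,1.85,0],[-2.3,1.85,0],[-2.3,1.85,0],[-2.3,1.85,0],[-2.3,1.85,0],[-2.3,1.85,0],[-2.3,1.85,0],[-2.3,1.85,0],[0,0,0],[0,0,0]],"turn":[[0,0,-7.2],[0,0,-7.2],[0,0,-7.2],[0,0,0],[0,0,0],[0,0,0],[0,0,0],[0,0,0],[0,0,0],[0,0,0],[0,0,0],[0,0,0],[0,0,0],[0,0,0],[0,0,0]]}' 0
cat >> h.py <<'E'
def st(tgt=None):
    o=robot.get_obs(); R=Rn.from_quat(o['tool_rot']).as_matrix(); p=o['position']
    print("t",o['time'],"p",p.round(4),"xang",np.degrees(np.arctan2(R[1,0],R[0,0])).round(2),"z",R[:,2].round(3),"F",o['ft_force'].round(1),"g",round(o['grip_width'],4))
    if tgt is not None: print("dp cm",(R.T@(np.array(tgt)-p)*100).round(2))
E
python3 - <<'E'
from h import *
st((.4395,.320,.040)); print(robot.get_obs()['q'])
E
```

```text
time: 3.75
position: [0.4394, 0.3201, 0.2226]
tool_rot: [0.733, 0.681, 0.0, -0.0]
ft_force: [0.2, 0.6, -0.2]
grip_width: 0.0435
t 3.75 p [0.4394 0.3201 0.2226] xang 85.78 z [-0.  0. -1.] F [ 0.2  0.6 -0.2] g 0.0435
dp cm [-0.02  0.02 18.26]
[ 4.23680938e-01  4.18133625e-01  1.63738627e+00  5.66827630e-04
  1.08614437e+00 -1.07379053e+00]
```

```bash
python3 -m creep '{"dp":[[0,0,3],[0,0,3],[0,0,3],[0,0,3],[0,0,2.5],[0,0,2],[0,0,1.2],[0,0,0.5],[0,0,0],[0,0,0]],"turn":[[0,0,0],[0,0,0],[0,0,0],[0,0,0],[0,0,0],[0,0,0],[0,0,0],[0,0,0],[0,0,0],[0,0,0]]}' 0
python3 -m creep '{"dp":[[0,0,0],[0,0,0],[0,0,0],[0,0,0],[0,0,0],[0,0,0]],"turn":[[0,0,0],[0,0,0],[0,0,0],[0,0,0],[0,0,0],[0,0,0]]}' 1 20
python3 - <<'E'
from h import *
st()
S=robot.camera("scene");crop("scene",S,290,60,430,185,5,"pics/s3.png")
E
```

```text
time: 4.75
position: [0.4396, 0.3209, 0.0413]
tool_rot: [0.732, 0.681, 0.001, 0.0]
ft_force: [-0.5, -0.6, 1.3]
grip_width: 0.0436
time: 5.35
position: [0.4394, 0.3211, 0.0407]
tool_rot: [0.732, 0.681, 0.001, -0.0]
ft_force: [-1.9, 4.4, 0.9]
grip_width: 0.0119
t 5.35 p [0.4394 0.3211 0.0407] xang 85.92 z [ 0.001  0.001 -1.   ] F [-1.9  4.4  0.9] g 0.0119
```

View pics/s3.png

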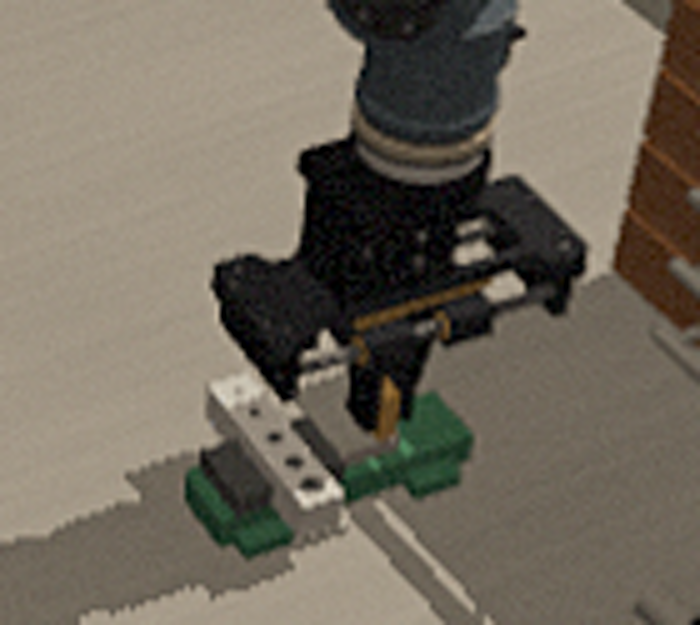

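The fingers hold the lug at 11.9 mm, at (385,410) in the crop. Now I'll slide the jaw open.

```bash
python3 -m creep '{"dp":[[0.4,0,0],[0.4,0,0],[0.4,0,0],[0.4,0,0],[0.4,0,0],[0.4,0,0],[0.4,0,0],[0.4,0,0],[0.4,0,0],[0.4,0,0],[0.3,0,0],[0.2,0,0],[0.1,0,0],[0,0,0],[0,0,0]],"turn":[[0,0,0],[0,0,0],[0,0,0],[0,0,0],[0,0,0],[0,0,0],[0,0,0],[0,0,0],[0,0,0],[0,0,0],[0,0,0],[0,0,0],[0,0,0],[0,0,0],[0,0,0]]}'
python3 - <<'E'
from h import *
st()
E
```

```text
time: 6.9
position: [0.4417, 0.3661, 0.0407]
tool_rot: [0.732, 0.681, -0.001, -0.0]
ft_force: [-0.8, -4.6, 5.7]
grip_width: 0.0118
t 6.9 p [0.4417 0.3661 0.0407] xang 85.92 z [-0.001 -0.001 -1.   ] F [-0.8 -4.6  5.7] g 0.0118
```

```bash
python3 -m creep '{"dp":[[0.15,0,0],[0.15,0,0],[0.1,0,0],[0,0,0]],"turn":[[0,0,0],[0,0,0],[0,0,0],[0,0,0]]}'
python3 - <<'E'
from h import *
st()
E
```

```text
time: 7.3
position: [0.4416, 0.3662, 0.0406]
tool_rot: [0.731, 0.682, -0.004, 0.002]
ft_force: [1.9, -15.6, 9.1]
grip_width: 0.0116
t 7.3 p [0.4416 0.3662 0.0406] xang 86.05 z [-0.004 -0.008 -1.   ] F [  1.9 -15.6   9.1] g 0.0116
```

```bash
python3 -m creep '{"dp":[[-0.3,0,0],[0,0,0],[0,0,0]],"turn":[[0,0,0],[0,0,0],[0,0,0]]}' 
python3 -m creep '{"dp":[[0,0,0],[0,0,0],[0,0,0],[0,0,0],[0,0,0],[0,0,-1.5],[0,0,-3],[0,0,-3],[0,0,-3],[0,0,0]],"turn":[[0,0,0],[0,0,0],[0,0,0],[0,0,0],[0,0,0],[0,0,0],[0,0,0],[0,0,0],[0,0,0],[0,0,0]]}' 0
python3 - <<'E'
from h import *
st()
S=robot.camera("scene");crop("scene",S,290,60,430,185,5,"pics/s4.png")
T=robot.camera("top");crop("top",T,60,220,240,350,4,"pics/t4.png")
E
```

```text
time: 7.6
position: [0.4417, 0.3661, 0.0407]
tool_rot: [0.732, 0.682, -0.002, 0.0]
ft_force: [-0.1, -6.6, 6.4]
grip_width: 0.0124
time: 8.6
position: [0.4452, 0.369, 0.1497]
tool_rot: [0.732, 0.681, 0.005, 0.001]
ft_force: [0.2, 0.9, 0.5]
grip_width: 0.0435
t 8.6 p [0.4452 0.369  0.1497] xang 85.89 z [ 0.008  0.005 -1.   ] F [0.2 0.9 0.5] g 0.0435
```

View pics/s4.png

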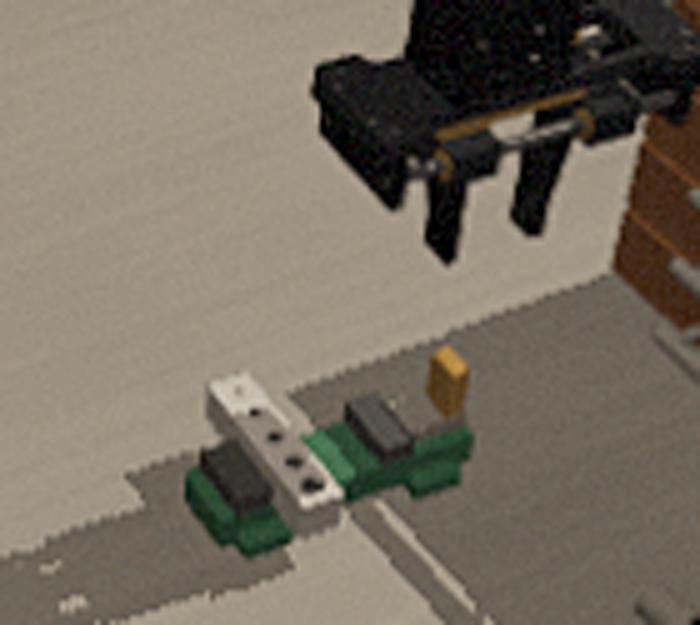

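View pics/t4.png

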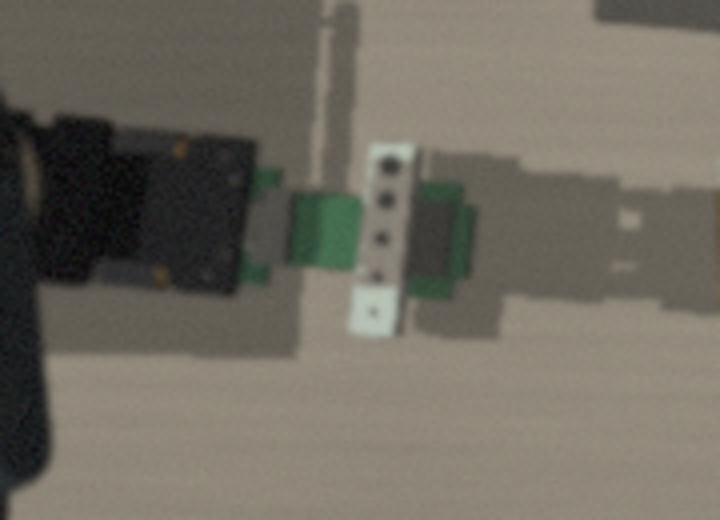

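The views show the jaw fully open and the bar still in place. Next I'll grasp the bar by its robot-side end.

Run:
```python
from h import *
st((.394,.257,.11))
```

```text
t 8.7 p [0.4427 0.3675 0.1461] xang 85.88 z [ 0.001  0.001 -1.   ] F [-0.  -0.3 -0.7] g 0.0436
dp cm [-11.38  -4.07   3.6 ]
```

```bash
python3 -m creep '{"dp":[[-2.3,-0.8,0],[-2.3,-0.8,0],[-2.3,-0.8,0],[-2.3,-0.8,0.6],[-2.2,-0.9,1],[0,0,2],[0,0,2],[0,0,2],[0,0,2],[0,0,1.3],[0,0,0.7],[0,0,0.3],[0,0,0],[0,0,0]],"turn":[[0,0,-1],[0,0,0],[0,0,0],[0,0,0],[0,0,0],[0,0,0],[0,0,0],[0,0,0],[0,0,0],[0,0,0],[0,0,0],[0,0,0],[0,0,0],[0,0,0]]}' -0.35
python3 - <<'E'
from h import *
st((.394,.257,.027))
S=robot.camera("scene");crop("scene",S,290,60,430,185,5,"pics/s5.png")
E
```

```text
time: 10.1
position: [0.3952, 0.256, 0.0268]
tool_rot: [0.726, 0.688, 0.0, 0.0]
ft_force: [1.2, -0.0, 0.3]
grip_width: 0.0587
t 10.1 p [0.3952 0.256  0.0268] xang 86.89 z [ 0.  0. -1.] F [ 1.2 -0.   0.3] g 0.0587
dp cm [ 0.1  -0.12 -0.02]
```

View pics/s5.png

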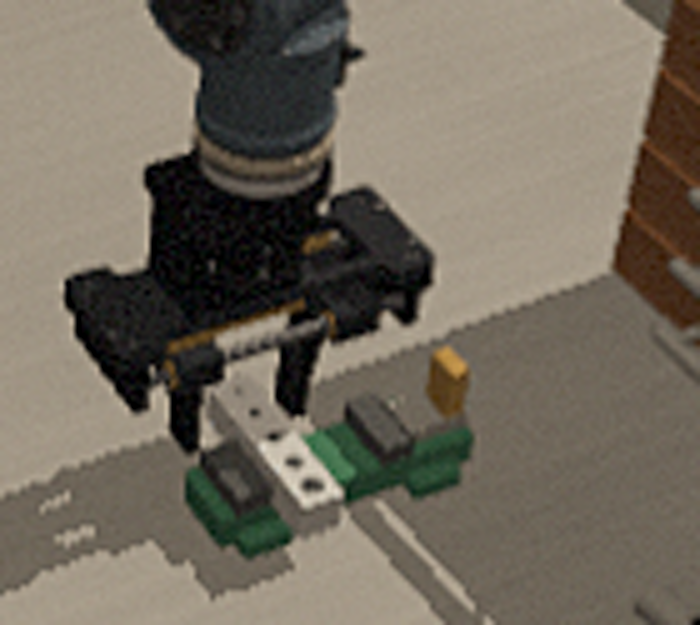

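```bash
python3 -m creep '{"dp":[[0,0,0],[0,0,0],[0,0,0],[0,0,0],[0,0,0],[0,0,0],[0,0,-1],[0,0,-1],[0,0,-1],[0,0,-1],[0,0,-1],[0,0,-1],[0,0,-1],[0,0,0]],"turn":[[0,0,0],[0,0,0],[0,0,0],[0,0,0],[0,0,0],[0,0,0],[0,0,0],[0,0,0],[0,0,0],[0,0,0],[0,0,0],[0,0,0],[0,0,0],[0,0,0]]}' 1 50
python3 - <<'E'
from h import *
st()
S=robot.camera("scene");crop("scene",S,290,60,430,185,5,"pics/s6.png")
T=robot.camera("top");crop("top",T,60,220,240,350,4,"pics/t6.png")
np.set_printoptions(precision=4,suppress=True)
# gauge refine
T=robot.camera("top");crop("top",T,190,130,280,240,6,"pics/g.png")
crop("scene",S,290,170,390,260,7,"pics/gs.png")
E
```

```text
time: 11.55
position: [0.3959, 0.2562, 0.098]
tool_rot: [0.726, 0.688, 0.001, 0.001]
ft_force: [0.5, 0.4, -3.3]
grip_width: 0.0256
t 11.55 p [0.3959 0.2562 0.098 ] xang 86.89 z [ 0.003  0.001 -1.   ] F [ 0.5  0.4 -3.3] g 0.0256
```

View pics/s6.png

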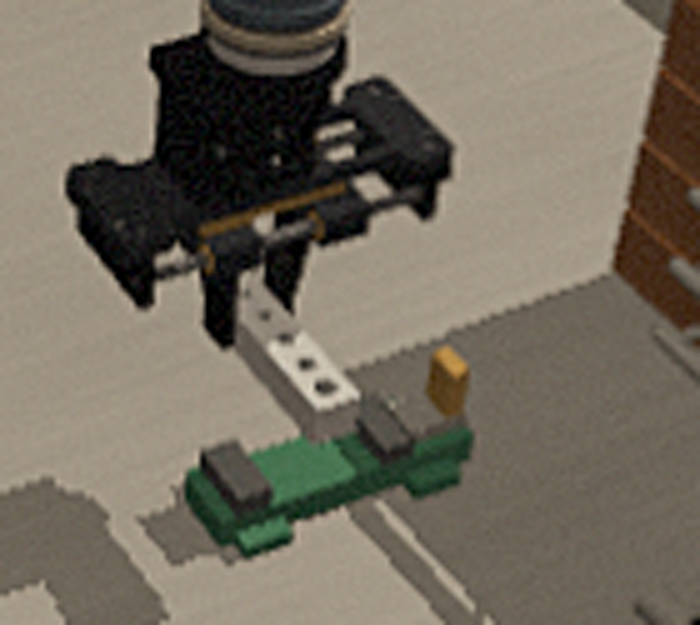

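View pics/g.png

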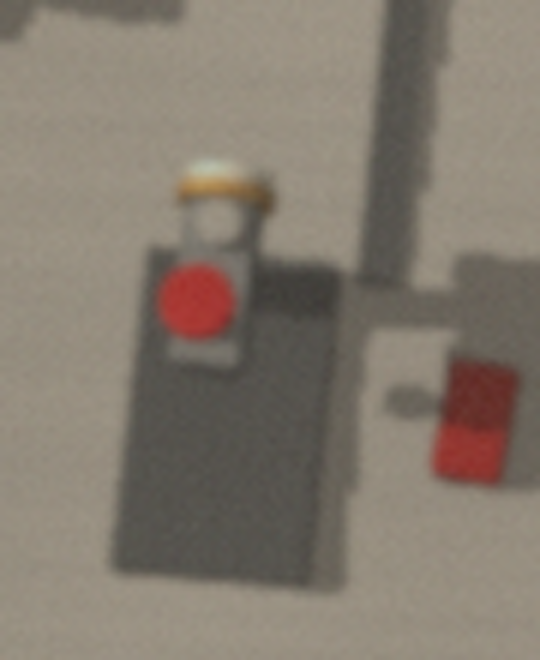

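View pics/gs.png

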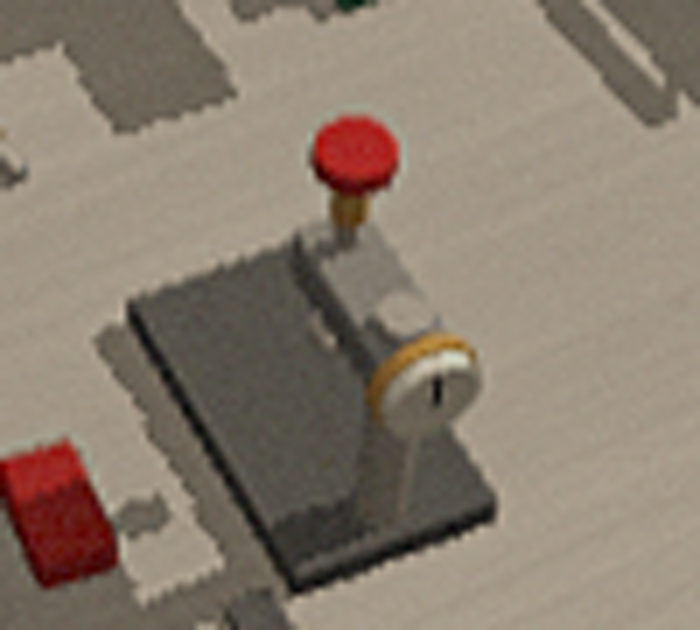

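Run:
```python
from h import *
np.set_printoptions(precision=1,suppress=True)
u=lambda a:(np.array(a,float)+.5)/6-.5+np.array([190,130])
G=onz("top",u([(148,248),(340,266),(312,585),(112,572)]),.014)[:,:2]*1000
print(G,G.mean(0)); 
for a,b in((3,0),(2,1)):
    d=G[b]-G[a];print(np.degrees(np.arctan2(d[1],d[0])),np.hypot(*d))
d=G[0]-G[1];print(np.degrees(np.arctan2(-d[0],d[1])),np.hypot(*d))
d=G[3]-G[2];print(np.degrees(np.arctan2(-d[0],d[1])),np.hypot(*d))
print("cap",onz("top",u([(197,302)]),.160)*1000)
us=lambda a:(np.array(a,float)+.5)/7-.5+np.array([290,170])
Gs=onz("scene",us([(128,305),(290,580),(495,500)]),.014)*1000;print(Gs)
d=Gs[1]-Gs[0];print("yaw",np.degrees(np.arctan2(d[1],d[0])),np.hypot(*d[:2]))
print("cap s",onz("scene",us([(356,152)]),.160)*1000)
print(tri([us((356,152))],[u((197,302))]))
print("foot s",onz("scene",us([(322,330)]),.062)*1000)
```

```text
[[702.6 135.8]
 [697.3  56.7]
 [564.7  63.6]
 [567.9 144.3]] [633.1 100.1]
-3.58762613762409 135.06115833020587
-2.9491924441528785 132.76221183603695
-3.8912749885277838 79.28914950109805
-2.2492566996419723 80.78938419068454
cap [[645.7 100.3 160. ]]
[[565.6  63.1  14. ]
 [696.2  52.9  14. ]
 [701.2 132.3  14. ]]
yaw -4.476841215494248 130.96823129868076
cap s [[647.  97. 160.]]
(array([0.6, 0.1, 0.2]), np.float64(0.002410444285478448))
foot s [[639.9  96.3  62. ]]
```

Run:
```python
from h import *
st((.514,.1067,.06))
```

```text
t 11.7 p [0.3949 0.2558 0.0965] xang 86.89 z [-0. -0. -1.] F [-0.5  0.3 -2.2] g 0.0255
dp cm [-14.24  12.71   3.65]
```

```bash
python3 -m creep '{"dp":[[-1.4,1.3,0],[-1.5,1.3,0],[-1.5,1.3,0],[-1.5,1.3,0],[-1.5,1.3,0],[-1.5,1.3,0],[-1.4,1.3,0],[-1.4,1.3,0],[-1.3,1.2,0],[-1.2,1.1,0],[0,0,1],[0,0,1],[0,0,1],[0,0,0.6],[0,0,0],[0,0,0]],"turn":[[0,0,0.3],[0,0,0],[0,0,0],[0,0,0],[0,0,0],[0,0,0],[0,0,0],[0,0,0],[0,0,0],[0,0,0],[0,0,0],[0,0,0],[0,0,0],[0,0,0],[0,0,0],[0,0,0]]}'
python3 - <<'E'
from h import *
st((.574,.103,.0245))
S=robot.camera("scene");crop("scene",S,270,100,410,260,4,"pics/s7.png")
T=robot.camera("top");crop("top",T,160,130,300,280,4,"pics/t7.png")
E
```

```text
time: 13.3
position: [0.5109, 0.1075, 0.0597]
tool_rot: [0.727, 0.686, -0.001, -0.001]
ft_force: [-0.7, 0.6, -2.2]
grip_width: 0.0257
t 13.3 p [0.5109 0.1075 0.0597] xang 86.66 z [-0.004  0.    -1.   ] F [-0.7  0.6 -2.2] g 0.0257
dp cm [-0.08  6.34  3.49]
```

View pics/s7.png

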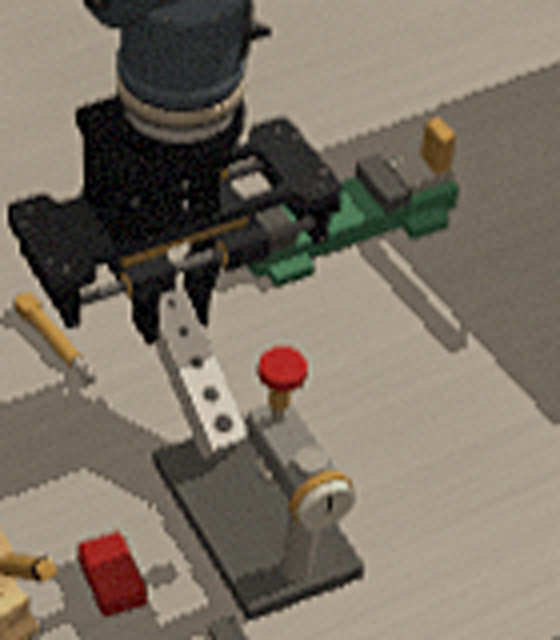

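View pics/t7.png

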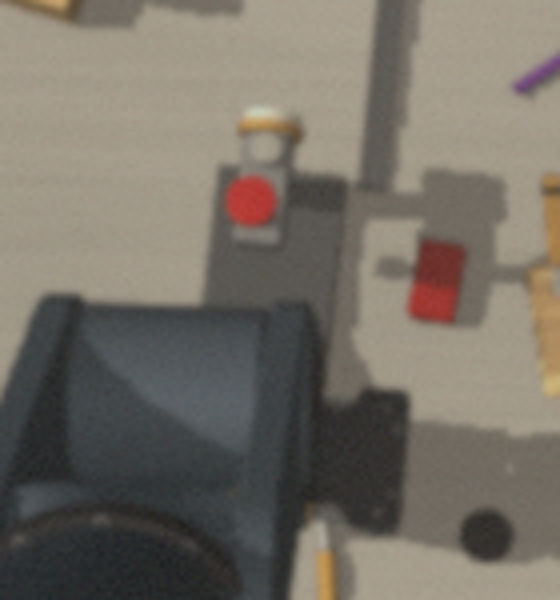

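```bash
cat >> h.py <<'E'
def drawbar(S,cam,p,off,yaw,zb,fn,box):
    c,s=np.cos(yaw),np.sin(yaw); C=p[:2]+off*np.array([c,s]); P=[]
    for z in(zb,zb+.026):
        for a,b in((-1,-1),(-1,1),(1,1),(1,-1)):
            P.append([C[0]+a*.055*c-b*.013*s,C[1]+a*.055*s+b*.013*c,z])
    im=cv2.resize(S[:,:,::-1],None,fx=4,fy=4,interpolation=cv2.INTER_CUBIC)
    q=((proj(cam,P)+.5)*4-.5).astype(np.int32)
    for k in(0,4): cv2.polylines(im,[q[k:k+4]],True,(0,0,255) if k else (255,0,0),1)
    x0,y0,x1,y1=np.array(box)*4; cv2.imwrite(fn,im[y0:y1,x0:x1])
E
python3 - <<'E'
from h import *
o=robot.get_obs();S=robot.camera("scene")
drawbar(S,"scene",o['position'],.038,np.radians(-3.3),o['position'][2]-.0048,"pics/b1.png",(280,150,380,230))
E
```

```text
(no output)
```

View pics/b1.png

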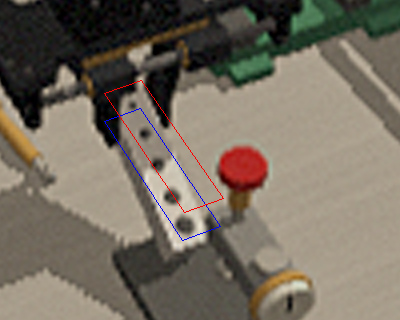

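Run:
```python
from h import *
S=robot.camera("scene");crop("scene",S,295,160,345,225,10,"pics/b2.png")
st()
```

```text
t 13.5 p [0.5136 0.107  0.0601] xang 86.62 z [ 0.  0. -1.] F [ 0.7  0.  -2. ] g 0.0254
```

View pics/b2.png

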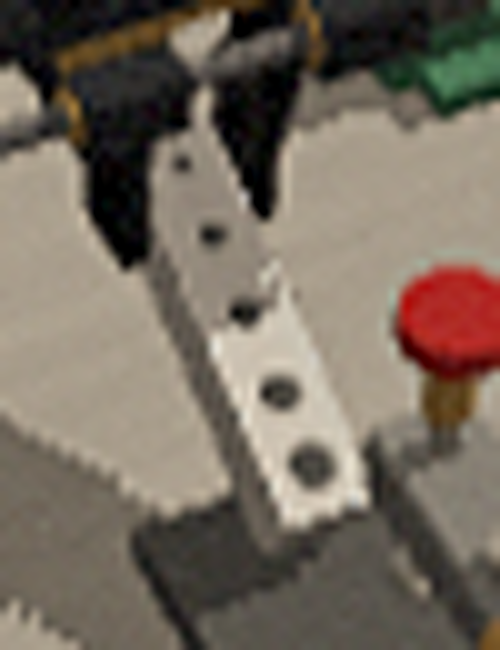

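Run:
```python
from h import *
from scipy.optimize import least_squares
u=lambda a:(np.array(a,float)+.5)/10-.5+np.array([295,160])
px=u([(180,162),(212,235),(245,312),(280,392),(312,465),(283,528),(368,500)])
o=robot.get_obs();R=Rn.from_quat(o['tool_rot']).as_matrix();p=o['position']
L=np.array([[-.041,0,.013],[-.0205,0,.013],[0,0,.013],[.0205,0,.013],[.041,0,.013],[.055,-.013,.013],[.055,.013,.013]])
def mod(v):
    # bar frame: x fwd, y left, z up ; tool: y fwd, x left(y), z down
    f,h,th,ps,lat=v
    B=np.c_[R[:,1],R[:,0],-R[:,2]]
    Rb=B@Rn.from_euler('zy',[ps,th]).as_matrix()
    c=p+B@np.array([f,lat,h]); return c+L@Rb.T
def res(v): return np.r_[(proj("scene",mod(v))-px).ravel(), v[4]/.001, v[3]/.01]
r=least_squares(res,[.038,.0,.2,0,0]);v=r.x
print("fwd,h,pitch,yaw,lat",v[:2]*1000,np.degrees(v[2:4]),v[4]*1000,"rms",np.sqrt((r.fun**2).mean()))
P=mod(v);print((P*1000).round(1))
```

```text
fwd,h,pitch,yaw,lat [ 26.92434668 -13.03403296] [29.49815466  0.03905595] -0.03348661946920293 rms 0.3271839979951744
[[511.2 107.   78.6]
 [529.  106.   68.5]
 [546.8 105.   58.4]
 [564.7 103.9  48.3]
 [582.5 102.9  38.3]
 [593.9  89.2  31.4]
 [595.4 115.2  31.4]]
```

```bash
python3 -m creep '{"dp":[[0,0,-1.5],[0,0,-1.5],[0,0,-1.5],[0,0,-1.5],[0,0,0],[0,0,0],[0,0,0],[0,0,0],[0,0,0],[0,0,0],[0,0,0],[0,0,0]],"turn":[[0,0,0],[0,0,0],[0,0,0],[0,0,0],[-5,0,0],[-5,0,0],[-5,0,0],[-5,0,0],[-5,0,0],[-4,0,0],[0,0,0],[0,0,0]]}' 1 60
python3 - <<'E'
from h import *
st()
S=robot.camera("scene");crop("scene",S,270,130,370,230,7,"pics/b3.png")
E
```

```text
time: 14.7
position: [0.5154, 0.1024, 0.1221]
tool_rot: [0.71, 0.667, 0.15, 0.168]
ft_force: [0.1, -0.7, -1.4]
grip_width: 0.0256
t 14.7 p [0.5154 0.1024 0.1221] xang 86.21 z [ 0.437 -0.04  -0.898] F [ 0.1 -0.7 -1.4] g 0.0256
```

View pics/b3.png

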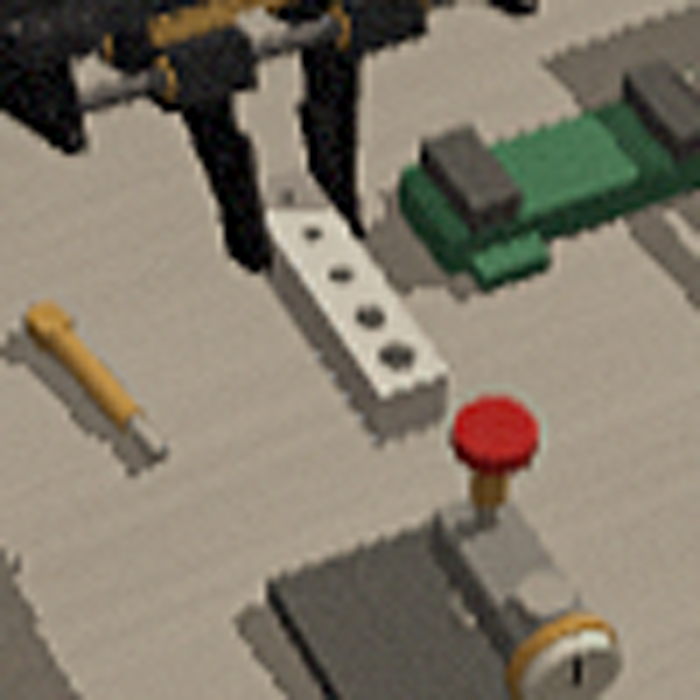

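```bash
cat >> h.py <<'E'
from scipy.optimize import least_squares
def fitbar(px,L):
    o=robot.get_obs();R=Rn.from_quat(o['tool_rot']).as_matrix();p=o['position']; L=np.array(L)/1000
    fw=np.array([R[1,0],-R[0,0],0]);fw/=np.linalg.norm(fw); lf=np.array([-fw[1],fw[0],0]); B=np.c_[fw,lf,[0,0,1]]
    def mod(v):
        Rb=B@Rn.from_euler('zy',[v[3],v[2]]).as_matrix(); return p+B@np.array([v[0],v[4],v[1]])+L@Rb.T
    r=least_squares(lambda v:np.r_[(proj("scene",mod(v))-px).ravel(),v[4]/.001,v[3]/.01],[.038,.0,.2,0,0]);v=r.x
    st(); print("centre rel TCP fwd,h(mm)",(v[:2]*1000).round(1),"pitch,yaw",np.degrees(v[2:4]).round(1),"lat",(v[4]*1000).round(1),"rms",np.sqrt((r.fun**2).mean()).round(2),"centre",(p+B@np.array([v[0],v[4],v[1]])).round(4)); return v
H5=[[-41,0,13],[-20.5,0,13],[0,0,13],[20.5,0,13],[41,0,13]]
TT=[[55,-13,13],[55,13,13]]; TB=[[55,-13,-13],[55,13,-13]]
E
python3 - <<'E'
from h import *
u=lambda a:(np.array(a,float)+.5)/7-.5+np.array([270,130])
fitbar(u([(287,197),(313,234),(341,274),(371,316),(398,356),(380,398),(445,377),(377,440),(445,415)]),H5+TT+TB)
E
```

```text
t 14.75 p [0.5157 0.1023 0.1222] xang 86.19 z [ 0.438 -0.04  -0.898] F [-0.2 -0.5 -2.4] g 0.0257
centre rel TCP fwd,h(mm) [28.9  3.1] pitch,yaw [1.1 0.1] lat 0.1 rms 0.45 centre [0.5445 0.1005 0.1254]
```

Run:
```python
from h import *
o=robot.get_obs();p=o['position']; st(p+[0,.0043,-.0915])
R=Rn.from_quat(o['tool_rot']).as_matrix(); print(R.T@np.array([6.75,-.41,0]), R.T@[0,0,-1],R.round(3))
```

```text
t 14.75 p [0.5157 0.1023 0.1222] xang 86.19 z [ 0.438 -0.04  -0.898] F [-0.2 -0.5 -2.4] g 0.0257
dp cm [ 0.54 -4.04  8.2 ]
[0.03982357 6.07462249 2.97119096] [ 0.01161435 -0.4394061   0.89821344] [[ 0.067  0.897  0.438]
 [ 0.998 -0.055 -0.04 ]
 [-0.012  0.439 -0.898]]
```

```bash
python3 -m creep '{"dp":[[0.1,-0.5,1],[0.1,-0.5,1],[0.1,-0.5,1],[0.1,-0.5,1],[0.1,-0.5,1],[0,-0.5,1],[0,-0.5,1],[0,-0.3,0.7],[0,-0.2,0.4],[0,0,0],[0,0,0]],"turn":[[0,0,0],[0,0,0],[0,0,0],[0,0,0],[0,0,0],[0,0,0],[0,0,0],[0,0,0],[0,0,0],[0,0,0],[0,0,0]]}'
python3 - <<'E'
from h import *
st()
S=robot.camera("scene");crop("scene",S,270,130,370,230,7,"pics/b4.png")
E
```

```text
time: 15.85
position: [0.5269, 0.1065, 0.067]
tool_rot: [0.714, 0.668, 0.136, 0.16]
ft_force: [-0.8, -0.1, -2.7]
grip_width: 0.0257
t 15.85 p [0.5269 0.1065 0.067 ] xang 86.01 z [ 0.408 -0.046 -0.912] F [-0.8 -0.1 -2.7] g 0.0257
```

View pics/b4.png

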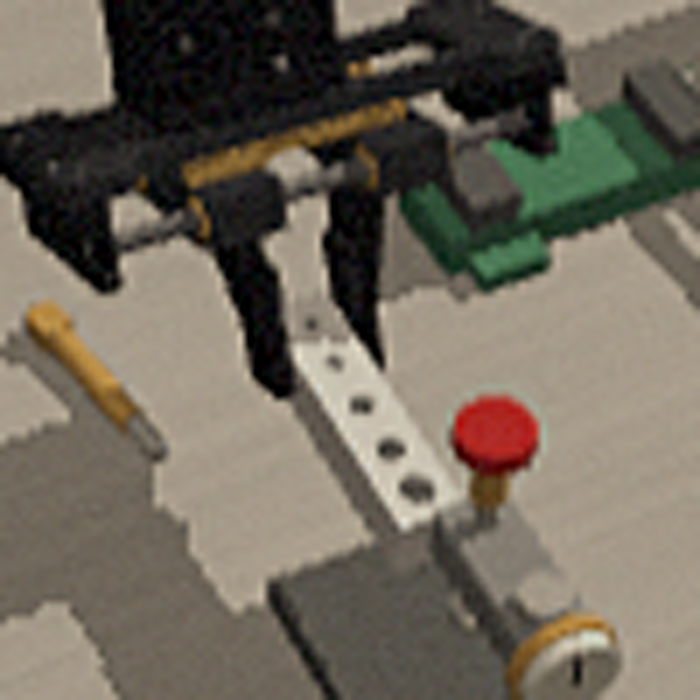

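Run:
```python
from h import *
print(robot.get_obs()['q'].round(3)); st()
```

```text
[ 0.024  0.63   2.084 -1.43   0.056 -0.064]
t 15.9 p [0.5268 0.1065 0.0671] xang 86.01 z [ 0.408 -0.046 -0.912] F [ 0.2  0.6 -1.7] g 0.0255
```

```bash
cat > fk.py <<'E'
import numpy as np
from scipy.spatial.transform import Rotation as Rn
from scipy.optimize import least_squares
def fk(q,P):
    a,h,L1,e,L2,d=P
    R=Rn.from_euler('z',q[0]);p=R.apply([a,0,h])
    R=R*Rn.from_euler('y',q[1]);p=p+R.apply([0,0,L1])
    R=R*Rn.from_euler('y',q[2]);p=p+R.apply([e,0,L2])
    R=R*Rn.from_euler('z',q[3])*Rn.from_euler('y',q[4])*Rn.from_euler('z',q[5]);p=p+R.apply([0,0,d])
    return p,R
E
python3 - <<'E'
from fk import *
from h import robot
o=robot.get_obs()
D=[([9.43545158e-01,5.28459902e-01,1.43392432,0,1.18137665,-.178522559],[0.27068098,0.56252393,0.22156848],[8.46705752e-01,5.32060329e-01,-1.00705918e-03,4.01414746e-04]),
([4.23680938e-01,4.18133625e-01,1.63738627,5.66827630e-04,1.08614437,-1.07379053],[0.4394,0.3201,0.2226],None),
(o['q'],o['position'],o['tool_rot'])]
def res(P):
    r=[]
    for q,p,rot in D:
        pp,R=fk(q,P); r+=list((pp-p)*1000)
    return np.array(r)
for q,p,rot in D:
    pp,R=fk(q,[0,.3,.3,0,.3,.1]); print(R.as_quat(),rot)
best=None
for s in range(30):
    x=np.random.default_rng(s).uniform([0,.2,.2,-.1,.2,.1],[.1,.5,.5,.1,.5,.3]); r=least_squares(res,x)
    if best is None or r.cost<best.cost: best=r
print(best.x,best.cost,res(best.x).round(2)); print(np.linalg.svd(best.jac)[1])
np.save("D.npy",np.array([np.r_[q,p] for q,p,_ in D]))
E
```

```text
[-5.32061543e-01  8.46704989e-01 -4.04645256e-04 -1.00576067e-03] [0.846705752, 0.532060329, -0.00100705918, 0.000401414746]
[-6.80616404e-01  7.32639916e-01  2.49073244e-04  4.61555209e-05] None
[-0.66832909  0.71362113 -0.15981765  0.13615959] [0.71362113 0.66832909 0.13615959 0.15981765]
[ 0.3321686  -2.16061844  0.91328653 -0.29386723 -0.33039518 -1.16681943] 13963.809983987383 [ 82.62 -75.16 -28.95  60.11 -95.47  32.17  -2.5  -28.93  -3.22]
[3311.64783295 2534.71670212  650.43800152  421.55677903   80.39870137
   30.92330464]
```

```bash
sed -i 's/a,h,L1,e,L2,d=P/a,h,L1,e,L2,d,b=P/; s/\[0,0,L1\]/[0,b,L1]/' fk.py
cat > fitfk.py <<'E'
from fk import *
from h import robot
o=robot.get_obs()
D=list(np.load("D.npy")); 
if np.abs(D[-1][:6]-o['q']).max()>.01: D.append(np.r_[o['q'],o['position']]); np.save("D.npy",np.array(D))
def res(P): return np.concatenate([(fk(d[:6],P)[0]-d[6:])*1000 for d in D]+[np.array([P[0],P[3]])*1.])
best=None
for s in range(20):
    x=np.random.default_rng(s).uniform([0,.1,.2,-.1,.2,.1,0],[.1,.3,.5,.1,.5,.3,.2]); r=least_squares(res,x)
    if best is None or r.cost<best.cost: best=r
print(best.x.round(4),best.cost.round(3),res(best.x).round(2)); np.save("P.npy",best.x); print(np.linalg.svd(best.jac)[1].round(1))
E
python3 fitfk.py
```

```text
[-0.      0.2743  0.588   0.1141  0.3917  0.3055  0.111 ] 0.007 [ 0.   -0.   -0.    0.    0.    0.   -0.   -0.   -0.   -0.    0.11]
[3311.7 2534.7 1732.2  650.1  421.6   79.9   27.1]
```

```bash
python3 -m creep '{"dp":[[0,0.3,-0.6],[0,0.4,-0.9],[0,0.4,-0.9],[0,0.4,-0.9],[0,0,0],[0,0,0]],"turn":[[0,0,0],[0,0,0],[0,0,0],[0,0,0],[0,0,0],[0,0,0]]}'
python3 fitfk.py
python3 - <<'E'
from h import *
st(); print(robot.get_obs()['q'].round(3))
E
```

```text
time: 16.5
position: [0.5272, 0.106, 0.0959]
tool_rot: [0.714, 0.668, 0.135, 0.162]
ft_force: [-1.7, -0.1, -3.1]
grip_width: 0.0253
[0.     0.2742 0.588  0.1141 0.3917 0.3055 0.111 ] 0.007 [ 0.   -0.   -0.    0.    0.    0.   -0.   -0.    0.    0.   -0.   -0.
  0.    0.11]
[3793.3 2962.  2000.5  767.4  487.7   82.1   39. ]
t 16.5 p [0.5272 0.106  0.0959] xang 85.92 z [ 0.409 -0.05  -0.911] F [-1.7 -0.1 -3.1] g 0.0253
[ 0.025  0.562  2.069 -0.59   0.108 -0.904]
```

```bash
cat >> fk.py <<'E'
P=np.load("P.npy")
lo=np.array([-3.08,-.75,.22,-1.43,0,-2.85]);hi=np.array([3.08,2.2,2.44,4.57,2.65,2.85])
def ik(p,R,q0=None):
    best=None
    Rt=Rn.from_matrix(R)*Rn.from_euler('z',-np.pi/2)
    def f(q):
        pp,RR=fk(q,P); return np.r_[(pp-p)*10,(Rt.inv()*RR).as_rotvec()]
    for s in range(12):
        x=(np.array([.2,.5,1.5,0,1,0])+np.random.default_rng(s).normal(0,.4,6)) if (s or q0 is None) else q0
        r=least_squares(f,np.clip(x,lo+.01,hi-.01),bounds=(lo,hi))
        if best is None or r.cost<best.cost-1e-9: best=r
        if best.cost<1e-10: break
    return best.x,best.cost
def toolR(xang,tilt):
    """tool x horizontal at world angle xang deg; z = down tilted forward (perp to x) by tilt deg"""
    a=np.radians(xang);x=np.array([np.cos(a),np.sin(a),0]);f=np.array([np.sin(a),-np.cos(a),0]);t=np.radians(tilt)
    z=f*np.sin(t)-np.array([0,0,1])*np.cos(t);return np.c_[x,np.cross(z,x),z]
E
python3 - <<'E'
from fk import *
o=np.load("D.npy")[-1]
# sanity
from h import robot
ob=robot.get_obs();R=Rn.from_quat(ob['tool_rot']).as_matrix()
q,c=ik(ob['position'],R);print(q.round(3),c)
for p in [(.583,.103,.03),(.55,.104,.03),(.53,.105,.03)]:
  for t in(0,10,20,25,30): q,c=ik(np.array(p),toolR(86.5,t));print(p,t,q.round(2),c)
for t in(20,30,45): q,c=ik(np.array([.66,-.11,.08]),toolR(100,t));print(t,q.round(2),c)
E
```

```text
[ 0.025  0.562  2.069 -0.59   0.108  0.667] 3.996099275740426e-30
(0.583, 0.103, 0.03) 0 [-0.01  0.76  1.65 -0.    0.74  0.05] 2.882123015877179e-29
(0.583, 0.103, 0.03) 10 [-0.01  0.72  1.79 -0.02  0.46  0.07] 6.863502153473585e-20
(0.583, 0.103, 0.03) 20 [-0.    0.72  1.91 -0.13  0.16  0.18] 3.3286387501069635e-21
(0.583, 0.103, 0.03) 25 [-0.    0.73  1.97 -1.43  0.03  1.49] 1.0133205149017453e-05
(0.583, 0.103, 0.03) 30 [ 0.    0.73  1.97 -1.43  0.03  1.49] 0.004090560816700133
(0.55, 0.104, 0.03) 0 [-0.01  0.73  1.73  0.    0.68  0.05] 5.59452989464233e-19
(0.55, 0.104, 0.03) 10 [-0.01  0.7   1.87 -0.02  0.4   0.07] 8.178331656975313e-29
(0.55, 0.104, 0.03) 20 [-0.    0.71  1.99 -0.23  0.09  0.28] 1.958881017051276e-22
(0.55, 0.104, 0.03) 25 [ 0.    0.72  2.03 -1.43  0.03  1.49] 0.0008424492291772999
(0.55, 0.104, 0.03) 30 [ 0.01  0.71  2.02 -1.43  0.03  1.49] 0.00804586245682861
(0.53, 0.105, 0.03) 0 [-0.01  0.72  1.78 -0.    0.64  0.05] 6.183766129053931e-27
(0.53, 0.105, 0.03) 10 [-0.01  0.69  1.92 -0.03  0.36  0.08] 7.009076472059443e-22
(0.53, 0.105, 0.03) 20 [ 0.    0.7   2.04 -0.43  0.05  0.49] 1.5904045030512551e-28
(0.53, 0.105, 0.03) 25 [ 0.01  0.71  2.06 -1.43  0.03  1.49] 0.0020074955260586847
(0.53, 0.105, 0.03) 30 [ 0.01  0.71  2.06 -1.43  0.04  1.5 ] 0.011109292309818181
20 [-0.42  0.69  1.69  0.41  0.51 -0.93] 7.5274144328352134e-31
30 [-0.47  0.69  1.81  1.    0.37 -1.55] 6.452441603094114e-28
45 [-0.56  0.76  1.97  1.97  0.54 -2.59] 1.4461658982882565e-21
```

```bash
python3 -m creep '{"dp":[[0,0,0],[0,0,0],[0,0,0],[0,0,0],[0,0,0]],"turn":[[3,0,0],[3,0,0],[0,0,0],[0,0,0],[0,0,0]]}'
python3 - <<'E'
from h import *
st(); print(robot.get_obs()['q'].round(3))
S=robot.camera("scene");crop("scene",S,270,130,370,230,7,"pics/b5.png")
E
```

```text
time: 17.0
position: [0.5265, 0.1044, 0.095]
tool_rot: [0.721, 0.673, 0.103, 0.131]
ft_force: [-0.6, -0.3, -1.7]
grip_width: 0.0254
t 17.0 p [0.5265 0.1044 0.095 ] xang 85.8 z [ 0.324 -0.05  -0.945] F [-0.6 -0.3 -1.7] g 0.0254
[ 0.02   0.556  2.005 -0.223  0.257 -1.275]
```

View pics/b5.png

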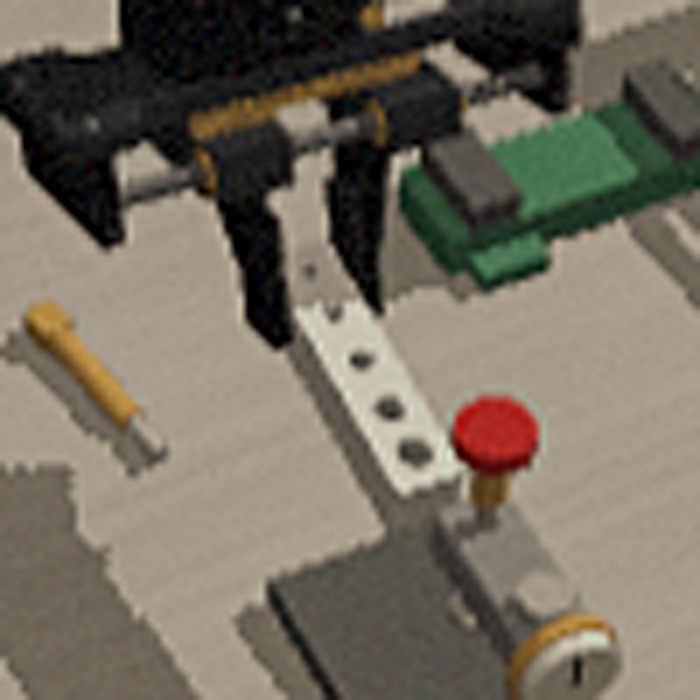

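Run:
```python
from h import *
u=lambda a:(np.array(a,float)+.5)/7-.5+np.array([270,130])
v=fitbar(u([(310,270),(335,313),(361,359),(389,408),(416,452),(405,497),(466,472)]),H5+TT)
o=robot.get_obs();p=o['position'];R=Rn.from_quat(o['tool_rot']).as_matrix();print(R.round(3))
print("down1cm",(R.T@[0,0,-1]).round(3),"fwd1cm(gauge)",(R.T@[.998,-.061,0]).round(3))
```

```text
t 17.05 p [0.5265 0.1045 0.0951] xang 85.81 z [ 0.324 -0.05  -0.945] F [ 0.2  0.3 -2.9] g 0.0257
centre rel TCP fwd,h(mm) [31.   0.4] pitch,yaw [9.  0.1] lat -0.0 rms 0.3 centre [0.5574 0.1022 0.0954]
[[ 0.073  0.943  0.324]
 [ 0.997 -0.06  -0.05 ]
 [-0.027  0.327 -0.945]]
down1cm [ 0.027 -0.327  0.945] fwd1cm(gauge) [0.012 0.945 0.327]
```

```bash
python3 -m creep '{"dp":[[0.1,-0.3,0.9],[0.1,-0.3,0.9],[0.1,-0.3,0.9],[0.05,-0.3,0.9],[0,-0.3,0.9],[0,-0.3,0.8],[0,0,0],[0,0,0],[0,0,0]],"turn":[[0,0,0],[0,0,0],[0,0,0],[0,0,0],[0,0,0],[0,0,0],[0,0,0],[0,0,0],[0,0,0]]}'
python3 - <<'E'
from h import *
st((.5265,.1065,.039)); print(robot.get_obs()['q'].round(3))
S=robot.camera("scene");crop("scene",S,270,130,370,230,7,"pics/b6.png")
E
```

```text
time: 17.95
position: [0.5283, 0.1067, 0.0397]
tool_rot: [0.721, 0.673, 0.104, 0.131]
ft_force: [-0.3, -0.5, -2.2]
grip_width: 0.0257
t 17.95 p [0.5283 0.1067 0.0397] xang 85.79 z [ 0.326 -0.049 -0.944] F [-0.3 -0.5 -2.2] g 0.0257
dp cm [-0.03 -0.19  0.01]
[ 0.025  0.68   2.026 -0.502  0.119 -0.988]
```

View pics/b6.png

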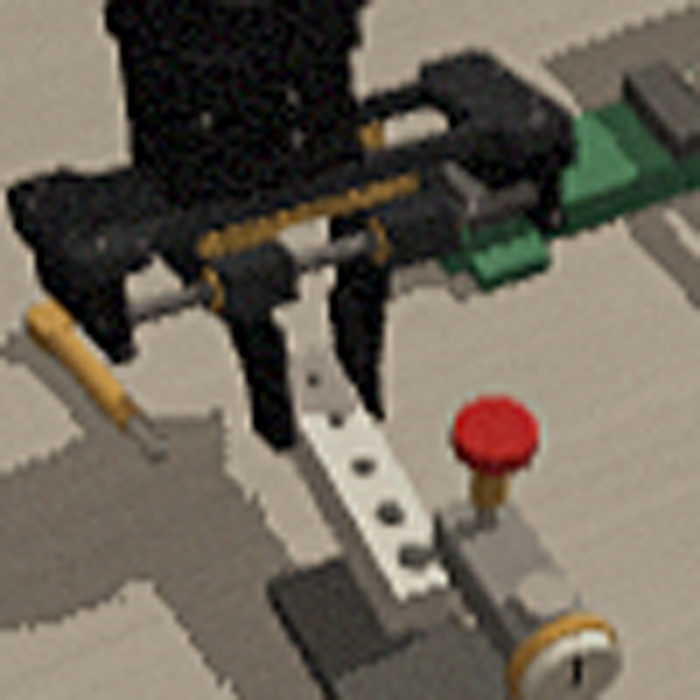

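```bash
python3 -m creep '{"dp":[[0,0.5,0.17],[0,0.6,0.21],[0,0.6,0.21],[0,0.7,0.24],[0,0.7,0.24],[0,0.7,0.24],[0,0.6,0.21],[0,0.5,0.17],[0,0,0],[0,0,0]],"turn":[[0,0,0],[0,0,0],[0,0,0],[0,0,0],[0,0,0],[0,0,0],[0,0,0],[0,0,0],[0,0,0],[0,0,0]]}'
python3 - <<'E'
from h import *
st((.580,.1035,.039)); print(robot.get_obs()['q'].round(3))
S=robot.camera("scene");crop("scene",S,270,130,370,230,7,"pics/b7.png")
E
```

```text
time: 19.0
position: [0.5796, 0.1027, 0.0397]
tool_rot: [0.721, 0.673, 0.103, 0.131]
ft_force: [-0.6, -1.1, -2.8]
grip_width: 0.0254
t 19.0 p [0.5796 0.1027 0.0397] xang 85.79 z [ 0.325 -0.049 -0.944] F [-0.6 -1.1 -2.8] g 0.0254
dp cm [0.08 0.02 0.07]
[ 0.014  0.702  1.903 -0.258  0.212 -1.244]
```

View pics/b7.png

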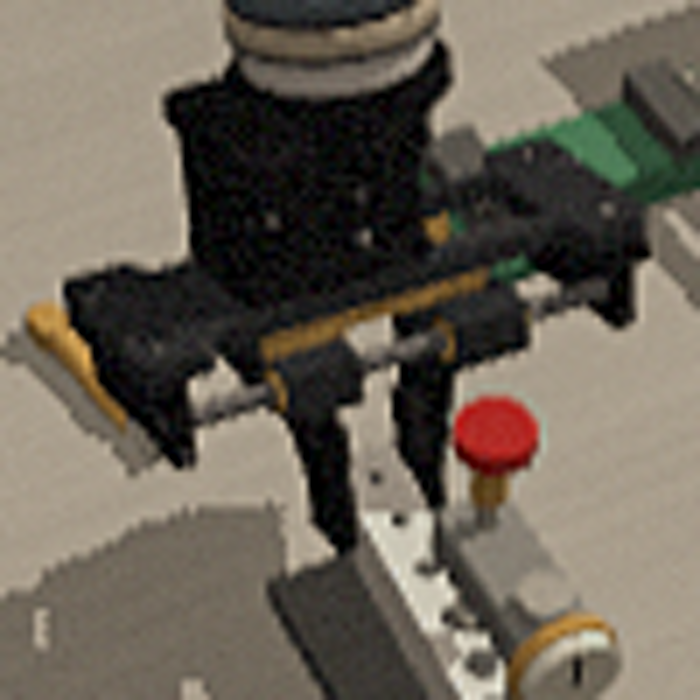

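```bash
python3 -m creep '{"dp":[[0,0,0],[0,-0.06,0.19],[0,-0.06,0.19],[0,-0.06,0.19],[0,-0.06,0.19],[0,-0.06,0.19],[0,-0.06,0.19],[0,-0.06,0.19],[0,0,0],[0,0,0]],"turn":[[0,0,0],[0,0,0],[0,0,0],[0,0,0],[0,0,0],[0,0,0],[0,0,0],[0,0,0],[0,0,0],[0,0,0]]}' 1 8
python3 - <<'E'
from h import *
st(); print(robot.get_obs()['q'].round(3))
S=robot.camera("scene");crop("scene",S,290,150,390,250,7,"pics/b8.png")
E
```

```text
time: 20.05
position: [0.5803, 0.1023, 0.0257]
tool_rot: [0.721, 0.673, 0.104, 0.131]
ft_force: [-1.2, -0.3, -1.7]
grip_width: 0.026
t 20.05 p [0.5803 0.1023 0.0257] xang 85.79 z [ 0.325 -0.049 -0.944] F [-1.2 -0.3 -1.7] g 0.026
[ 0.013  0.731  1.905 -0.299  0.182 -1.203]
```

View pics/b8.png

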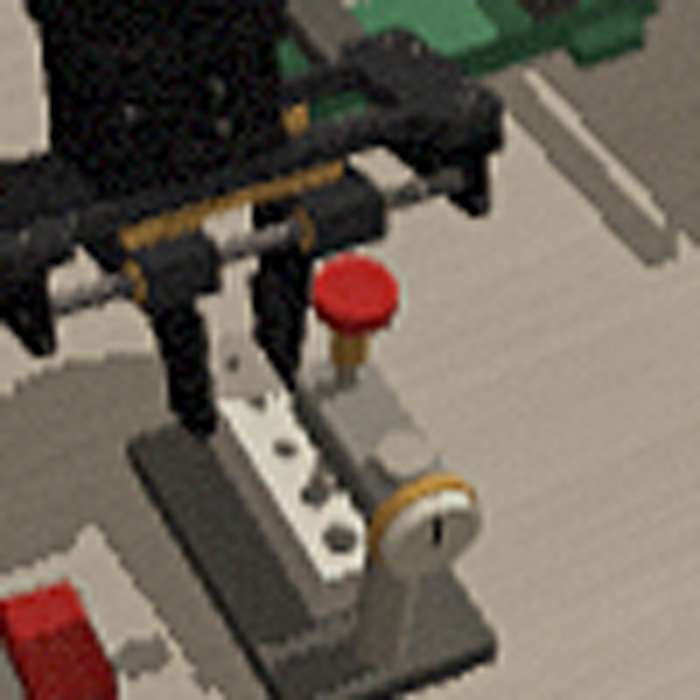

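```bash
python3 -m creep '{"dp":[[0,-0.06,0.19],[0,-0.06,0.14],[0,0,0],[0,0,0]],"turn":[[0,0,0],[0,0,0],[0,0,0],[0,0,0]]}' 1 5
python3 - <<'E'
from h import *
st()
S=robot.camera("scene");crop("scene",S,290,150,390,250,7,"pics/b9.png")
u=lambda a:(np.array(a,float)+.5)/7-.5+np.array([290,150])
E
python3 -m creep '{"dp":[[0,0,0],[0,0,0],[0,0,0],[0,0,0]],"turn":[[0,0,0],[0,0,0],[0,0,0],[0,0,0]]}' -0.1
python3 - <<'E'
from h import *
st()
S=robot.camera("scene");crop("scene",S,290,150,390,250,7,"pics/b10.png")
E
```

```text
time: 20.5
position: [0.5802, 0.1023, 0.0223]
tool_rot: [0.721, 0.673, 0.104, 0.131]
ft_force: [-0.7, -0.2, -0.7]
grip_width: 0.0255
t 20.5 p [0.5802 0.1023 0.0223] xang 85.79 z [ 0.326 -0.049 -0.944] F [-0.7 -0.2 -0.7] g 0.0255
time: 20.95
position: [0.5805, 0.1023, 0.0225]
tool_rot: [0.721, 0.673, 0.104, 0.131]
ft_force: [-0.2, -0.2, 0.2]
grip_width: 0.0457
t 20.95 p [0.5805 0.1023 0.0225] xang 85.79 z [ 0.326 -0.049 -0.944] F [-0.2 -0.2  0.2] g 0.0457
```

View pics/b10.png

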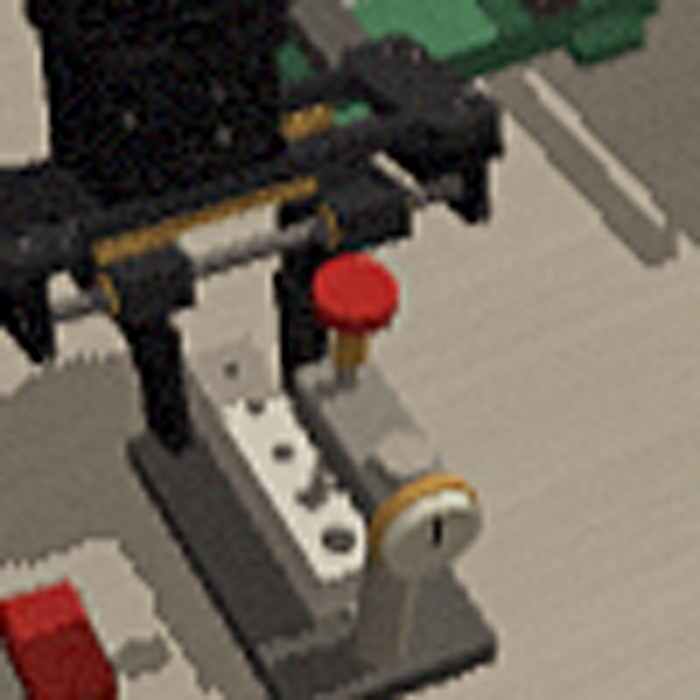

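Run:
```python
from h import *
u=lambda a:(np.array(a,float)+.5)/7-.5+np.array([290,150])
W=onz("scene",u([(230,368),(257,405),(285,452),(313,495),(338,540)]),.040)*1000
print(W.round(1),W.mean(0)); d=W[-1]-W[0];print(np.hypot(*d[:2]),np.degrees(np.arctan2(d[1],d[0])))
c=W.mean(0)[:2]-[570.1,103.3];a=np.radians(-3.5);print("gauge",c[0]*np.cos(a)+c[1]*np.sin(a),-c[0]*np.sin(a)+c[1]*np.cos(a))
```

```text
[[570.  102.1  40. ]
 [589.5 101.8  40. ]
 [612.6  99.5  40. ]
 [633.7  98.1  40. ]
 [654.6  95.4  40. ]] [612.07822099  99.38469239  40.        ]
84.80688005066641 -4.4955849823419936
gauge 42.1389469524316 -1.3452956840421897
```

```bash
python3 -m creep '{"dp":[[0,0,-1],[0,0,-2],[0,0,-2],[0,0,-2],[0,0,-2],[0,0,-2],[0,0,-2],[0,0,-2],[0,0.6,-1.9],[0,0.7,-1.9],[0,0,0],[0,0,0],[0,0,0],[0,0,0]],"turn":[[0,0,0],[0,0,0],[0,0,0],[0,0,0],[0,0,0],[0,0,0],[0,0,0],[0,0,0],[0,0,0],[0,0,0],[6.3,0,0],[6.3,0,0],[6.3,0,0],[0,0,0]]}'
python3 -m creep '{"dp":[[0,0,0],[0,0,0]],"turn":[[0,0,0],[0,0,0]]}' 1 20
python3 - <<'E'
from h import *
st((.646,.099,.20))
S=robot.camera("scene");crop("scene",S,270,60,400,250,4,"pics/c1.png")
E
```

```text
time: 22.4
position: [0.5346, 0.1105, 0.2051]
tool_rot: [0.733, 0.68, -0.006, 0.012]
ft_force: [0.7, -0.4, 0.5]
grip_width: 0.0481
time: 22.6
position: [0.5293, 0.1109, 0.2037]
tool_rot: [0.732, 0.681, -0.008, 0.01]
ft_force: [-0.1, 0.1, -0.4]
grip_width: 0.0385
t 22.6 p [0.5293 0.1109 0.2037] xang 85.82 z [ 0.002 -0.027 -1.   ] F [-0.1  0.1 -0.4] g 0.0385
dp cm [-0.33 11.73  0.42]
```

View pics/c1.png

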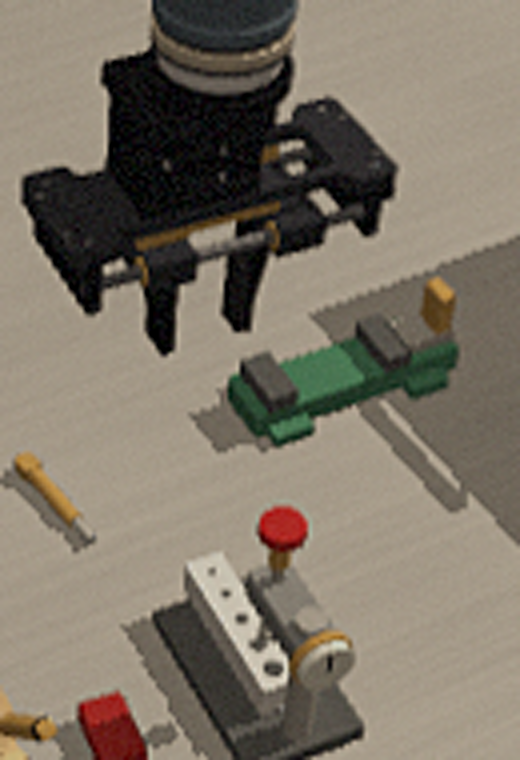

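```bash
python3 -m creep '{"dp":[[0,1.9,0],[0,2,0],[0,2,0],[0,2,0],[-0.1,2,0],[-0.1,1.8,0.3],[0,0,0.5],[0,0,0.5],[0,0,0],[0,0,0]],"turn":[[0,1.5,0],[0,0,0],[0,0,0],[0,0,0],[0,0,0],[0,0,0],[0,0,0],[0,0,0],[0,0,0],[0,0,0]]}' 1 20
python3 - <<'E'
from h import *
st((.646,.099,.16))
S=robot.camera("scene");crop("scene",S,270,60,400,250,4,"pics/c2.png")
E
```

```text
time: 23.65
position: [0.6464, 0.1005, 0.1914]
tool_rot: [0.732, 0.681, 0.001, 0.001]
ft_force: [-0.1, -0.8, 0.3]
grip_width: 0.0007
t 23.65 p [0.6464 0.1005 0.1914] xang 85.82 z [ 0.003 -0.001 -1.   ] F [-0.1 -0.8  0.3] g 0.0007
dp cm [-0.15 -0.04  3.14]
```

View pics/c2.png

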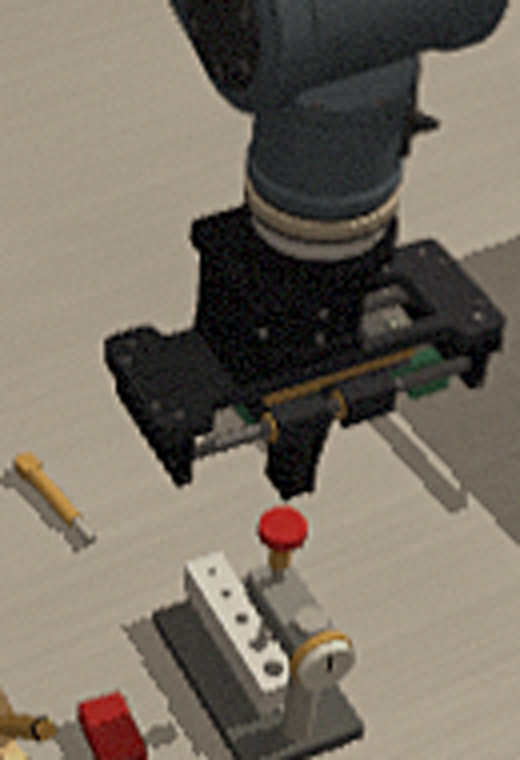

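Fingers are closed above the cap at (283,525) in the crop. I'll lower slowly and watch the force.

```bash
python3 -m creep '{"dp":[[-0.1,0,0.5],[0,0,0.5],[0,0,0.5],[0,0,0.5],[0,0,0.5],[0,0,0.4],[0,0,0.4],[0,0,0.4],[0,0,0.4],[0,0,0.4],[0,0,0.3],[0,0,0.3],[0,0,0],[0,0,0]],"turn":[[0,0,0],[0,0,0],[0,0,0],[0,0,0],[0,0,0],[0,0,0],[0,0,0],[0,0,0],[0,0,0],[0,0,0],[0,0,0],[0,0,0],[0,0,0],[0,0,0]]}'
python3 - <<'E'
from h import *
st()
E
python3 -m creep '{"dp":[[0,0,0.2],[0,0,0.2],[0,0,0],[0,0,0],[0,0,0]],"turn":[[0,0,0],[0,0,0],[0,0,0],[0,0,0],[0,0,0]]}'
python3 - <<'E'
from h import *
st()
S=robot.camera("scene");crop("scene",S,270,60,400,250,4,"pics/c3.png")
E
```

```text
time: 25.1
position: [0.6479, 0.0991, 0.1407]
tool_rot: [0.733, 0.681, 0.001, 0.002]
ft_force: [-1.4, 1.2, 2.2]
grip_width: 0.001
t 25.1 p [0.6479 0.0991 0.1407] xang 85.8 z [ 0.004 -0.001 -1.   ] F [-1.4  1.2  2.2] g 0.001
time: 25.6
position: [0.648, 0.0991, 0.1368]
tool_rot: [0.733, 0.681, 0.002, 0.002]
ft_force: [-1.7, 0.2, 2.5]
grip_width: 0.0003
t 25.6 p [0.648  0.0991 0.1368] xang 85.8 z [ 0.005 -0.001 -1.   ] F [-1.7  0.2  2.5] g 0.0003
```

View pics/c3.png

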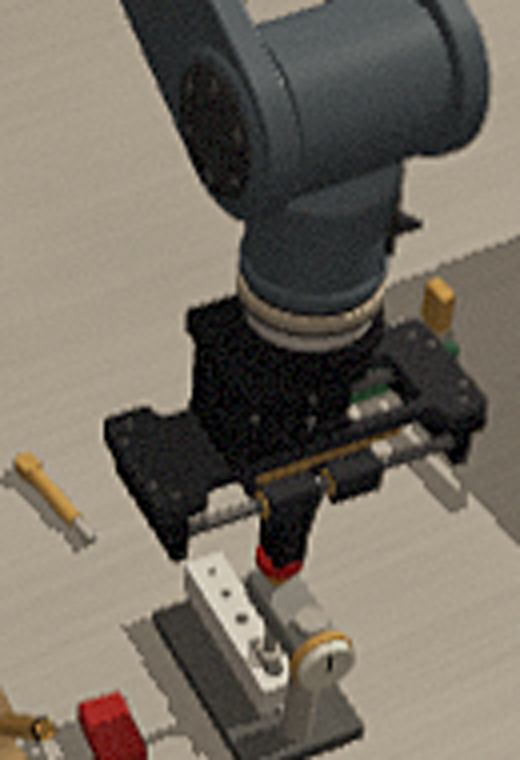

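```bash
python3 -m creep '{"dp":[[0,0,0.2],[0,0,0.2],[0,0,0.1],[0,0,0],[0,0,0],[0,0,0],[0,0,0],[0,0,0],[0,0,0],[0,0,0],[0,0,0],[0,0,0],[0,0,0],[0,0,0],[0,0,0],[0,0,0],[0,0,0],[0,0,0],[0,0,0],[0,0,0]],"turn":[[0,0,0],[0,0,0],[0,0,0],[0,0,0],[0,0,0],[0,0,0],[0,0,0],[0,0,0],[0,0,0],[0,0,0],[0,0,0],[0,0,0],[0,0,0],[0,0,0],[0,0,0],[0,0,0],[0,0,0],[0,0,0],[0,0,0],[0,0,0]]}'
python3 - <<'E'
from h import *
st()
S=robot.camera("scene");crop("scene",S,310,190,360,240,12,"pics/c4.png")
E
```

```text
time: 27.65
position: [0.6481, 0.0991, 0.1319]
tool_rot: [0.733, 0.681, 0.002, 0.002]
ft_force: [-1.5, -1.3, 4.4]
grip_width: 0.0007
t 27.65 p [0.6481 0.0991 0.1319] xang 85.8 z [ 0.005 -0.001 -1.   ] F [-1.5 -1.3  4.4] g 0.0007
```

View pics/c4.png

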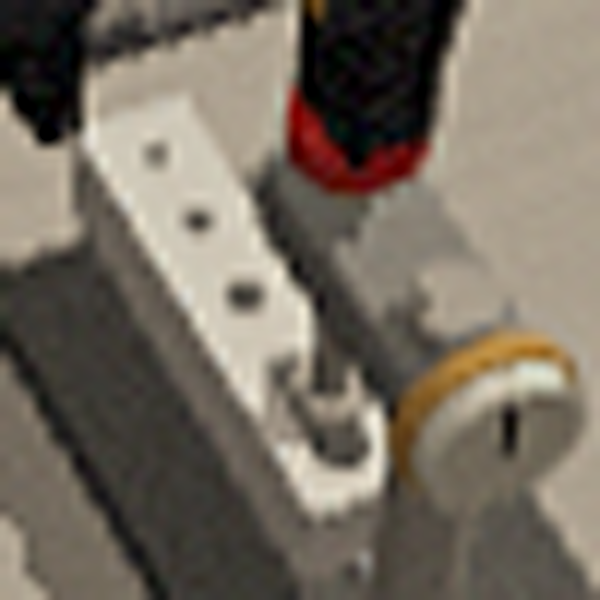

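The foot disc rests on the bar at (315,400) in the crop, with the cap spring at 4.4 N, held for over 1.5 s. I'll release it and regrasp the bar.

```bash
python3 -m creep '{"dp":[[0,0,-0.4],[0,0,-0.8],[0,0,-0.8],[0,0,-1],[0,0,-1],[0,0,-1.5],[0,0,-1.5],[0,-1.5,0],[0,-1.5,0],[0,-1.5,0],[0,-1.5,0],[-0.2,-1.4,0],[0,0,0],[0,0,0]],"turn":[[0,0,0],[0,0,0],[0,0,0],[0,0,0],[0,0,0],[0,0,0],[0,0,0],[0,0,0],[0,0,0],[0,0,0],[0,0,0],[0,0,0],[0,0,0],[0,0,0]]}'
python3 -m creep '{"dp":[[0,0,0],[0,0,0],[0,0,0],[0,0,0]],"turn":[[0,0,0],[0,0,0],[0,0,0],[0,0,0]]}' -0.2
python3 - <<'E'
from h import *
st((.574,.1025,.017))
S=robot.camera("scene");crop("scene",S,270,60,400,250,4,"pics/c5.png")
E
```

```text
time: 29.1
position: [0.5745, 0.1025, 0.2019]
tool_rot: [0.733, 0.681, 0.002, 0.003]
ft_force: [0.1, 0.2, 0.5]
grip_width: 0.0001
time: 29.5
position: [0.574, 0.1025, 0.2012]
tool_rot: [0.733, 0.681, 0.001, 0.002]
ft_force: [-0.7, 0.2, -0.5]
grip_width: 0.0245
t 29.5 p [0.574  0.1025 0.2012] xang 85.8 z [ 0.005 -0.001 -1.   ] F [-0.7  0.2 -0.5] g 0.0245
dp cm [ 0.   -0.09 18.42]
```

View pics/c5.png

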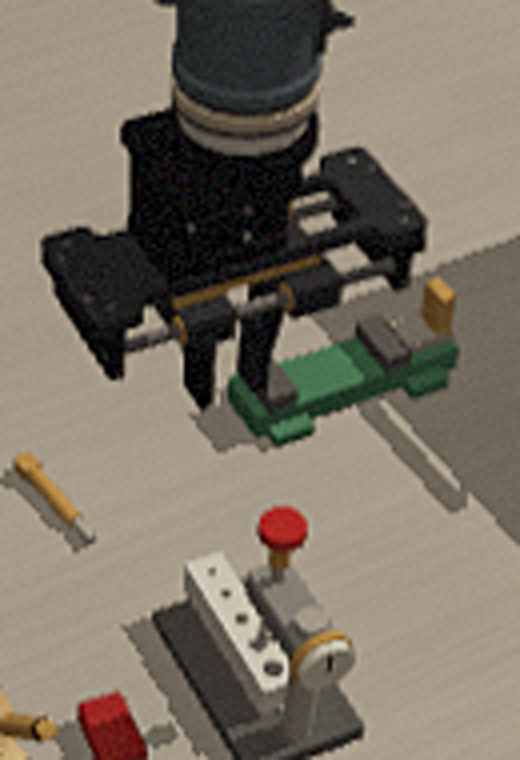

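```bash
python3 -m creep '{"dp":[[0,0,2.5],[0,0,2.5],[0,0,2.5],[0,0,2.5],[0,0,2.5],[0,0,2],[0,0,1.5],[0,0,1.2],[0,0,0.8],[0,0,0.4],[0,0,0],[0,0,0]],"turn":[[0,0,0],[0,0,0],[0,0,0],[0,0,0],[0,0,0],[0,0,0],[0,0,0],[0,0,0],[0,0,0],[0,0,0],[0,0,0],[0,0,0]]}' -0.2
python3 -m creep '{"dp":[[0,0,0],[0,0,0],[0,0,0],[0,0,0],[0,0,0]],"turn":[[0,0,0],[0,0,0],[0,0,0],[0,0,0],[0,0,0]]}' 1 60
python3 -m creep '{"dp":[[0,0,-0.3],[0,0,-0.3],[0,0,0],[0,0,0]],"turn":[[0,0,0],[0,0,0],[0,0,0],[0,0,0]]}'
python3 - <<'E'
from h import *
st()
S=robot.camera("scene");crop("scene",S,290,150,390,250,7,"pics/d1.png")
E
```

```text
time: 30.75
position: [0.5751, 0.1025, 0.0179]
tool_rot: [0.733, 0.681, 0.002, 0.002]
ft_force: [0.3, 0.2, 1.0]
grip_width: 0.0526
time: 31.25
position: [0.5747, 0.1025, 0.0175]
tool_rot: [0.733, 0.681, 0.002, 0.002]
ft_force: [-0.6, 0.2, 1.4]
grip_width: 0.0257
time: 31.65
position: [0.5744, 0.1025, 0.0232]
tool_rot: [0.733, 0.681, 0.001, 0.002]
ft_force: [0.2, 0.0, -2.5]
grip_width: 0.0256
t 31.65 p [0.5744 0.1025 0.0232] xang 85.8 z [ 0.004 -0.001 -1.   ] F [ 0.2  0.  -2.5] g 0.0256
```

View pics/d1.png

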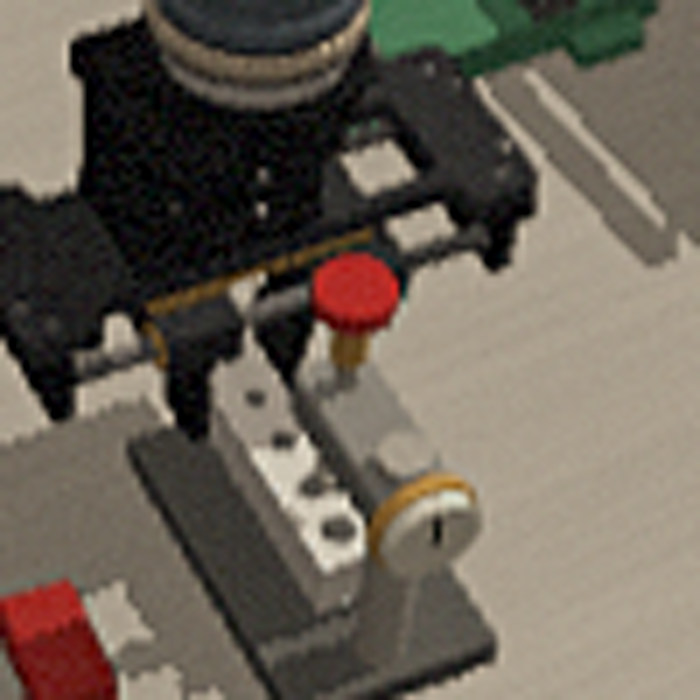

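```bash
python3 -m creep '{"dp":[[0,-0.5,0],[0,-0.8,0],[0,-1,0],[0,-1,0],[0,-1,0],[0,-1,0],[0,-1,0],[0,-0.7,0],[0,-0.5,0],[0,0,-1],[0,0,-1.5],[0,0,-1.5],[0,0,-1.5],[0,0,0],[0,0,0]],"turn":[[0,0,0],[0,0,0],[0,0,0],[0,0,0],[0,0,0],[0,0,0],[0,0,0],[0,0,0],[0,0,0],[0,0,0],[0,0,0],[0,0,0],[0,0,0],[0,0,0],[0,0,0]]}'
python3 - <<'E'
from h import *
st((.397,-.245,.09))
S=robot.camera("scene");crop("scene",S,270,110,370,210,7,"pics/d2.png")
crop("scene",S,100,180,220,270,6,"pics/tr.png")
T=robot.camera("top");crop("top",T,340,240,440,340,7,"pics/trt.png")
E
```

```text
time: 33.2
position: [0.5002, 0.108, 0.0785]
tool_rot: [0.733, 0.681, 0.002, 0.003]
ft_force: [-0.5, 0.9, -2.0]
grip_width: 0.0256
t 33.2 p [0.5002 0.108  0.0785] xang 85.8 z [ 0.007 -0.001 -1.   ] F [-0.5  0.9 -2. ] g 0.0256
dp cm [-35.96  -7.7   -1.19]
```

View pics/d2.png

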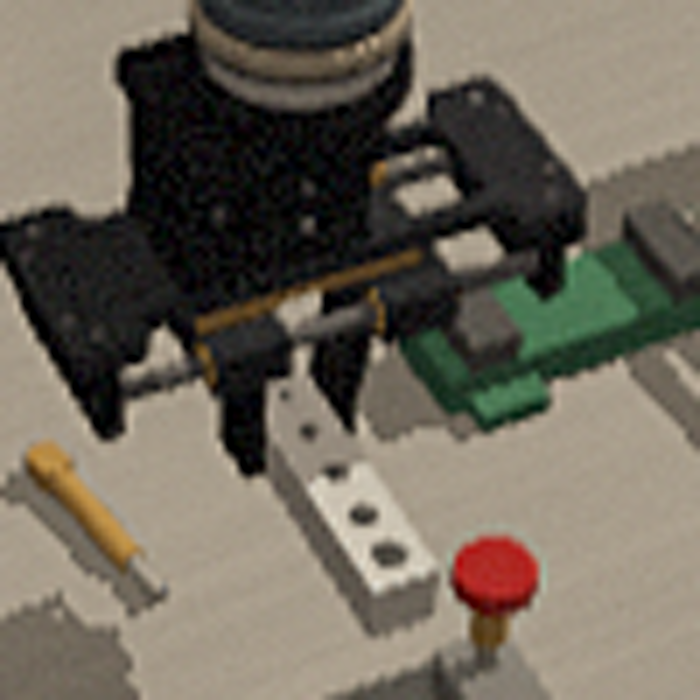

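View pics/tr.png

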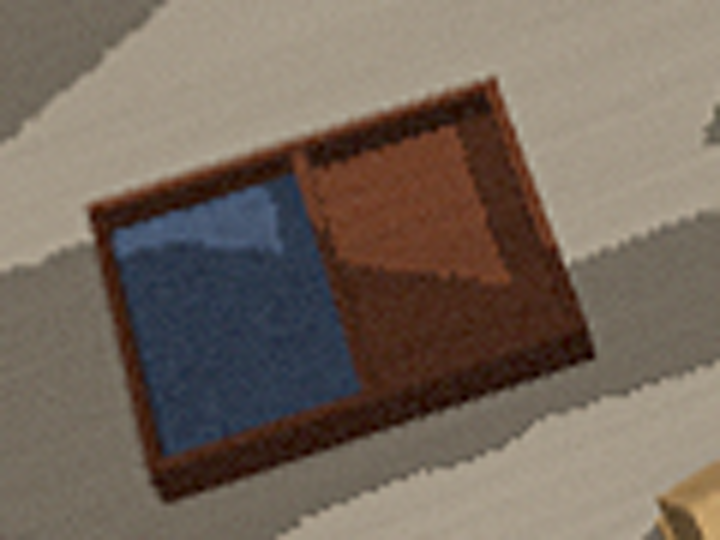

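View pics/trt.png

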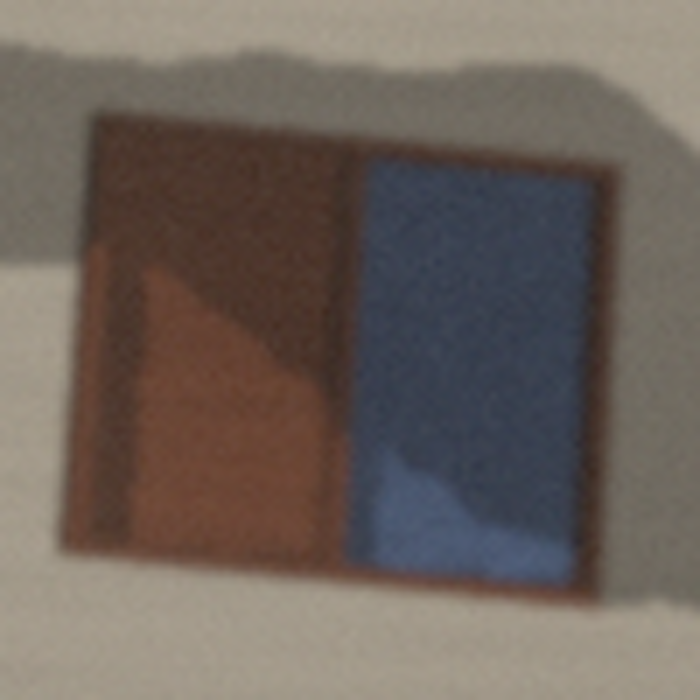

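Run:
```python
from h import *
np.set_printoptions(precision=1,suppress=True)
u=lambda a:(np.array(a,float)+.5)/7-.5+np.array([340,240])
G=onz("top",u([(95,112),(622,163),(600,605),(60,551)]),.022)[:,:2]*1000
us=lambda a:(np.array(a,float)+.5)/6-.5+np.array([100,180])
Gs=onz("scene",us([(594,352),(160,478),(90,207),(493,78)]),.022)[:,:2]*1000
for G in(G,Gs):
    print(G,G.mean(0)); d=G[0]+G[1]-G[2]-G[3];e=G[0]+G[3]-G[1]-G[2]
    print("yaw",np.degrees(np.arctan2(d[1],d[0])),np.hypot(*d)/2,"yawy",np.degrees(np.arctan2(-e[0],e[1])),np.hypot(*e)/2)
u=lambda a:(np.array(a,float)+.5)/7-.5+np.array([270,110])
fitbar(u([(285,393),(308,431),(336,472),(364,514),(390,553),(370,598),(440,572),(373,636),(436,610)]),H5+TT+TB)
```

```text
[[ 501.8 -205.7]
 [ 488.8 -386.8]
 [ 340.8 -375.2]
 [ 354.7 -193.5]] [ 421.5 -290.3]
yaw -4.62978051230309 148.02959451020257 yawy -4.256634171254789 181.9245116561504
[[ 513.8 -211.7]
 [ 490.2 -384.6]
 [ 340.2 -375.4]
 [ 352.5 -198.9]] [ 424.2 -292.6]
yaw -4.0481495977121735 156.0185944288451 yawy -5.867563985779423 175.57895050956947
t 33.3 p [0.5 0.1 0.1] xang 85.79 z [ 0. -0. -1.] F [-0.2  0.5 -2.9] g 0.0254
centre rel TCP fwd,h(mm) [36.6  9.1] pitch,yaw [2.2 0.2] lat 0.0 rms 0.41 centre [0.5 0.1 0.1]
```

```bash
python3 -m creep '{"dp":[[-0.8,-0.8,-0.7],[-1.6,-0.8,-0.9],[-2.2,-0.8,-0.9],[-2.5,-0.8,-0.5],[-2.5,-0.8,0],[-2.5,-0.8,0],[-2.5,-0.8,0],[-2.5,-0.8,0],[-2.5,-0.8,0],[-2.5,-0.6,0],[-2.5,-0.5,0],[-2.5,-0.2,0],[-2.5,0,0],[-2.2,0,0],[-1.8,0,0],[-1.4,0,0],[-0.9,0,0],[0,0,0],[0,0,0]],"turn":[[0,0,0],[0,0,0],[0,0,0],[0,0,0],[0,0,0],[0,0,0],[0,0,0],[0,0,0],[0,0,0],[0,0,0],[0,0,0],[0,0,0],[0,0,0],[0,0,0],[0,0,0],[0,0,0],[0,0,0],[0,0,0],[0,0,0]]}'
python3 - <<'E'
from h import *
st((.3874,-.2443,.035))
S=robot.camera("scene");crop("scene",S,90,110,230,270,5,"pics/d3.png")
E
```

```text
time: 35.2
position: [0.3878, -0.2429, 0.1075]
tool_rot: [0.733, 0.681, 0.002, 0.001]
ft_force: [-0.2, 0.1, -2.2]
grip_width: 0.0258
t 35.2 p [ 0.3878 -0.2429  0.1075] xang 85.8 z [ 0.004  0.001 -1.   ] F [-0.2  0.1 -2.2] g 0.0258
dp cm [-0.14 -0.05  7.25]
```

View pics/d3.png

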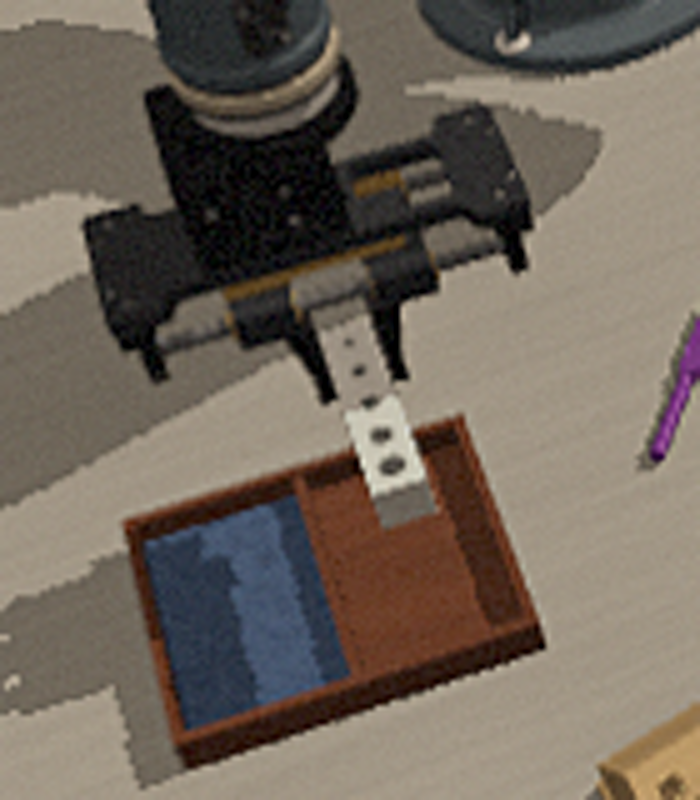

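```bash
python3 -m creep '{"dp":[[-0.1,0,1.5],[0,0,1.5],[0,0,1.5],[0,0,1.5],[0,0,1.2],[0,0,0.9],[0,0,0.6],[0,0,0.4],[0,0,0],[0,0,0]],"turn":[[0,0,0],[0,0,0],[0,0,0],[0,0,0],[0,0,0],[0,0,0],[0,0,0],[0,0,0],[0,0,0],[0,0,0]]}'
python3 -m creep '{"dp":[[0,0,0.2],[0,0,0.2],[0,0,0.1],[0,0,0],[0,0,0]],"turn":[[0,0,0],[0,0,0],[0,0,0],[0,0,0],[0,0,0]]}' 1 12
python3 - <<'E'
from h import *
st()
S=robot.camera("scene");crop("scene",S,90,110,230,270,5,"pics/d4.png")
E
```

```text
time: 36.25
position: [0.3888, -0.2449, 0.0169]
tool_rot: [0.733, 0.681, 0.002, 0.002]
ft_force: [0.8, -0.1, -2.2]
grip_width: 0.0255
time: 36.75
position: [0.3887, -0.2449, 0.0117]
tool_rot: [0.733, 0.681, 0.002, 0.002]
ft_force: [0.3, 0.5, -2.5]
grip_width: 0.0259
t 36.75 p [ 0.3887 -0.2449  0.0117] xang 85.8 z [ 0.005 -0.001 -1.   ] F [ 0.3  0.5 -2.5] g 0.0259
```

View pics/d4.png

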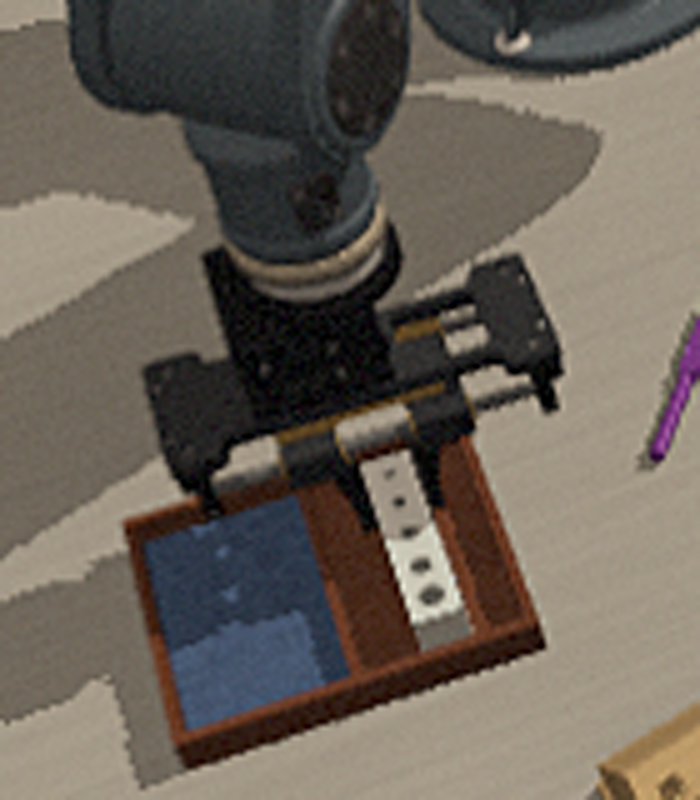

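```bash
python3 -m creep '{"dp":[[0,0,0.1],[0,0,0.1],[0,0,0.1],[0,0,0]],"turn":[[0,0,0],[0,0,0],[0,0,0],[0,0,0]]}' 1 5
python3 -m creep '{"dp":[[0,0,0],[0,0,0],[0,0,0],[0,0,0],[0,0,-0.5],[0,0,-1],[0,0,-2],[0,0,-3],[0,0,-3],[0,0,-3],[0,0,-3],[0,0,0],[0,0,0]],"turn":[[0,0,0],[0,0,0],[0,0,0],[0,0,0],[0,0,0],[0,0,0],[0,0,0],[0,0,0],[0,0,0],[0,0,0],[0,0,0],[0,0,0],[0,0,0]]}' 0.15
python3 - <<'E'
from h import *
st()
S=robot.camera("scene");crop("scene",S,90,110,230,270,5,"pics/d5.png")
crop("scene",S,190,200,320,310,6,"pics/r1.png")
T=robot.camera("top");crop("top",T,270,150,380,240,7,"pics/r1t.png")
E
```

```text
time: 37.2
position: [0.3887, -0.2448, 0.009]
tool_rot: [0.733, 0.681, 0.002, 0.002]
ft_force: [-0.1, 0.3, 2.8]
grip_width: 0.0264
time: 38.5
position: [0.3881, -0.2448, 0.1648]
tool_rot: [0.733, 0.681, 0.002, 0.003]
ft_force: [0.6, -0.6, -0.2]
grip_width: 0.037
t 38.5 p [ 0.3881 -0.2448  0.1648] xang 85.8 z [ 0.006 -0.003 -1.   ] F [ 0.6 -0.6 -0.2] g 0.037
```

View pics/d5.png

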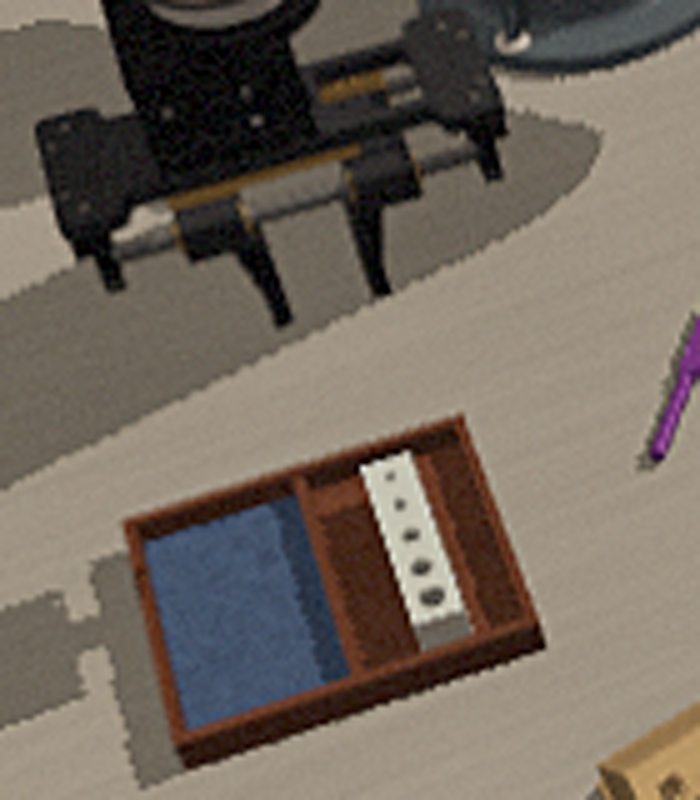

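View pics/r1.png

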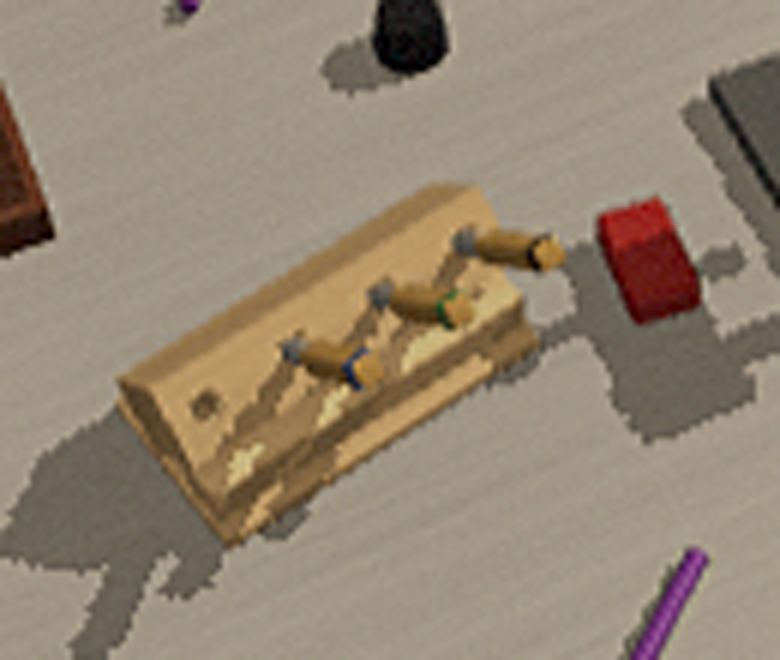

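View pics/r1t.png

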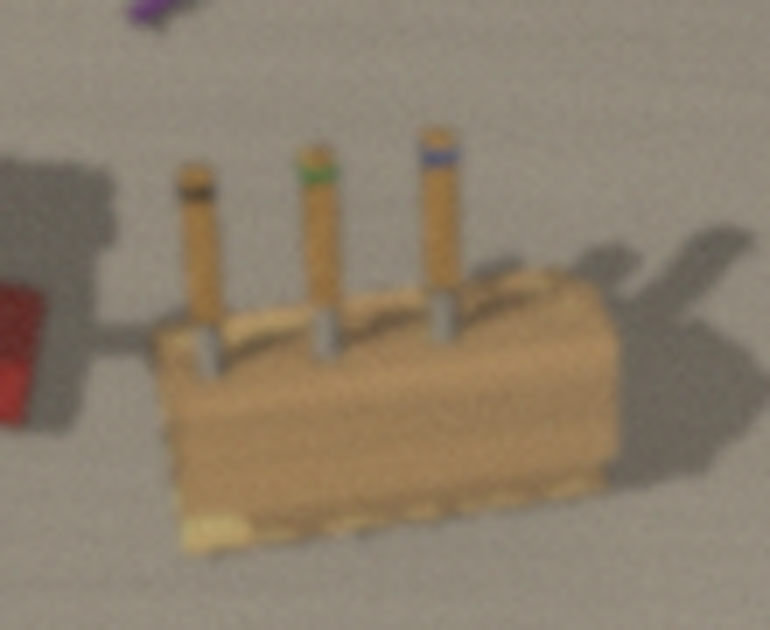

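Run:
```python
from h import *
np.set_printoptions(precision=1,suppress=True)
ut=lambda a:[(np.array(a,float)+.5)/7-.5+np.array([270,150])]
us=lambda a:[(np.array(a,float)+.5)/6-.5+np.array([190,200])]
for n,mt,et,ms,es in [("black",(208,372),(196,172),(462,241),(549,253)),("green",(325,355),(316,155),(378,292),(459,309)),("blue",(443,340),(438,138),(293,348),(366,373))]:
    m,e1=tri(us(ms),ut(mt));e,e2=tri(us(es),ut(et));d=e-m
    print(n,"m",m*1000,"e",e*1000,"gap",e1*1000,e2*1000,"len",np.linalg.norm(d)*1000,"elev",np.degrees(np.arcsin(d[2]/np.linalg.norm(d))),"az",np.degrees(np.arctan2(d[1],d[0])))
    print("   mouth z55 top/scene",onz("top",ut(mt)[0],.055)*1000,onz("scene",us(ms)[0],.055)*1000)
```

```text
black m [619.5 -74.8  56.1] e [675.1 -65.2 110.7] gap 4.950436511946358 2.5941439021211314 len 78.55431965208271 elev 44.06576233572867 az 9.806090196978907
   mouth z55 top/scene [[620.6 -72.6  55. ]] [[617.9 -76.8  55. ]]
green m [ 626.4 -113.9   57. ] e [ 681.8 -104.2  110.8] gap 4.491014004577172 3.0859922143522627 len 77.88149508790146 elev 43.70837045337053 az 9.912112750070516
   mouth z55 top/scene [[ 627.6 -112.    55. ]] [[ 624.2 -115.6   55. ]]
blue m [ 633.2 -153.3   55.6] e [ 689.3 -144.2  108.6] gap 2.937854202445166 3.1157388923544724 len 77.65370788863223 elev 42.97420792985578 az 9.204234619064886
   mouth z55 top/scene [[ 633.8 -152.    55. ]] [[ 632.2 -154.5   55. ]]
```

The bar lies flat in the bare lane. Its holes run from (390,478) to (432,597) in the crop. Three rods stand at azimuth about 9.8° and 44° elevation. Now I'll plan the rod grasps.

Run:
```python
from fk import *
from h import robot
np.set_printoptions(precision=3,suppress=True)
az=np.radians(9.8);f=np.array([np.cos(az),np.sin(az),0]);up=np.array([0,0,1]);d=(f+up)/2**.5
M={"black":[.6195,-.0748,.055],"green":[.6263,-.114,.055],"blue":[.6332,-.1533,.055]}
for n,m in M.items():
    G=np.array(m)+.048*d
    for t in(0,10,20,25,30,40):
        R=toolR(99.8,t); tcp=G+.008*R[:,2]
        q,c=ik(tcp,R,np.array([-.4,.7,1.7,.3,.5,.2])); q[5]-=np.pi/2; print(n,t,tcp,q,"%.1e"%c)
for t in(-45,-35,-25,-20,-15):
    R=toolR(85.6,t); q,c=ik(np.array([.448,-.336,.012]),R,np.array([-.6,.5,1.8,0,1,0])); q[5]-=np.pi/2; print(t,q,"%.1e"%c)
print(robot.get_obs()['q'])
```

```text
black 0 [ 0.653 -0.069  0.081] [-0.275  0.74   1.457 -0.     0.945 -2.017] 3.6e-19
black 10 [ 0.654 -0.069  0.081] [-0.312  0.696  1.593  0.125  0.702 -2.144] 1.2e-29
black 20 [ 0.656 -0.069  0.081] [-0.355  0.673  1.724  0.389  0.47  -2.42 ] 1.2e-30
black 25 [ 0.656 -0.068  0.082] [-0.378  0.672  1.786  0.645  0.375 -2.687] 1.3e-22
black 30 [ 0.657 -0.068  0.082] [-0.401  0.679  1.845  1.04   0.32  -3.097] 3.9e-31
black 40 [ 0.658 -0.068  0.083] [-0.451  0.717  1.954  1.875  0.403 -3.973] 1.7e-22
green 0 [ 0.66  -0.108  0.081] [-0.329  0.753  1.423  0.     0.965 -2.071] 3.5e-19
green 10 [ 0.661 -0.108  0.081] [-0.37   0.709  1.559  0.135  0.729 -2.206] 3.7e-30
green 20 [ 0.662 -0.108  0.081] [-0.416  0.686  1.687  0.399  0.508 -2.482] 6.8e-22
green 25 [ 0.663 -0.108  0.082] [-0.44   0.684  1.748  0.637  0.42  -2.731] 9.2e-24
green 30 [ 0.664 -0.108  0.082] [-0.465  0.689  1.807  0.978  0.366 -3.086] 5.4e-25
green 40 [ 0.665 -0.107  0.083] [-0.518  0.724  1.912  1.724  0.426 -3.873] 1.4e-19
blue 0 [ 0.667 -0.148  0.081] [-0.381  0.769  1.383  0.     0.99  -2.123] 2.5e-27
blue 10 [ 0.668 -0.147  0.081] [-0.424  0.724  1.517  0.142  0.76  -2.262] 1.6e-31
blue 20 [ 0.669 -0.147  0.081] [-0.473  0.7    1.644  0.403  0.55  -2.534] 1.8e-22
blue 25 [ 0.67  -0.147  0.082] [-0.498  0.698  1.704  0.622  0.467 -2.762] 9.7e-28
blue 30 [ 0.671 -0.147  0.082] [-0.525  0.702  1.761  0.919  0.415 -3.073] 3.4e-27
blue 40 [ 0.672 -0.147  0.083] [-0.579  0.733  1.864  1.584  0.454 -3.776] 1.3e-30
-45 [-0.637  1.055  1.2   -0.385  1.588 -1.995] 3.9e-23
-35 [-0.667  0.971  1.318 -0.331  1.389 -2.011] 5.9e-29
-25 [-0.706  0.895  1.438 -0.272  1.182 -2.049] 1.0e-21
-20 [-0.729  0.861  1.499 -0.238  1.076 -2.078] 4.2e-27
-15 [-0.754  0.83   1.559 -0.198  0.967 -2.117] 2.1e-30
[-0.809  0.4    1.905  0.004  0.834 -2.309]
```

```bash
python3 -m creep '{"dp":[[0,0,0],[0,0,-0.5],[0.3,1.5,-0.5],[0.5,2.4,-0.5],[0.5,2.7,-0.5],[0.5,2.7,-0.5],[0.5,2.7,-0.5],[0.5,2.7,-0.5],[0.5,2.7,0],[0.5,2.7,0],[0.5,2.7,0],[0.6,2.4,0],[0.5,1.5,0],[0,0,0],[0,0,0],[0,0,0],[0,0,0],[0,0,0]],"turn":[[0,0,-7],[0,0,-7],[0,0,0],[0,0,0],[0,0,0],[0,0,0],[0,0,0],[0,0,0],[0,0,0],[0,0,0],[0,0,0],[0,0,0],[0,0,0],[-6.7,0,0],[-6.7,0,0],[-6.6,0,0],[0,0,0],[0,0,0]]}' 0.45
python3 - <<'E'
from h import *
st((.645,-.151,.147));print(robot.get_obs()['q'].round(3))
E
```

```text
time: 40.4
position: [0.6411, -0.1463, 0.1986]
tool_rot: [0.635, 0.753, 0.133, 0.112]
ft_force: [0.1, -0.2, 0.8]
grip_width: 0.0243
t 40.4 p [ 0.6411 -0.1463  0.1986] xang 99.74 z [ 0.338  0.058 -0.939] F [ 0.1 -0.2  0.8] g 0.0243
dp cm [-0.53 -1.49  4.95]
[-0.495  0.498  1.635  0.314  0.754 -2.438]
```

```bash
python3 -m creep '{"dp":[[-0.2,-0.5,1.5],[-0.2,-0.5,1.5],[-0.1,-0.4,1.2],[0,-0.1,0.7],[0,0,0],[0,0,0]],"turn":[[0,0,0],[0,0,0],[0,0,0],[0,0,0],[0,0,0],[0,0,0]]}'
python3 - <<'E'
from h import *
st((.669,-.147,.081))
S=robot.camera("scene");crop("scene",S,190,160,320,310,5,"pics/r2.png")
T=robot.camera("top");crop("top",T,270,130,390,240,6,"pics/r2t.png")
E
```

```text
time: 41.0
position: [0.646, -0.1506, 0.1488]
tool_rot: [0.634, 0.753, 0.134, 0.114]
ft_force: [0.5, 0.3, -0.7]
grip_width: 0.0238
t 41.0 p [ 0.646  -0.1506  0.1488] xang 99.82 z [ 0.342  0.057 -0.938] F [ 0.5  0.3 -0.7] g 0.0238
dp cm [-0.03 -0.17  7.16]
```

View pics/r2.png

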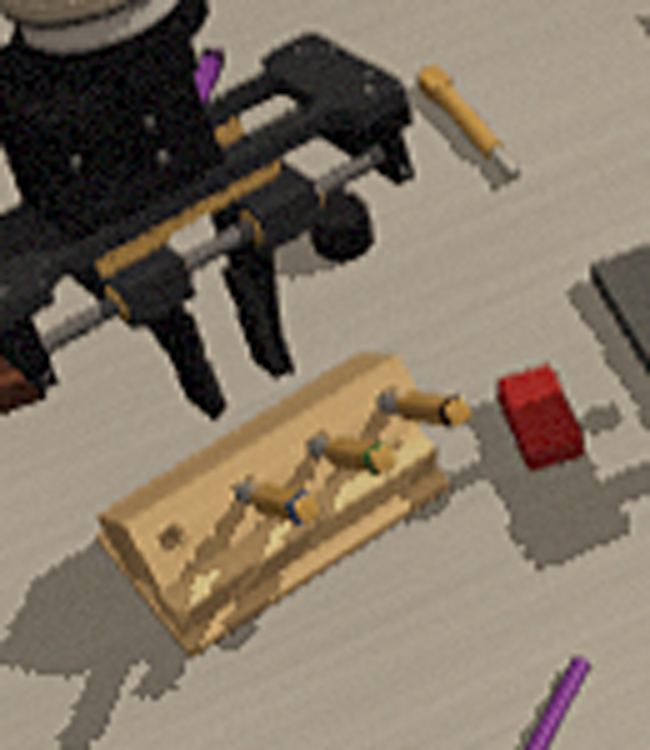

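View pics/r2t.png

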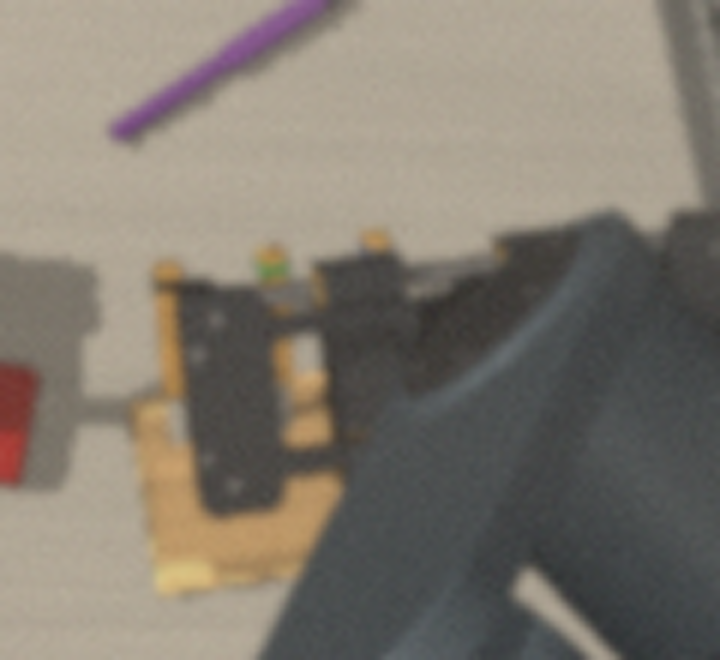

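```bash
python3 -m creep '{"dp":[[0,-0.1,1],[0,-0.1,1],[0,0,1],[0,0,0.8],[0,0,0.5],[0,0,0],[0,0,0]],"turn":[[0,0,0],[0,0,0],[0,0,0],[0,0,0],[0,0,0],[0,0,0],[0,0,0]]}'
python3 - <<'E'
from h import *
st((.669,-.147,.081))
S=robot.camera("scene");crop("scene",S,210,220,300,290,8,"pics/r3.png")
E
```

```text
time: 41.8
position: [0.6583, -0.1484, 0.1074]
tool_rot: [0.634, 0.753, 0.134, 0.114]
ft_force: [1.2, -0.5, -1.1]
grip_width: 0.0241
t 41.8 p [ 0.6583 -0.1484  0.1074] xang 99.8 z [ 0.341  0.058 -0.938] F [ 1.2 -0.5 -1.1] g 0.0241
dp cm [-0.04  0.09  2.85]
```

View pics/r3.png

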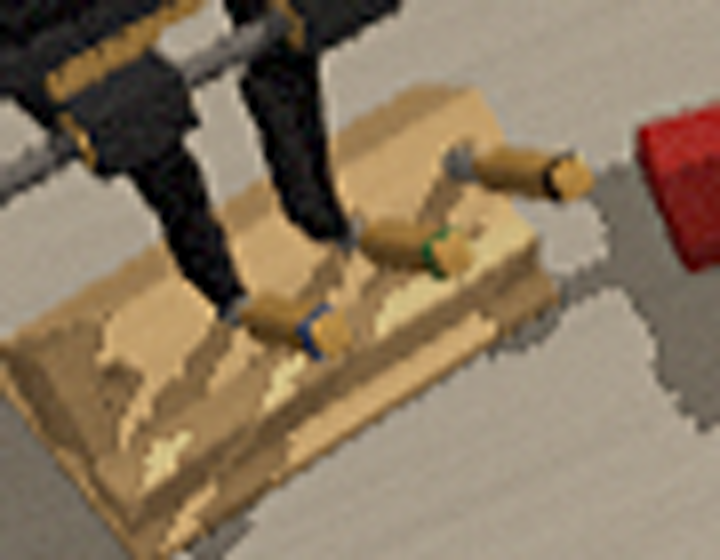

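Run:
```python
from h import *
S=robot.camera("scene");o=robot.get_obs();R=Rn.from_quat(o['tool_rot']).as_matrix();p=o['position']
im=cv2.resize(S[220:290,210:300,::-1],None,fx=8,fy=8,interpolation=cv2.INTER_CUBIC)
def pt(P,c):
    q=((proj("scene",P)[0]-[210,220]+.5)*8-.5).astype(int); cv2.circle(im,tuple(int(a) for a in q),4,c,-1)
for s in(-.012,0,.012): pt(p+s*R[:,0],(0,0,255)); pt(p+s*R[:,0]+.0285*R[:,2],(255,0,255)); pt(p+s*R[:,0]+.0205*R[:,2],(0,255,0))
m=np.array([.6332,-.1533,.055]);d=np.array([.697,.12,.707])
for s in(0,.02,.048,.077): pt(m+s*d,(255,255,0))
cv2.imwrite("pics/r4.png",im)
```

```text
(no output)
```

View pics/r4.png

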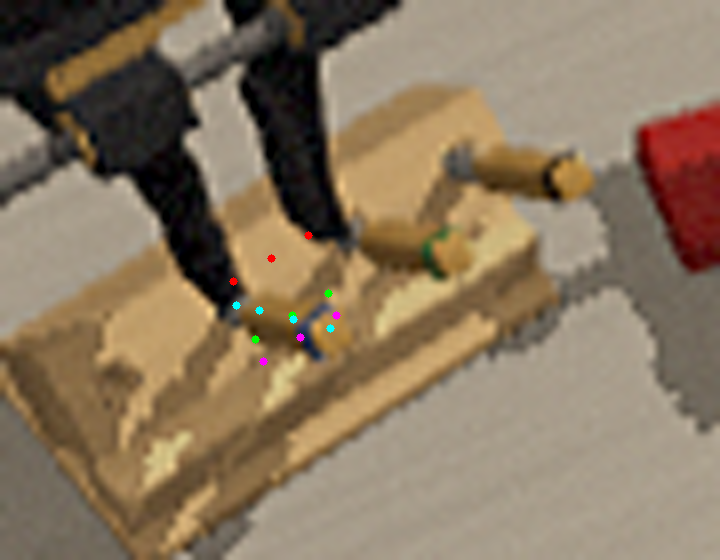

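```bash
python3 -m creep '{"dp":[[0,0,0.8],[0,0.1,0.8],[0,0,0.7],[0,0,0.5],[0,0,0],[0,0,0]],"turn":[[0,0,0],[0,0,0],[0,0,0],[0,0,0],[0,0,0],[0,0,0]]}'
python3 -m creep '{"dp":[[0,0,0],[0,0,0],[0,0,0],[0,0,0],[0,0,0]],"turn":[[0,0,0],[0,0,0],[0,0,0],[0,0,0],[0,0,0]]}' 1 25
python3 - <<'E'
from h import *
st()
S=robot.camera("scene");crop("scene",S,210,200,300,290,8,"pics/r5.png")
E
```

```text
time: 42.5
position: [0.6687, -0.1466, 0.0813]
tool_rot: [0.634, 0.753, 0.134, 0.114]
ft_force: [-0.4, -0.0, 0.4]
grip_width: 0.024
time: 43.0
position: [0.6689, -0.1468, 0.082]
tool_rot: [0.634, 0.753, 0.134, 0.114]
ft_force: [-0.3, -0.5, 1.4]
grip_width: 0.0101
t 43.0 p [ 0.6689 -0.1468  0.082 ] xang 99.79 z [ 0.342  0.057 -0.938] F [-0.3 -0.5  1.4] g 0.0101
```

View pics/r5.png

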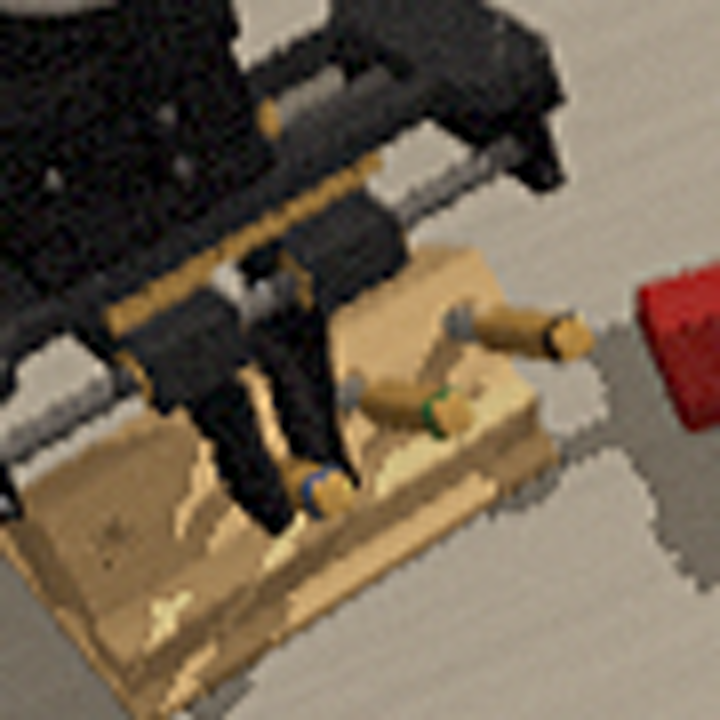

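```bash
python3 -m creep '{"dp":[[0,0,0],[0,0.36,-0.17],[0,0.45,-0.21],[0,0.45,-0.21],[0,0.45,-0.21],[0,0.45,-0.21],[0,0.45,-0.21],[0,0.45,-0.21],[0,0.45,-0.21],[0,0.45,-0.21],[0,0.45,-0.21],[0,0.45,-0.21],[0,0,0],[0,0,0]],"turn":[[0,0,0],[0,0,0],[0,0,0],[0,0,0],[0,0,0],[0,0,0],[0,0,0],[0,0,0],[0,0,0],[0,0,0],[0,0,0],[0,0,0],[0,0,0],[0,0,0]]}' 1 40
python3 - <<'E'
from h import *
st()
S=robot.camera("scene");crop("scene",S,190,160,300,290,6,"pics/r6.png")
E
```

```text
time: 44.45
position: [0.7059, -0.1401, 0.1199]
tool_rot: [0.634, 0.753, 0.134, 0.114]
ft_force: [-0.1, 0.1, -0.4]
grip_width: 0.0103
t 44.45 p [ 0.7059 -0.1401  0.1199] xang 99.81 z [ 0.341  0.058 -0.938] F [-0.1  0.1 -0.4] g 0.0103
```

View pics/r6.png

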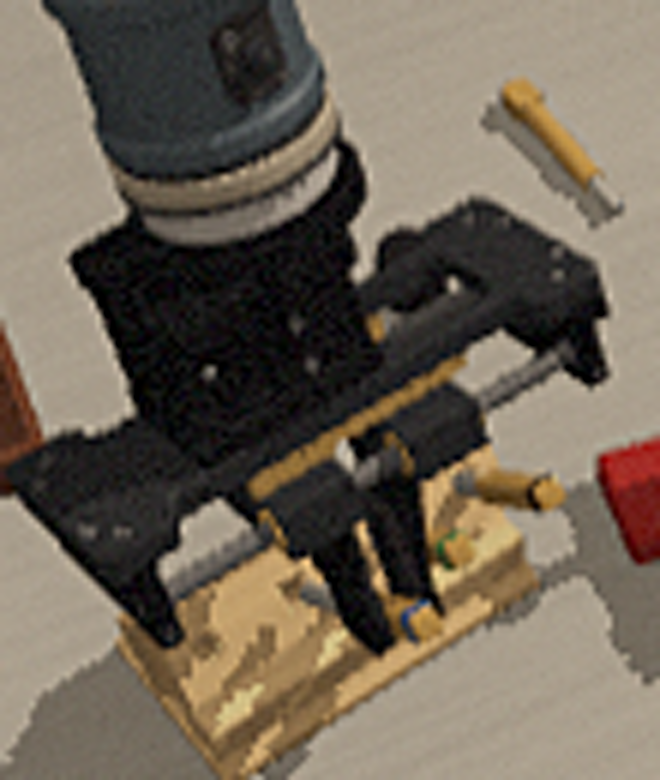

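```bash
python3 -m creep '{"dp":[[0,0.6,-1.8],[0,0.7,-1.9],[0,0.7,-1.9],[0,0.6,-1.7],[0,0,0],[0,0,0],[0,0,0],[0,0,0],[0,0,0],[0,0,0],[0,0,0]],"turn":[[0,0,0],[0,0,0],[0,0,0],[0,0,0],[6.7,0,0],[6.7,0,0],[6.6,0,0],[0,0,7.1],[0,0,7.1],[0,0,0],[0,0,0]]}'
python3 - <<'E'
from h import *
st((.441,-.352,.14));print(robot.get_obs()['q'].round(2))
S=robot.camera("scene");crop("scene",S,190,120,300,290,4,"pics/r7.png")
E
```

```text
time: 45.6
position: [0.7047, -0.1402, 0.1969]
tool_rot: [0.733, 0.68, 0.001, 0.001]
ft_force: [0.2, -0.1, -0.2]
grip_width: 0.0106
t 45.6 p [ 0.7047 -0.1402  0.1969] xang 85.73 z [ 0.004 -0.    -1.   ] F [ 0.2 -0.1 -0.2] g 0.0106
dp cm [-23.08 -24.74   5.59]
[-0.35  0.68  1.2   0.    1.26 -1.85]
```

View pics/r7.png

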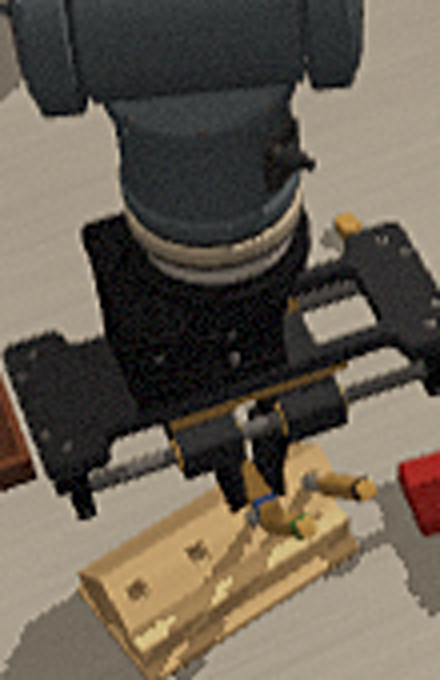

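```bash
python3 -m creep '{"dp":[[-1,-1.2,0],[-2,-2.1,0],[-2.5,-2.6,0],[-2.5,-2.7,0],[-2.5,-2.7,0],[-2.5,-2.7,0],[-2.5,-2.7,0],[-2.5,-2.7,0],[-2.2,-2.4,0],[-1.7,-1.8,0],[-1.2,-1.1,0],[0,0,0],[0,0,0],[0,0,0],[0,0,0],[0,0,0],[0,0,0]],"turn":[[0,0,0],[0,0,0],[0,0,0],[0,0,0],[0,0,0],[0,0,0],[0,0,0],[0,0,0],[0,0,0],[0,0,0],[0,0,0],[6.3,0,0],[6.3,0,0],[6.2,0,0],[6.2,0,0],[0,0,0],[0,0,0]]}'
python3 - <<'E'
from h import *
st((.4414,-.3522,.06));print(robot.get_obs()['q'].round(2))
S=robot.camera("scene");crop("scene",S,90,100,230,270,4,"pics/r8.png")
T=robot.camera("top");crop("top",T,340,180,450,340,4,"pics/r8t.png")
E
```

```text
time: 47.35
position: [0.4414, -0.3511, 0.1956]
tool_rot: [0.716, 0.664, -0.145, -0.157]
ft_force: [-0.4, 0.2, -0.1]
grip_width: 0.0102
t 47.35 p [ 0.4414 -0.3511  0.1956] xang 85.68 z [-0.416  0.032 -0.909] F [-0.4  0.2 -0.1] g 0.0102
dp cm [-0.12  5.67 12.31]
[-0.73  0.65  1.35 -0.26  1.49 -2.16]
```

View pics/r8.png

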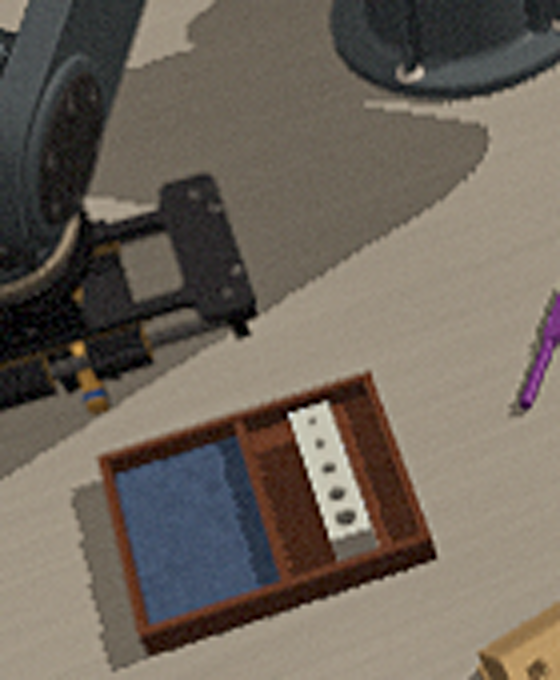

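View pics/r8t.png

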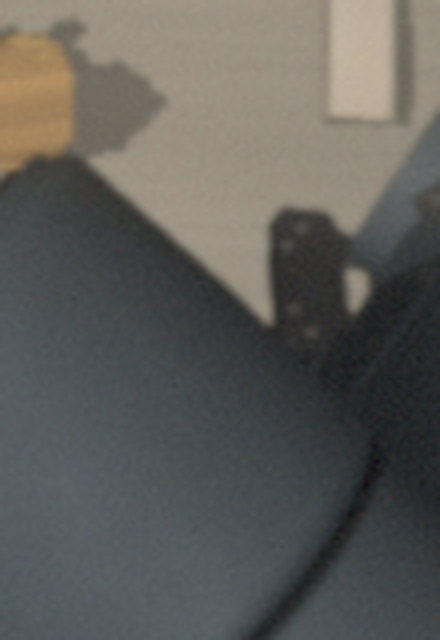

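```bash
python3 -m creep '{"dp":[[0,0.6,1.4],[-0.1,0.8,1.7],[0,0.9,1.9],[0,0.9,1.9],[0,0.9,1.9],[0,0.9,1.9],[0,0.5,1.1],[0,0.2,0.5],[0,0,0],[0,0,0]],"turn":[[0,0,0],[0,0,0],[0,0,0],[0,0,0],[0,0,0],[0,0,0],[0,0,0],[0,0,0],[0,0,0],[0,0,0]]}'
python3 - <<'E'
from h import *
st((.4414,-.3522,.013))
S=robot.camera("scene");crop("scene",S,80,140,220,270,5,"pics/r9.png")
E
```

```text
time: 48.45
position: [0.4416, -0.3531, 0.0613]
tool_rot: [0.717, 0.664, -0.146, -0.156]
ft_force: [1.4, -1.3, -0.8]
grip_width: 0.0103
t 48.45 p [ 0.4416 -0.3531  0.0613] xang 85.59 z [-0.416  0.031 -0.909] F [ 1.4 -1.3 -0.8] g 0.0103
dp cm [0.09 1.99 4.4 ]
```

View pics/r9.png

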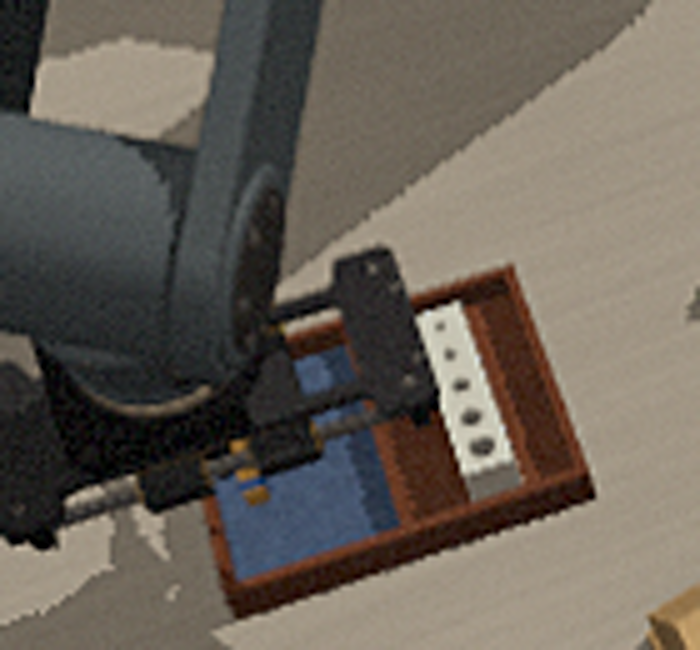

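```bash
python3 -m creep '{"dp":[[0,0.4,0.9],[0.05,0.4,0.9],[0,0.4,0.9],[0,0.3,0.65],[0,0.2,0.4],[0,0.13,0.3],[0,0.1,0.2],[0,0,0],[0,0,0]],"turn":[[0,0,0],[0,0,0],[0,0,0],[0,0,0],[0,0,0],[0,0,0],[0,0,0],[0,0,0],[0,0,0]]}'
python3 - <<'E'
from h import *
st((.4414,-.3522,.012))
S=robot.camera("scene");crop("scene",S,80,140,220,270,5,"pics/r10.png")
E
```

```text
time: 49.4
position: [0.4412, -0.3523, 0.0142]
tool_rot: [0.717, 0.664, -0.146, -0.157]
ft_force: [0.5, 0.1, -1.0]
grip_width: 0.0104
t 49.4 p [ 0.4412 -0.3523  0.0142] xang 85.6 z [-0.417  0.031 -0.908] F [ 0.5  0.1 -1. ] g 0.0104
dp cm [0.01 0.11 0.19]
```

View pics/r10.png

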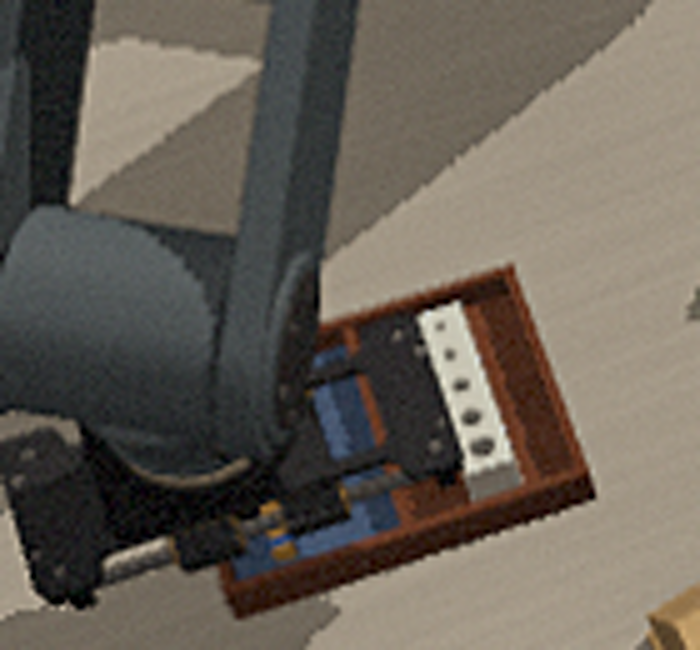

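```bash
python3 -m creep '{"dp":[[0,0.06,0.14],[0,0.04,0.1],[0,0,0]],"turn":[[0,0,0],[0,0,0],[0,0,0]]}' 1 10
python3 -m creep '{"dp":[[0,0,0],[0,0,0],[0,0,0],[0,0,0],[0,0,0]],"turn":[[0,0,0],[0,0,0],[0,0,0],[0,0,0],[0,0,0]]}' 0.62
python3 - <<'E'
from h import *
st()
E
python3 -m creep '{"dp":[[0,0,-0.5],[0,0,-1],[0,0,-1.5],[0,0,-2],[0,0,-2],[0,0,-2],[0,0,-2],[0,0,-2],[0,0,0],[0,0,0]],"turn":[[0,0,0],[0,0,0],[0,0,0],[0,0,0],[0,0,0],[0,0,0],[0,0,0],[0,0,0],[0,0,0],[0,0,0]]}'
python3 - <<'E'
from h import *
st()
S=robot.camera("scene");crop("scene",S,80,140,220,270,5,"pics/r11.png")
E
```

```text
time: 49.75
position: [0.4409, -0.3521, 0.0113]
tool_rot: [0.717, 0.664, -0.146, -0.157]
ft_force: [1.0, -0.2, -0.6]
grip_width: 0.0109
time: 50.25
position: [0.441, -0.3521, 0.0114]
tool_rot: [0.717, 0.664, -0.146, -0.157]
ft_force: [-0.1, 0.1, -0.6]
grip_width: 0.0161
t 50.25 p [ 0.441  -0.3521  0.0114] xang 85.6 z [-0.417  0.032 -0.908] F [-0.1  0.1 -0.6] g 0.0161
time: 51.25
position: [0.4954, -0.3562, 0.1299]
tool_rot: [0.717, 0.664, -0.146, -0.156]
ft_force: [-0.7, 0.8, -0.6]
grip_width: 0.0163
t 51.25 p [ 0.4954 -0.3562  0.1299] xang 85.62 z [-0.416  0.031 -0.909] F [-0.7  0.8 -0.6] g 0.0163
```

View pics/r11.png

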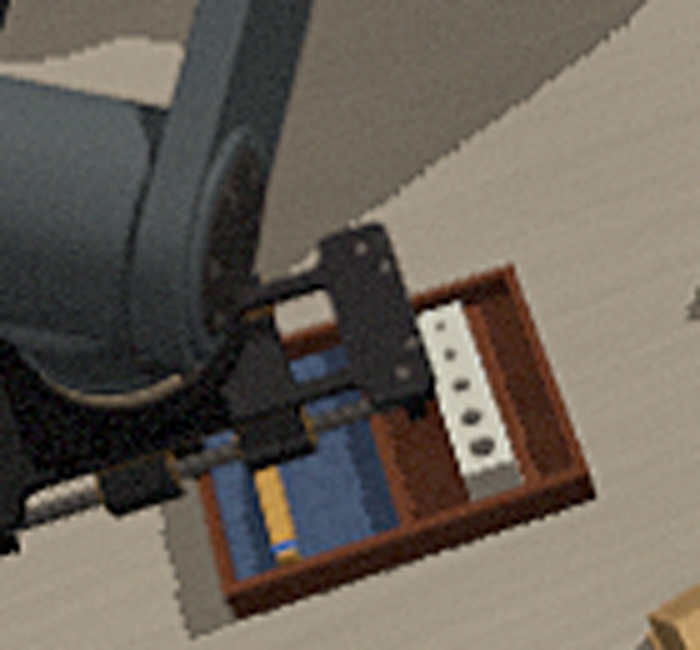

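```bash
python3 -m creep '{"dp":[[0,-0.8,-1.8],[0,-0.8,-1.8],[0,-0.8,-1.8],[0,0,0],[0,0,0],[0,0,0],[0,0,0],[0,0,0],[0,0,0],[0,0,0]],"turn":[[0,0,0],[0,0,0],[0,0,0],[-8.3,0,0],[-8.3,0,0],[-8.3,0,0],[0,0,-7.1],[0,0,-7.1],[0,0,0],[0,0,0]]}' 0.45
python3 - <<'E'
from h import *
st((.638,-.112,.2))
E
```

```text
time: 52.3
position: [0.4954, -0.3559, 0.1876]
tool_rot: [0.645, 0.764, 0.001, 0.0]
ft_force: [0.3, 0.6, 0.1]
grip_width: 0.0237
t 52.3 p [ 0.4954 -0.3559  0.1876] xang 99.63 z [ 0.002  0.001 -1.   ] F [0.3 0.6 0.1] g 0.0237
dp cm [21.66 18.15 -1.19]
```

```bash
python3 -m creep '{"dp":[[1.2,1.0,-0.5],[2,1.7,-0.5],[2.3,2,-0.3],[2.3,2,0],[2.4,2,0],[2.4,2,0],[2.3,2,0],[2.3,2,0],[2,1.6,0],[1.4,1.2,0],[1,0.7,0],[0,0,0],[0,0,0],[0,0,0],[0,0,0],[0,0,0]],"turn":[[0,0,-0.2],[0,0,0],[0,0,0],[0,0,0],[0,0,0],[0,0,0],[0,0,0],[0,0,0],[0,0,0],[0,0,0],[0,0,0],[-6.7,0,0],[-6.7,0,0],[-6.6,0,0],[0,0,0],[0,0,0]]}'
python3 - <<'E'
from h import *
st((.638,-.112,.147));
S=robot.camera("scene");crop("scene",S,90,170,230,280,5,"pics/e1.png")
crop("scene",S,200,200,310,290,7,"pics/e2.png")
E
```

```text
time: 53.9
position: [0.6377, -0.1126, 0.2021]
tool_rot: [0.633, 0.754, 0.133, 0.113]
ft_force: [0.4, -1.2, 0.3]
grip_width: 0.0235
t 53.9 p [ 0.6377 -0.1126  0.2021] xang 99.92 z [ 0.338  0.058 -0.939] F [ 0.4 -1.2  0.3] g 0.0235
dp cm [ 0.06 -1.86  5.19]
```

View pics/e1.png

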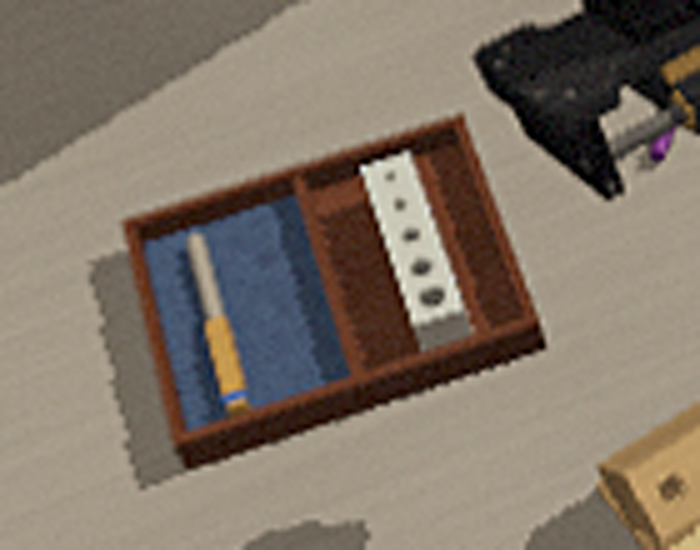

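View pics/e2.png

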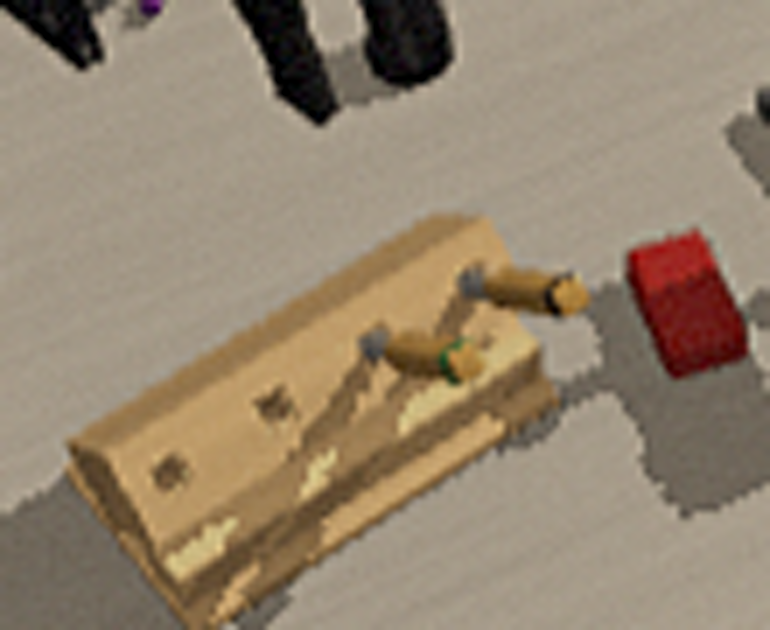

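```bash
cat >> h.py <<'E'
def tray(P):
    P=np.atleast_2d(P)[:,:2]-[.421,-.2905]; a=np.radians(-4.4); c,s=np.cos(a),np.sin(a); return (np.c_[P[:,0]*c+P[:,1]*s,-P[:,0]*s+P[:,1]*c]*1000).round(1)
E
python3 - <<'E'
from h import *
us=lambda a:(np.array(a,float)+.5)/5-.5+np.array([90,170])
print(tray(onz("scene",us([(238,400),(196,240)]),.014)))
print("corners",tray(onz("scene",us([(543,347),(185,465),(128,222),(462,118)]),.022)))
print("bar",tray(onz("scene",us([(391,177),(432,296)]),.032)))
E
```

```text
[[ 52.8 -60. ]
 [-54.9 -60.2]]
corners [[ 88.2  84.2]
 [ 86.  -89.4]
 [-73.7 -89.3]
 [-72.9  86.1]]
bar [[-39.   41.9]
 [ 44.1  42.2]]
```

```bash
python3 -m creep '{"dp":[[0,0,0],[0,0,0],[0,0,0],[0,0,0],[0,0,0],[0,0,0],[0,0,0]],"turn":[[6.7,0,0],[6.7,0,0],[6.6,0,0],[0,0,7.1],[0,0,7.1],[0,0,0],[0,0,0]]}' 1 20
python3 - <<'E'
from h import *
st((.4243,-.326,.05))
E
```

```text
time: 54.65
position: [0.6388, -0.1121, 0.2021]
tool_rot: [0.732, 0.682, 0.001, 0.002]
ft_force: [-0.5, 0.4, -0.1]
grip_width: 0.0005
t 54.65 p [ 0.6388 -0.1121  0.2021] xang 85.96 z [ 0.004 -0.002 -1.   ] F [-0.5  0.4 -0.1] g 0.0005
dp cm [-22.83 -19.95  15.17]
```

```bash
python3 -m creep '{"dp":[[-1.2,-1,0],[-2.2,-2,0],[-2.5,-2.2,0],[-2.5,-2.2,0],[-2.5,-2.2,0],[-2.5,-2.2,0],[-2.5,-2.2,0],[-2.3,-2,1],[-2.1,-1.8,2],[-1.5,-1.3,2.5],[-1,-0.8,2.5],[0,0,2.5],[0,0,2.2],[0,0,1.5],[0,0,0.8],[0,0,0],[0,0,0]],"turn":[[0,0,0.3],[0,0,0],[0,0,0],[0,0,0],[0,0,0],[0,0,0],[0,0,0],[0,0,0],[0,0,0],[0,0,0],[0,0,0],[0,0,0],[0,0,0],[0,0,0],[0,0,0],[0,0,0],[0,0,0]]}'
python3 - <<'E'
from h import *
st((.4243,-.326,.010)); print(tray(robot.get_obs()['position']))
S=robot.camera("scene");crop("scene",S,80,140,220,270,5,"pics/p1.png")
E
```

```text
time: 56.35
position: [0.422, -0.3244, 0.0519]
tool_rot: [0.734, 0.679, 0.001, 0.002]
ft_force: [0.2, -0.4, 0.3]
grip_width: 0.0005
t 56.35 p [ 0.422  -0.3244  0.0519] xang 85.5 z [ 0.004 -0.001 -1.   ] F [ 0.2 -0.4  0.3] g 0.0005
dp cm [-0.14  0.23  4.19]
[[  3.6 -33.7]]
```

View pics/p1.png

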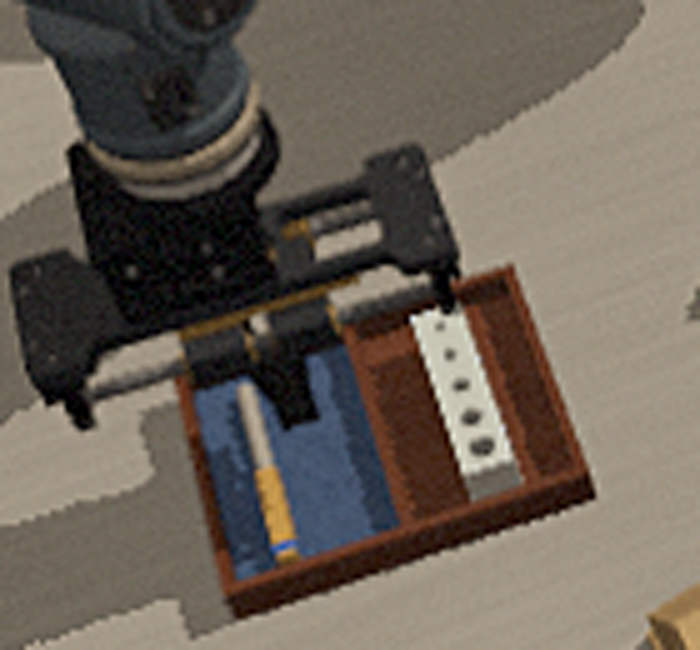

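```bash
python3 -m creep '{"dp":[[0,0.2,1.3],[0,0,1.3],[0,0,1],[0,0,0.5],[0,0,0],[-0.3,0,0],[-0.4,0,0],[-0.4,0,0],[-0.4,0,0],[-0.4,0,0],[-0.3,0,0],[-0.2,0,0],[0,0,0],[0,0,0]],"turn":[[0,0,0],[0,0,0],[0,0,0],[0,0,0],[0,0,0],[0,0,0],[0,0,0],[0,0,0],[0,0,0],[0,0,0],[0,0,0],[0,0,0],[0,0,0],[0,0,0]]}'
python3 - <<'E'
from h import *
st(); print(tray(robot.get_obs()['position']))
E
python3 -m creep '{"dp":[[0.2,0,0],[0,0,-1],[0,0,-2],[0,0,-3],[0,0,-3],[0,0,-3],[0,0,-3],[0,0,-3],[0,0,0],[0,0,0],[0,0,0]],"turn":[[0,0,0],[0,0,0],[0,0,0],[0,0,0],[0,0,0],[0,0,0],[0,0,0],[0,0,0],[0,0,-7.1],[0,0,-7.2],[0,0,0]]}'
python3 - <<'E'
from h import *
st((.638,-.112,.2))
S=robot.camera("scene");crop("scene",S,80,140,220,270,5,"pics/p2.png")
E
```

```text
time: 57.8
position: [0.4222, -0.348, 0.0103]
tool_rot: [0.734, 0.679, 0.001, 0.001]
ft_force: [-0.4, -0.6, 0.2]
grip_width: 0.0006
t 57.8 p [ 0.4222 -0.348   0.0103] xang 85.49 z [ 0.003 -0.001 -1.   ] F [-0.4 -0.6  0.2] g 0.0006
[[  5.6 -57.2]]
time: 58.9
position: [0.4218, -0.3456, 0.1913]
tool_rot: [0.644, 0.765, 0.001, 0.002]
ft_force: [-0.2, -0.3, 0.2]
grip_width: 0.0004
t 58.9 p [ 0.4218 -0.3456  0.1913] xang 99.8 z [ 0.004 -0.002 -1.   ] F [-0.2 -0.3  0.2] g 0.0004
dp cm [19.33 25.28 -0.82]
```

View pics/p2.png

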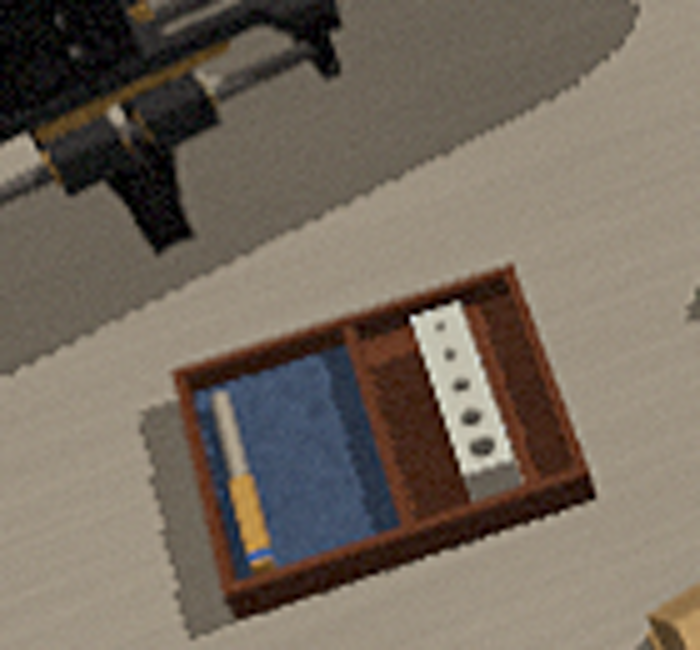

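```bash
python3 - <<'E'
from h import *
us=lambda a:(np.array(a,float)+.5)/5-.5+np.array([80,140])
print(tray(onz("scene",us([(262,562),(222,397)]),.014)))
E
python3 -m creep '{"dp":[[1,1.2,-0.5],[1.7,2.2,-0.3],[2,2.6,0],[2,2.7,0],[2.1,2.7,0],[2.1,2.7,0],[2.1,2.7,0],[2,2.6,0],[1.7,2.4,0],[1.5,2,0],[1,1.3,0],[0,0,0],[0,0,0],[0,0,0],[0,0,0],[0,0,0]],"turn":[[0,0,0],[0,0,0],[0,0,0],[0,0,0],[0,0,0],[0,0,0],[0,0,0],[0,0,0],[0,0,0],[0,0,0],[0,0,0],[-6.7,0,0],[-6.7,0,0],[-6.6,0,0],[0,0,0],[0,0,0]]}' 0.45
python3 - <<'E'
from h import *
st((.638,-.112,.147));
E
```

```text
[[ 54.7 -73. ]
 [-55.4 -72.4]]
time: 60.55
position: [0.6364, -0.114, 0.1991]
tool_rot: [0.635, 0.753, 0.133, 0.113]
ft_force: [0.1, -0.0, -0.4]
grip_width: 0.0238
t 60.55 p [ 0.6364 -0.114   0.1991] xang 99.73 z [ 0.338  0.057 -0.939] F [ 0.1 -0.  -0.4] g 0.0238
dp cm [ 0.18 -1.61  4.96]
```

```bash
python3 -m creep '{"dp":[[0.1,-0.5,1.5],[0.1,-0.6,1.5],[0,-0.5,1.2],[0,-0.1,0.8],[0,0,0],[0,0,0]],"turn":[[0,0,0],[0,0,0],[0,0,0],[0,0,0],[0,0,0],[0,0,0]]}'
python3 - <<'E'
from h import *
st((.662,-.108,.081))
S=robot.camera("scene")
o=robot.get_obs();R=Rn.from_quat(o['tool_rot']).as_matrix();p=o['position']
im=cv2.resize(S[190:290,200:310,::-1],None,fx=7,fy=7,interpolation=cv2.INTER_CUBIC)
def pt(P,c):
    q=((proj("scene",P)[0]-[200,190]+.5)*7-.5).astype(int); cv2.circle(im,tuple(int(a) for a in q),3,c,-1)
tg=np.array((.662,-.108,.081))
for s in(-.012,0,.012): pt(p+s*R[:,0],(0,0,255)); pt(tg+s*R[:,0],(255,0,255)); pt(tg+s*R[:,0]-.008*R[:,2],(0,255,0))
m=np.array([.6263,-.114,.055]);d=np.array([.697,.12,.707])
for s in(0,.02,.048,.077): pt(m+s*d,(255,255,0))
cv2.imwrite("pics/f1.png",im)
E
```

```text
time: 61.15
position: [0.6381, -0.1119, 0.1462]
tool_rot: [0.634, 0.753, 0.134, 0.113]
ft_force: [-0.1, 0.2, 0.6]
grip_width: 0.0241
t 61.15 p [ 0.6381 -0.1119  0.1462] xang 99.81 z [ 0.34   0.058 -0.939] F [-0.1  0.2  0.6] g 0.0241
dp cm [-0.01  0.02  6.96]
```

View pics/f1.png

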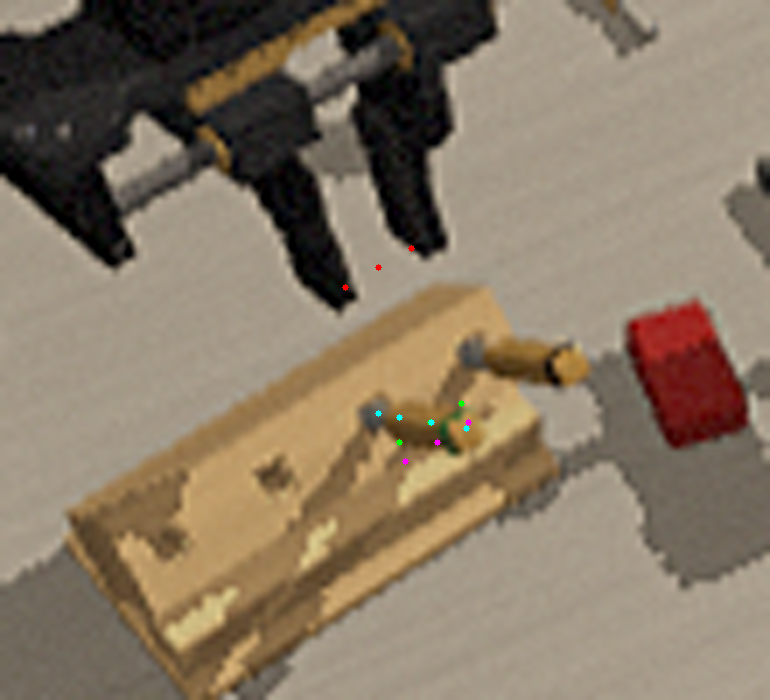

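```bash
python3 -m creep '{"dp":[[0,0,1],[0,0,1.2],[0,0,1.2],[0,0,1],[0,0,0.9],[0,0,0.8],[0,0,0.5],[0,0,0.35],[0,0,0],[0,0,0]],"turn":[[0,0,0],[0,0,0],[0,0,0],[0,0,0],[0,0,0],[0,0,0],[0,0,0],[0,0,0],[0,0,0],[0,0,0]]}'
python3 -m creep '{"dp":[[0,0,0],[0,0,0],[0,0,0],[0,0,0],[0,0,0]],"turn":[[0,0,0],[0,0,0],[0,0,0],[0,0,0],[0,0,0]]}' 1 40
python3 -m creep '{"dp":[[0,0,0],[0,0.36,-0.17],[0,0.45,-0.21],[0,0.45,-0.21],[0,0.45,-0.21],[0,0.45,-0.21],[0,0.45,-0.21],[0,0.45,-0.21],[0,0.45,-0.21],[0,0.45,-0.21],[0,0.45,-0.21],[0,0.45,-0.21],[0,0,0],[0,0,0]],"turn":[[0,0,0],[0,0,0],[0,0,0],[0,0,0],[0,0,0],[0,0,0],[0,0,0],[0,0,0],[0,0,0],[0,0,0],[0,0,0],[0,0,0],[0,0,0],[0,0,0]]}'
python3 -m creep '{"dp":[[0,0.6,-1.8],[0,0.7,-1.9],[0,0.7,-1.9],[0,0.6,-1.7],[0,0,0],[0,0,0],[0,0,0],[0,0,0],[0,0,0],[0,0,0],[0,0,0]],"turn":[[0,0,0],[0,0,0],[0,0,0],[0,0,0],[6.7,0,0],[6.7,0,0],[6.6,0,0],[0,0,7.1],[0,0,7.1],[0,0,0],[0,0,0]]}'
python3 - <<'E'
from h import *
# target tray y -48
a=np.radians(-4.4);f=np.array([np.cos(a),np.sin(a),0]);l=np.array([-f[1],f[0],0])
mid=np.array([.421,-.2905,0])-.048*l; G=mid+.0285*f; z=-np.sin(np.radians(25))*f-np.cos(np.radians(25))*np.array([0,0,1]); T=G+.008*z; print(T)
st((T[0],T[1],.14))
S=robot.camera("scene");crop("scene",S,190,120,300,290,4,"pics/f2.png")
E
```

```text
time: 62.2
position: [0.6611, -0.1078, 0.081]
tool_rot: [0.634, 0.753, 0.134, 0.113]
ft_force: [-0.1, 0.9, -0.5]
grip_width: 0.024
time: 62.7
position: [0.6612, -0.1079, 0.0811]
tool_rot: [0.634, 0.753, 0.134, 0.113]
ft_force: [-0.3, 0.5, 1.3]
grip_width: 0.0105
time: 64.1
position: [0.6982, -0.1012, 0.1189]
tool_rot: [0.634, 0.753, 0.134, 0.113]
ft_force: [-0.6, 0.5, -0.1]
grip_width: 0.0107
time: 65.2
position: [0.6971, -0.1013, 0.1959]
tool_rot: [0.733, 0.68, 0.001, 0.001]
ft_force: [0.7, 0.8, -0.7]
grip_width: 0.0108
[ 0.44236251 -0.34028564 -0.00725046]
t 65.2 p [ 0.6971 -0.1013  0.1959] xang 85.74 z [ 0.002 -0.    -1.   ] F [ 0.7  0.8 -0.7] g 0.0108
dp cm [-25.72 -23.64   5.54]
```

View pics/f2.png

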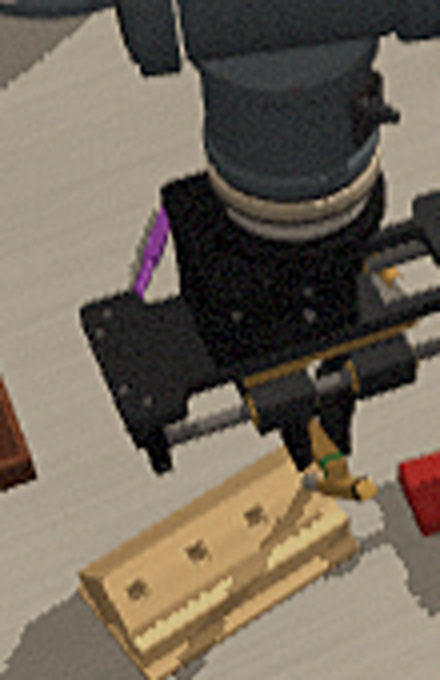

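Green rod is out. It goes to the tray at lane y = -48.

```bash
python3 -m creep '{"dp":[[-1,-0.9,0],[-2,-1.8,0],[-2.6,-2.4,0],[-2.8,-2.6,0],[-2.8,-2.6,0],[-2.8,-2.6,0],[-2.8,-2.6,0],[-2.7,-2.5,0],[-2.5,-2.3,0],[-2.2,-2,0],[-1.5,-1.3,0],[0,0,0],[0,0,0],[0,0,0],[0,0,0],[0,0,0],[0,0,0]],"turn":[[0,0,0],[0,0,0],[0,0,0],[0,0,0],[0,0,0],[0,0,0],[0,0,0],[0,0,0],[0,0,0],[0,0,0],[0,0,0],[6.3,0,0],[6.3,0,0],[6.2,0,0],[6.2,0,0],[0,0,0],[0,0,0]]}'
python3 - <<'E'
from h import *
st((.4424,-.3403,.012))
E
```

```text
time: 66.95
position: [0.4418, -0.3394, 0.1953]
tool_rot: [0.716, 0.664, -0.146, -0.158]
ft_force: [-0.8, -0.4, -1.2]
grip_width: 0.0105
t 66.95 p [ 0.4418 -0.3394  0.1953] xang 85.64 z [-0.418  0.033 -0.908] F [-0.8 -0.4 -1.2] g 0.0105
dp cm [-0.1   7.74 16.61]
```

```bash
python3 -m creep '{"dp":[[0,0.6,1.4],[-0.1,0.8,1.7],[0,0.9,1.9],[0,0.9,1.9],[0,0.9,1.9],[0,0.9,1.9],[0,0.7,1.5],[0,0.6,1.2],[0,0.5,1.1],[0,0.4,0.8],[0,0.3,0.5],[0,0.2,0.4],[0,0,0],[0,0,0]],"turn":[[0,0,0],[0,0,0],[0,0,0],[0,0,0],[0,0,0],[0,0,0],[0,0,0],[0,0,0],[0,0,0],[0,0,0],[0,0,0],[0,0,0],[0,0,0],[0,0,0]]}'
python3 - <<'E'
from h import *
st((.4424,-.3403,.012)); print(tray(robot.get_obs()['position']))
S=robot.camera("scene");crop("scene",S,80,140,220,270,5,"pics/f3.png")
E
```

```text
time: 68.35
position: [0.4445, -0.3408, 0.0166]
tool_rot: [0.717, 0.664, -0.146, -0.157]
ft_force: [0.1, 0.6, -0.7]
grip_width: 0.0105
t 68.35 p [ 0.4445 -0.3408  0.0166] xang 85.61 z [-0.418  0.031 -0.908] F [ 0.1  0.6 -0.7] g 0.0105
dp cm [0.04 0.   0.51]
[[ 27.3 -48.4]]
```

View pics/f3.png

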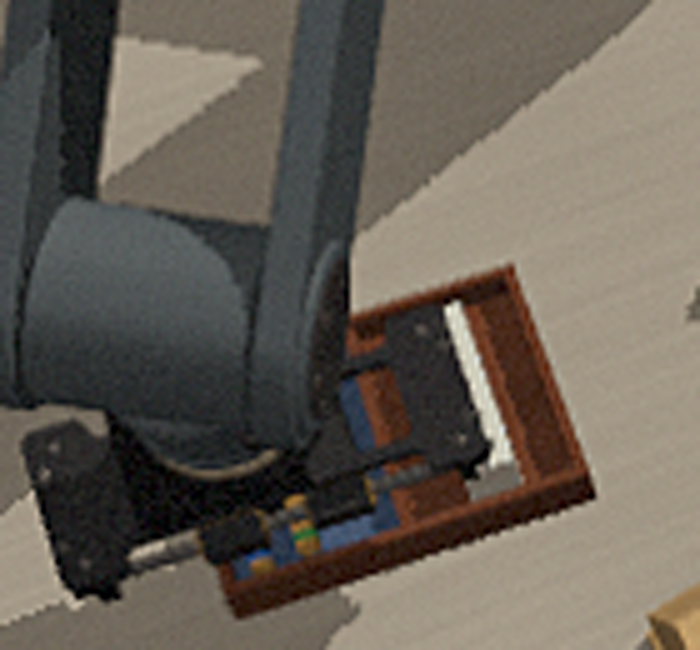

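```bash
python3 -m creep '{"dp":[[0,0,0.2],[0,0,0.2],[0,0,0.1],[0,0,0]],"turn":[[0,0,0],[0,0,0],[0,0,0],[0,0,0]]}' 1 10
python3 -m creep '{"dp":[[0,0,0],[0,0,0],[0,0,0],[0,0,0],[0,0,0]],"turn":[[0,0,0],[0,0,0],[0,0,0],[0,0,0],[0,0,0]]}' 0.62
python3 - <<'E'
from h import *
st()
E
python3 -m creep '{"dp":[[0,0,-0.5],[0,0,-1],[0,0,-1.5],[0,0,-2],[0,0,-2],[0,0,-2],[0,0,-2],[0,0,-2],[0,-0.8,-1.8],[0,-0.8,-1.8],[0,-0.8,-1.8],[0,0,0],[0,0,0],[0,0,0],[0,0,0],[0,0,0],[0,0,0]],"turn":[[0,0,0],[0,0,0],[0,0,0],[0,0,0],[0,0,0],[0,0,0],[0,0,0],[0,0,0],[0,0,0],[0,0,0],[0,0,0],[-8.3,0,0],[-8.3,0,0],[-8.3,0,0],[0,0,-7.1],[0,0,-7.1],[0,0,0]]}'
python3 - <<'E'
from h import *
st((.656-.0236,-.069-.004,.2))
S=robot.camera("scene");crop("scene",S,80,140,220,270,5,"pics/f4.png")
E
```

```text
time: 68.8
position: [0.4419, -0.3404, 0.0117]
tool_rot: [0.717, 0.663, -0.146, -0.158]
ft_force: [0.1, 0.3, -0.8]
grip_width: 0.0105
time: 69.3
position: [0.4422, -0.3406, 0.0118]
tool_rot: [0.717, 0.664, -0.146, -0.158]
ft_force: [0.1, 0.7, -0.4]
grip_width: 0.0163
t 69.3 p [ 0.4422 -0.3406  0.0118] xang 85.6 z [-0.419  0.032 -0.908] F [ 0.1  0.7 -0.4] g 0.0163
time: 71.0
position: [0.4974, -0.3449, 0.1901]
tool_rot: [0.644, 0.765, 0.0, 0.001]
ft_force: [0.4, -0.0, -0.1]
grip_width: 0.0167
t 71.0 p [ 0.4974 -0.3449  0.1901] xang 99.78 z [ 0.002 -0.001 -1.   ] F [ 0.4 -0.  -0.1] g 0.0167
dp cm [24.5  17.92 -0.99]
```

View pics/f4.png

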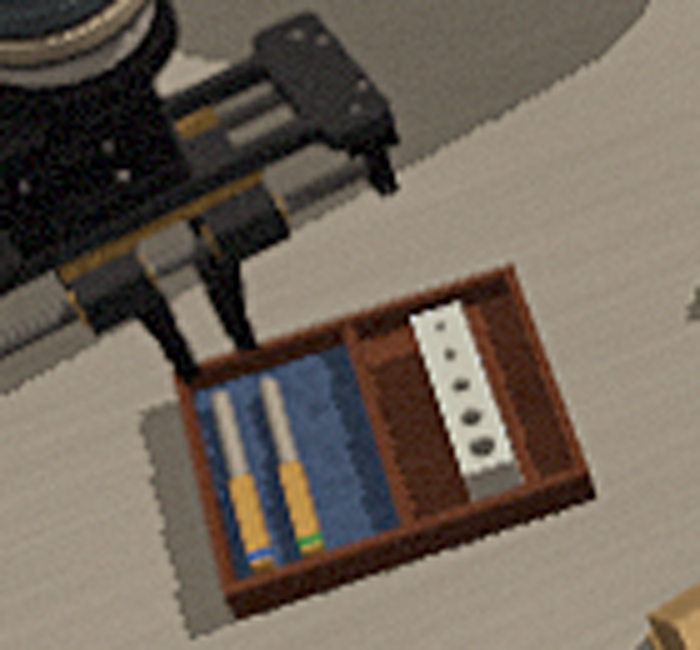

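Blue and green lie flat, side by side in the cloth lane. Now the black-banded rod.

```bash
python3 -m creep '{"dp":[[1.2,0.9,-0.5],[2,1.5,-0.3],[2.5,1.8,0],[2.7,2,0],[2.7,2,0],[2.7,2,0],[2.7,2,0],[2.6,1.9,0],[2.4,1.7,0],[1.8,1.3,0],[1.2,0.8,0],[0,0,0],[0,0,0],[0,0,0],[0,0,0],[0,0,0]],"turn":[[0,0,0],[0,0,0],[0,0,0],[0,0,0],[0,0,0],[0,0,0],[0,0,0],[0,0,0],[0,0,0],[0,0,0],[0,0,0],[-6.7,0,0],[-6.7,0,0],[-6.6,0,0],[0,0,0],[0,0,0]]}' 0.45
python3 - <<'E'
from h import *
st((.6324,-.073,.147));
S=robot.camera("scene");crop("scene",S,200,200,310,290,7,"pics/k0.png")
T=robot.camera("top")
us=lambda a:(np.array(a,float)+.5)/5-.5+np.array([80,140])
print(tray(onz("scene",us([(262,562),(222,397)]),.014)),tray(onz("scene",us([(312,545),(270,382)]),.014)))
E
```

```text
time: 72.65
position: [0.6323, -0.073, 0.1974]
tool_rot: [0.635, 0.753, 0.133, 0.112]
ft_force: [0.5, -1.3, 0.2]
grip_width: 0.0241
t 72.65 p [ 0.6323 -0.073   0.1974] xang 99.74 z [ 0.337  0.057 -0.94 ] F [ 0.5 -1.3  0.2] g 0.0241
dp cm [-0.   -1.72  4.73]
[[ 54.7 -73. ]
 [-55.4 -72.4]] [[ 54.6 -48.6]
 [-55.2 -47.8]]
```

View pics/k0.png

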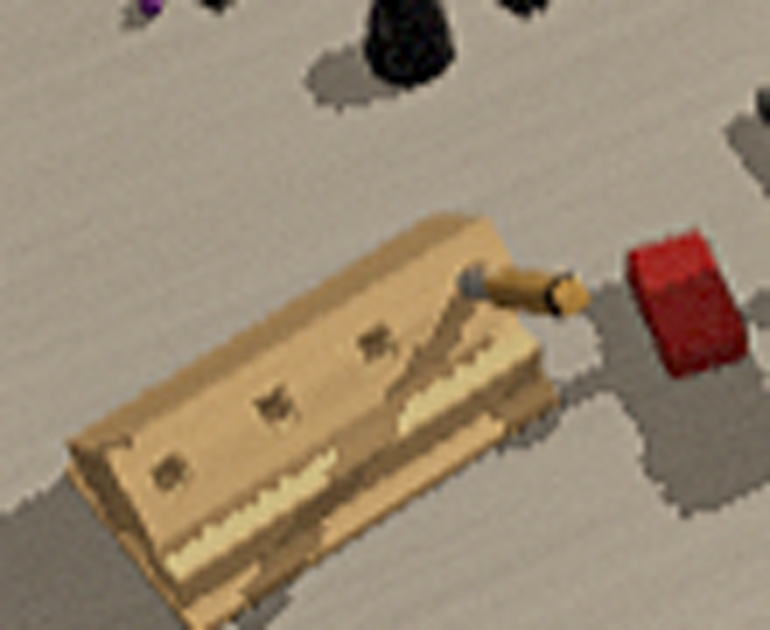

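```bash
python3 -m creep '{"dp":[[0,-0.5,1.5],[0,-0.6,1.5],[0,-0.5,1.1],[0,-0.1,0.7],[0,0,0],[0,0,0]],"turn":[[0,0,0],[0,0,0],[0,0,0],[0,0,0],[0,0,0],[0,0,0]]}'
python3 - <<'E'
from h import *
st((.656,-.069,.081))
E
```

```text
time: 73.35
position: [0.6333, -0.0729, 0.1463]
tool_rot: [0.634, 0.753, 0.133, 0.113]
ft_force: [-0.3, -0.3, 0.1]
grip_width: 0.0236
t 73.35 p [ 0.6333 -0.0729  0.1463] xang 99.81 z [ 0.339  0.058 -0.939] F [-0.3 -0.3  0.1] g 0.0236
dp cm [ 0.   -0.08  6.92]
```

```bash
python3 -m creep '{"dp":[[0,-0.05,1],[0,0,1.2],[0,0,1.2],[0,0,1],[0,0,0.9],[0,0,0.8],[0,0,0.5],[0,0,0.3],[0,0,0],[0,0,0]],"turn":[[0,0,0],[0,0,0],[0,0,0],[0,0,0],[0,0,0],[0,0,0],[0,0,0],[0,0,0],[0,0,0],[0,0,0]]}'
python3 -m creep '{"dp":[[0,0,0],[0,0,0],[0,0,0],[0,0,0],[0,0,0]],"turn":[[0,0,0],[0,0,0],[0,0,0],[0,0,0],[0,0,0]]}' 1 40
python3 -m creep '{"dp":[[0,0,0],[0,0.36,-0.17],[0,0.45,-0.21],[0,0.45,-0.21],[0,0.45,-0.21],[0,0.45,-0.21],[0,0.45,-0.21],[0,0.45,-0.21],[0,0.45,-0.21],[0,0.45,-0.21],[0,0.45,-0.21],[0,0.45,-0.21],[0,0,0],[0,0,0]],"turn":[[0,0,0],[0,0,0],[0,0,0],[0,0,0],[0,0,0],[0,0,0],[0,0,0],[0,0,0],[0,0,0],[0,0,0],[0,0,0],[0,0,0],[0,0,0],[0,0,0]]}'
python3 -m creep '{"dp":[[0,0.6,-1.8],[0,0.7,-1.9],[0,0.7,-1.9],[0,0.6,-1.7],[0,0,0],[0,0,0],[0,0,0],[0,0,0],[0,0,0],[0,0,0],[0,0,0]],"turn":[[0,0,0],[0,0,0],[0,0,0],[0,0,0],[6.7,0,0],[6.7,0,0],[6.6,0,0],[0,0,7.1],[0,0,7.1],[0,0,0],[0,0,0]]}'
python3 - <<'E'
from h import *
a=np.radians(-4.4);f=np.array([np.cos(a),np.sin(a),0]);l=np.array([-f[1],f[0],0])
mid=np.array([.421,-.2905,0])-.023*l; G=mid+.0285*f; z=-np.sin(np.radians(25))*f-np.cos(np.radians(25))*np.array([0,0,1]); T=G+.008*z; print(T)
st((T[0],T[1],.19))
S=robot.camera("scene");crop("scene",S,190,120,330,290,4,"pics/k1.png")
E
```

```text
time: 74.35
position: [0.6556, -0.0689, 0.0813]
tool_rot: [0.634, 0.753, 0.133, 0.113]
ft_force: [-1.2, -0.0, -0.1]
grip_width: 0.0241
time: 74.85
position: [0.6557, -0.069, 0.0813]
tool_rot: [0.634, 0.753, 0.133, 0.113]
ft_force: [0.1, 0.4, 1.1]
grip_width: 0.011
time: 76.25
position: [0.6928, -0.0623, 0.1191]
tool_rot: [0.634, 0.753, 0.133, 0.112]
ft_force: [-0.5, 0.4, -1.3]
grip_width: 0.0106
time: 77.35
position: [0.6917, -0.0624, 0.1961]
tool_rot: [0.733, 0.68, 0.0, 0.0]
ft_force: [-0.1, 0.1, -1.2]
grip_width: 0.0104
[ 0.44428048 -0.31535932 -0.00725046]
t 77.35 p [ 0.6917 -0.0624  0.1961] xang 85.74 z [ 0. -0. -1.] F [-0.1  0.1 -1.2] g 0.0104
dp cm [-27.06 -22.8    0.6 ]
```

View pics/k1.png

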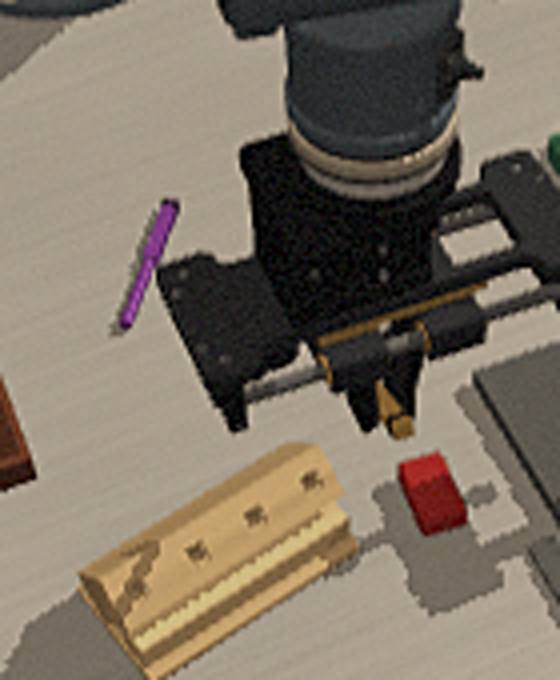

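```bash
python3 -m creep '{"dp":[[-1,-0.8,0],[-2,-1.7,0],[-2.7,-2.3,0],[-3,-2.5,0],[-3,-2.5,0],[-3,-2.5,0],[-3,-2.5,0],[-2.9,-2.5,0],[-2.6,-2.3,0],[-2.3,-2,0],[-1.6,-1.3,0],[0,0,0],[0,0,0],[0,0,0],[0,0,0],[0,0,0],[0,0,0]],"turn":[[0,0,0],[0,0,0],[0,0,0],[0,0,0],[0,0,0],[0,0,0],[0,0,0],[0,0,0],[0,0,0],[0,0,0],[0,0,0],[6.3,0,0],[6.3,0,0],[6.2,0,0],[6.2,0,0],[0,0,0],[0,0,0]]}'
python3 - <<'E'
from h import *
st((.4443,-.3154,.012))
E
```

```text
time: 79.1
position: [0.4425, -0.315, 0.1959]
tool_rot: [0.716, 0.664, -0.146, -0.158]
ft_force: [-0.1, -0.6, 0.2]
grip_width: 0.0105
t 79.1 p [ 0.4425 -0.315   0.1959] xang 85.64 z [-0.419  0.033 -0.907] F [-0.1 -0.6  0.2] g 0.0105
dp cm [-0.04  7.9  16.61]
```

```bash
python3 -m creep '{"dp":[[0,0.7,1.4],[0,0.8,1.7],[0,0.9,1.9],[0,0.9,1.9],[0,0.9,1.9],[0,0.9,1.9],[0,0.7,1.5],[0,0.6,1.2],[0,0.5,1.1],[0,0.4,0.8],[0,0.3,0.5],[0,0.1,0.3],[0,0,0],[0,0,0]],"turn":[[0,0,0],[0,0,0],[0,0,0],[0,0,0],[0,0,0],[0,0,0],[0,0,0],[0,0,0],[0,0,0],[0,0,0],[0,0,0],[0,0,0],[0,0,0],[0,0,0]]}'
python3 - <<'E'
from h import *
st((.4443,-.3154,.012)); print(tray(robot.get_obs()['position']))
S=robot.camera("scene");crop("scene",S,80,140,220,270,5,"pics/k2.png")
E
```

```text
time: 80.5
position: [0.4453, -0.3155, 0.0182]
tool_rot: [0.717, 0.663, -0.147, -0.158]
ft_force: [0.3, 0.3, -0.6]
grip_width: 0.0105
t 80.5 p [ 0.4453 -0.3155  0.0182] xang 85.6 z [-0.42   0.031 -0.907] F [ 0.3  0.3 -0.6] g 0.0105
dp cm [0.   0.17 0.61]
[[ 26.1 -23.1]]
```

View pics/k2.png

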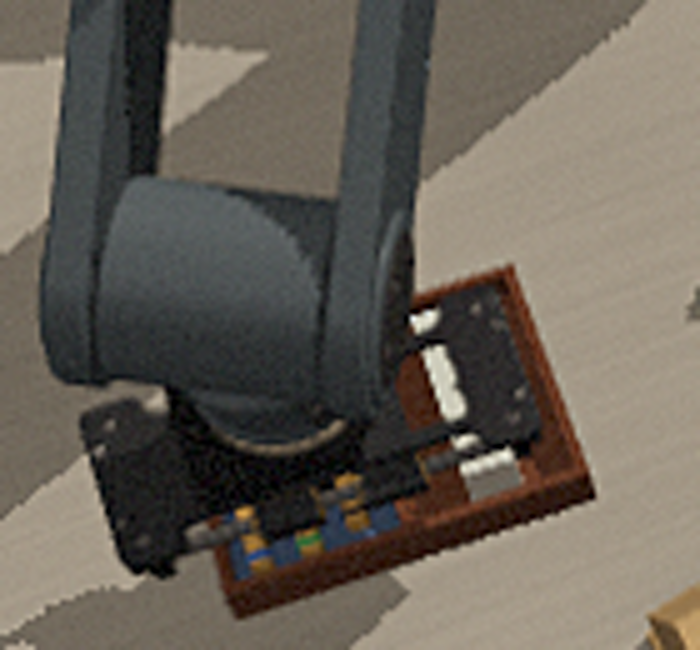

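```bash
python3 -m creep '{"dp":[[0,0.1,0.2],[0,0,0.2],[0,0,0.2],[0,0,0]],"turn":[[0,0,0],[0,0,0],[0,0,0],[0,0,0]]}' 1 10
python3 -m creep '{"dp":[[0,0,0],[0,0,0],[0,0,0],[0,0,0],[0,0,0]],"turn":[[0,0,0],[0,0,0],[0,0,0],[0,0,0],[0,0,0]]}' 0.62
python3 - <<'E'
from h import *
st()
E
python3 -m creep '{"dp":[[0,0,-0.5],[0,0,-1],[0,0,-1.5],[0,0,-2],[0,0,-2],[0,0,-2],[0,0,-2],[0,0,-2],[0,-0.8,-1.8],[0,-0.8,-1.8],[0,-0.8,-1.8],[0,0,0],[0,0,0],[0,0,0],[0,0,0],[0,0,0]],"turn":[[0,0,0],[0,0,0],[0,0,0],[0,0,0],[0,0,0],[0,0,0],[0,0,0],[0,0,0],[0,0,0],[0,0,0],[0,0,0],[-8.3,0,0],[-8.3,0,0],[-8.4,0,0],[0,0,0],[0,0,0]]}'
python3 - <<'E'
from h import *
st((.4425,.366,.2))
S=robot.camera("scene");crop("scene",S,80,140,220,270,5,"pics/k3.png")
E
```

```text
time: 80.95
position: [0.4431, -0.3149, 0.0117]
tool_rot: [0.716, 0.663, -0.147, -0.159]
ft_force: [-0.0, 1.0, -1.1]
grip_width: 0.0107
time: 81.45
position: [0.4434, -0.3152, 0.0121]
tool_rot: [0.716, 0.663, -0.147, -0.158]
ft_force: [-0.8, 0.4, 0.3]
grip_width: 0.0164
t 81.45 p [ 0.4434 -0.3152  0.0121] xang 85.6 z [-0.42   0.032 -0.907] F [-0.8  0.4  0.3] g 0.0164
time: 83.05
position: [0.4991, -0.3199, 0.1902]
tool_rot: [0.734, 0.679, -0.0, 0.001]
ft_force: [0.1, -0.7, 0.0]
grip_width: 0.0167
t 83.05 p [ 0.4991 -0.3199  0.1902] xang 85.55 z [ 0.001 -0.001 -1.   ] F [ 0.1 -0.7  0. ] g 0.0167
dp cm [ 67.94 -10.96  -1.08]
```

View pics/k3.png

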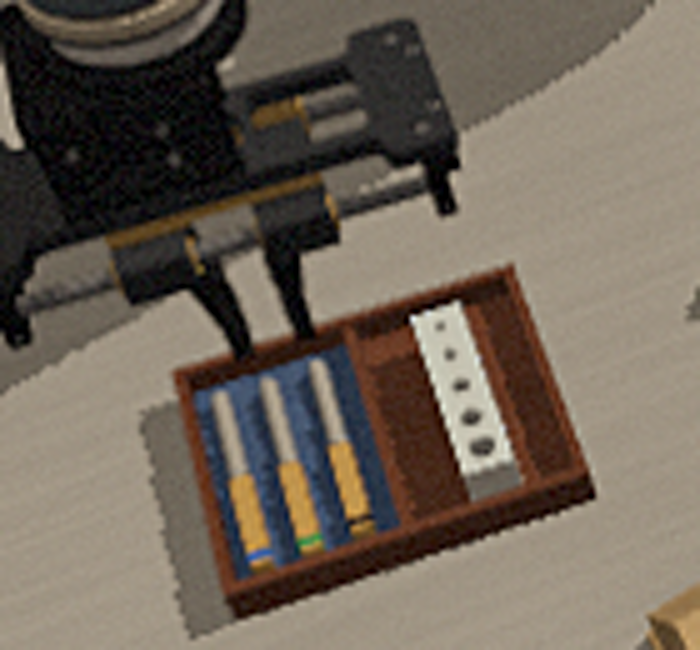

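```bash
python3 -m creep '{"dp":[[1.5,-0.3,-0.5],[2.5,-0.5,-0.5],[3.5,-0.6,0],[4,-0.6,0],[4,-0.6,0],[4,-0.6,0],[4,-0.6,0],[4,-0.6,0],[4,-0.6,0],[4,-0.6,0],[4,-0.6,0],[4,-0.6,0],[4,-0.6,0],[4,-0.6,0],[4,-0.6,0],[4,-0.6,0],[3.5,-0.6,0],[2.5,-0.6,0],[1.5,-0.5,0],[0,0,0]],"turn":[[0,0,0],[0,0,0],[0,0,0],[0,0,0],[0,0,0],[0,0,0],[0,0,0],[0,0,0],[0,0,0],[0,0,0],[0,0,0],[0,0,0],[0,0,0],[0,0,0],[0,0,0],[0,0,0],[0,0,0],[0,0,0],[0,0,0],[0,0,0]]}' 0
python3 - <<'E'
from h import *
st((.442,.366,.041))
S=robot.camera("scene");crop("scene",S,290,60,430,185,5,"pics/v1.png")
E
```

```text
time: 85.1
position: [0.4408, 0.3594, 0.1984]
tool_rot: [0.732, 0.681, 0.0, 0.001]
ft_force: [-0.9, -0.0, 0.7]
grip_width: 0.0437
t 85.1 p [0.4408 0.3594 0.1984] xang 85.83 z [ 0.001 -0.001 -1.   ] F [-0.9 -0.   0.7] g 0.0437
dp cm [ 0.68  0.05 15.74]
```

View pics/v1.png

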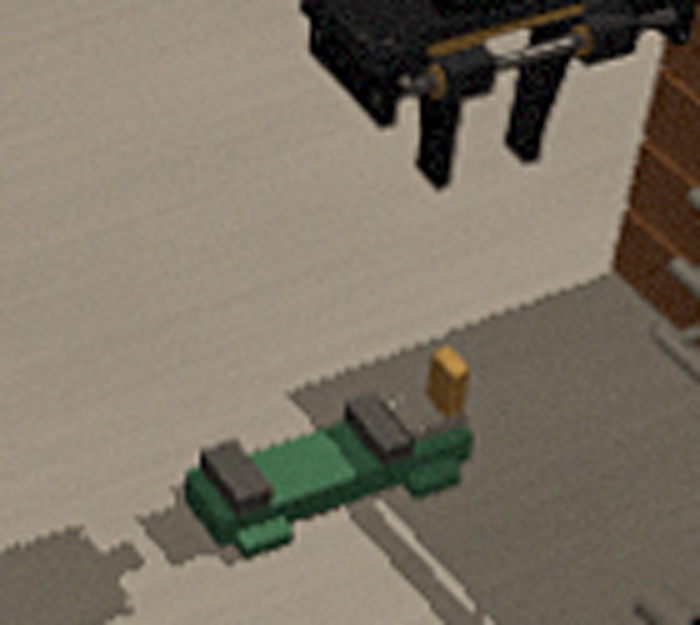

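```bash
python3 -m creep '{"dp":[[0.4,0,2],[0.3,0,2.5],[0,0,2.5],[0,0,2.5],[0,0,2],[0,0,1.7],[0,0,1.3],[0,0,0.8],[0,0,0.4],[0,0,0],[0,0,0]],"turn":[[0,0,0],[0,0,0],[0,0,0],[0,0,0],[0,0,0],[0,0,0],[0,0,0],[0,0,0],[0,0,0],[0,0,0],[0,0,0]]}' 0
python3 -m creep '{"dp":[[0,0,0],[0,0,0],[0,0,0],[0,0,0],[0,0,0],[0,0,0]],"turn":[[0,0,0],[0,0,0],[0,0,0],[0,0,0],[0,0,0],[0,0,0]]}' 1 20
python3 - <<'E'
from h import *
st()
E
python3 -m creep '{"dp":[[-0.3,0,0],[-0.4,0,0],[-0.4,0,0],[-0.4,0,0],[-0.4,0,0],[-0.4,0,0],[-0.4,0,0],[-0.4,0,0],[-0.4,0,0],[-0.4,0,0],[-0.3,0,0],[-0.2,0,0],[0,0,0],[0,0,0]],"turn":[[0,0,0],[0,0,0],[0,0,0],[0,0,0],[0,0,0],[0,0,0],[0,0,0],[0,0,0],[0,0,0],[0,0,0],[0,0,0],[0,0,0],[0,0,0],[0,0,0]]}'
python3 - <<'E'
from h import *
st()
E
```

```text
time: 86.25
position: [0.443, 0.3641, 0.0422]
tool_rot: [0.734, 0.679, 0.001, 0.001]
ft_force: [-0.0, -0.4, 0.2]
grip_width: 0.0435
time: 86.85
position: [0.4426, 0.3645, 0.0418]
tool_rot: [0.733, 0.68, 0.001, 0.001]
ft_force: [0.1, 2.6, -0.3]
grip_width: 0.0117
t 86.85 p [0.4426 0.3645 0.0418] xang 85.65 z [ 0.002  0.    -1.   ] F [ 0.1  2.6 -0.3] g 0.0117
time: 88.25
position: [0.4403, 0.321, 0.0418]
tool_rot: [0.734, 0.679, 0.002, 0.001]
ft_force: [3.4, 6.7, -1.1]
grip_width: 0.0122
t 88.25 p [0.4403 0.321  0.0418] xang 85.57 z [ 0.004  0.002 -1.   ] F [ 3.4  6.7 -1.1] g 0.0122
```

```bash
python3 -m creep '{"dp":[[-0.15,0,0],[-0.15,0,0],[-0.1,0,0],[0,0,0],[0,0,0]],"turn":[[0,0,0],[0,0,0],[0,0,0],[0,0,0],[0,0,0]]}'
python3 - <<'E'
from h import *
st()
E
```

```text
time: 88.75
position: [0.4404, 0.3208, 0.0419]
tool_rot: [0.735, 0.678, 0.005, -0.001]
ft_force: [1.3, 20.3, -5.2]
grip_width: 0.0122
t 88.75 p [0.4404 0.3208 0.0419] xang 85.41 z [ 0.006  0.008 -1.   ] F [ 1.3 20.3 -5.2] g 0.0122
```

```bash
python3 -m creep '{"dp":[[0.3,0,0],[0,0,0],[0,0,0]],"turn":[[0,0,0],[0,0,0],[0,0,0]]}'
python3 -m creep '{"dp":[[0,0,0],[0,0,0],[0,0,0],[0,0,0],[0,0,0],[0,0,-1.5],[0,0,-3],[0,0,-3],[0,0,-3],[0,0,-3],[0,0,-3],[0,-1,-2],[0,-1.5,0],[0,-1.5,0],[0,0,0],[0,0,0]],"turn":[[0,0,0],[0,0,0],[0,0,0],[0,0,0],[0,0,0],[0,0,0],[0,0,0],[0,0,0],[0,0,0],[0,0,0],[0,0,0],[0,0,0],[0,0,0],[0,0,0],[0,0,0],[0,0,0]]}' 0
python3 - <<'E'
from h import *
st()
S=robot.camera("scene");cv2.imwrite("pics/fin.png",S[:,:,::-1]);crop("scene",S,290,60,430,185,5,"pics/v2.png");crop("scene",S,90,170,390,300,2.6,"pics/fin2.png")
T=robot.camera("top");cv2.imwrite("pics/fint.png",T[:,:,::-1])
for n in("bar","jaw_lug","foot_cap","rod1"):
    for c in("scene","top"):
        print(n,c,[(round(x['confidence'],2),c2w(c,x['point']).round(3).tolist()) for x in robot.tip_of(n,c)][:4])
E
```

```text
time: 89.05
position: [0.4404, 0.321, 0.0418]
tool_rot: [0.734, 0.679, 0.003, 0.0]
ft_force: [3.7, 9.7, -2.9]
grip_width: 0.012
time: 90.65
position: [0.3977, 0.3219, 0.2253]
tool_rot: [0.733, 0.68, -0.001, 0.0]
ft_force: [0.1, 0.1, 0.3]
grip_width: 0.0438
t 90.65 p [0.3977 0.3219 0.2253] xang 85.65 z [-0.001 -0.002 -1.   ] F [0.1 0.1 0.3] g 0.0438
bar scene [(0.94, [0.425, -0.251, 0.016])]
bar top [(0.68, [0.431, -0.246, 0.021])]
jaw_lug scene [(0.81, [0.44, 0.319, 0.063])]
jaw_lug top [(0.8, [0.442, 0.322, 0.063])]
foot_cap scene [(0.71, [0.644, 0.098, 0.159])]
foot_cap top [(0.69, [0.643, 0.098, 0.159]), (0.41, [0.597, -0.136, 0.002])]
rod1 scene [(0.71, [0.416, -0.363, 0.011]), (0.54, [0.417, -0.338, 0.013]), (0.5, [0.418, -0.317, 0.011]), (0.45, [0.369, -0.081, 0.004])]
rod1 top [(0.79, [0.421, -0.362, 0.012]), (0.66, [0.419, -0.338, 0.015]), (0.57, [0.79, -0.094, 0.007]), (0.53, [0.371, -0.074, 0.008])]
```

View pics/fin.png

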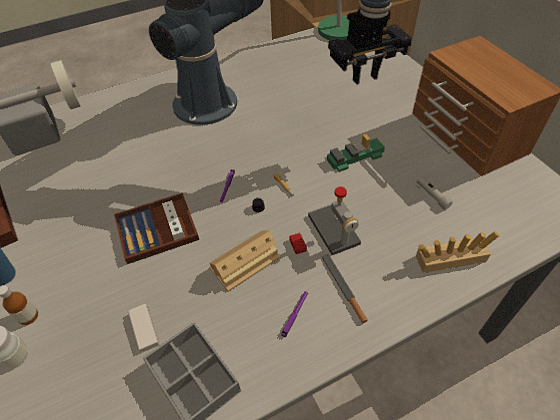

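View pics/v2.png

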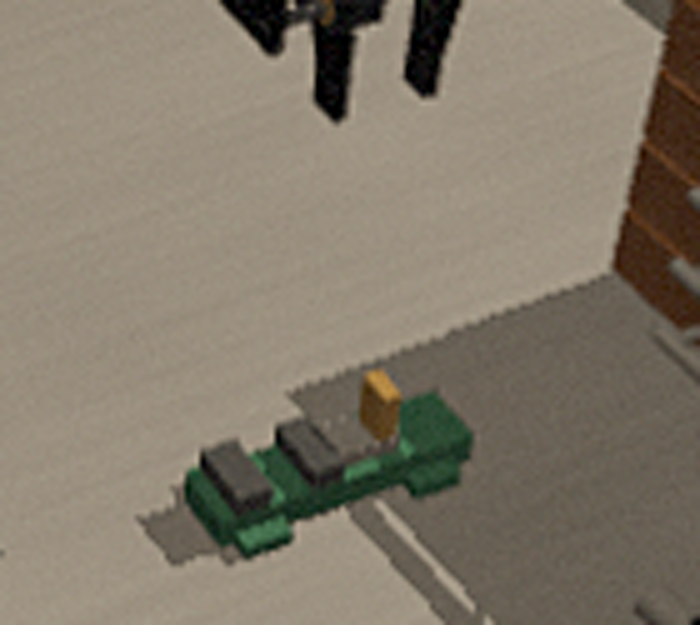

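View pics/fin2.png

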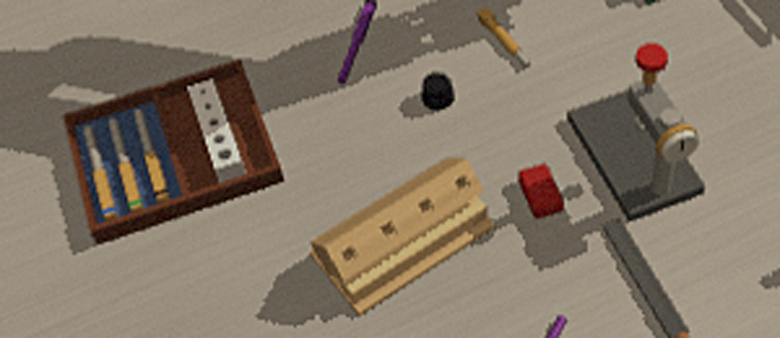

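View pics/fint.png

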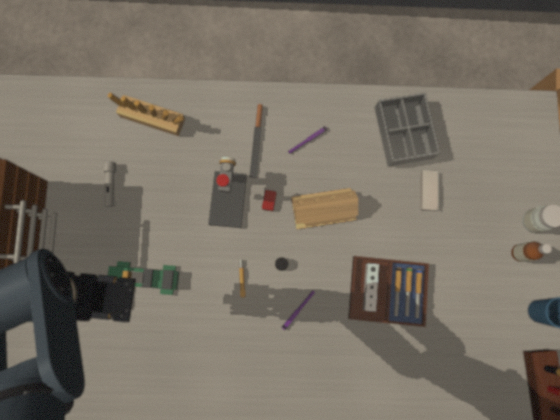

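Everything is in place in both final views, so I'm handing in.

```bash
python3 -c "
from rig import robot
print(robot.hand_in()); print(robot.get_obs()['time'])"
```

```text
the job is handed in; nothing more can be done
None
the job is handed in; nothing more can be done
```

The job is handed in at about 91 s of robot time, with every step done in the order asked.

**What I did**
- I slid the vise jaw open to its stop, took out the bar and laid it flat on the gauge plate with one end under the foot.
- I pressed the cap until the foot rested on the bar, holding about 1.7 s at about 4 N.
- I laid the bar in the bare lane, then pulled the three rods that were there (blue, green, black) and laid them in the blue-cloth lane. There was no red rod.
- I slid the jaw shut last and raised the arm clear.

**Last checks**
- **Vise:** the lug is back at y ≈ 0.320 m, where it started. Pushing with 20 N at the stop moved it no further.
- **Gauge:** the cap is at about 159 mm, so the foot is up.
- **Tray:** the bar and all three rods lie flat in their own lanes.
- **Everything else:** the stand is empty, and the purple look-alikes and bystanders look unmoved in both cameras.

**What went wrong or disagreed**
- The bar tipped about 30° nose-down in the grip on the way to the gauge, probably the grip slackening. My first attempt to level it ran into a joint limit at 26° of tilt. I used less tilt and let it settle flat as I lowered it.
- I had to push the blue rod sideways in the lane, and it stayed straight. It ended about 5 mm from where I expected.
- Sideways positions from the two cameras differed by up to about 4 mm. I used the average.

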